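# Put the mosaic plaques away in the display rack

### The job

Swing the display rack's clear cover fully open, right to its stop, then stand every mosaic plaque that lies on the table upright on a short edge in a slot of the rack, one to a slot, seated on the slot's floor and about central across the rack. Then lower the cover gently, without slamming it, until it is fully closed over them, and leave everything else on the table where it is.

Things in the scene. Friction and masses are not known exactly. Their poses are not given: they have to be found in the camera images.
- rack: Wooden rack, fixed: base board 270 (x) x 160 (y) x 15 mm. On it seven ribs across y, 15 mm thick, 72 mm long, 26 mm high (the top 7.5 mm bevelled to a ridge, 41 mm above the table), leave six slots 19 mm wide, 34 mm apart. Origin: centre of the board's underside, on the table. x: front to back (hinge side, to the robot's left), y along the slots, z up.
- cover (a joint): Angle of the rack's clear plastic dust cover, hinged along the rack's back edge: 0 closed (down on the board), grows as its front edge swings up and back, stop at 1.65 (just past upright). Its hinge is stiff: the cover stays wherever it is left; moving it takes about 1 to 6 N at the handle.
- cover_hinge (a point): Point on the cover's hinge axis, in the middle of the rack's width (rack frame: x 125 mm, z 16 mm; the axis runs along y). The cover is a shell 240 mm deep, 148 mm wide, 104 mm high with 4 mm walls, open below. This point's axes turn with the cover.
- cover_handle (a point): Centre of the cover's brass handle: a round bar 20 mm in diameter, 36 mm long, lying along the rack's y, its axis 20 mm in front of the cover's front wall (closed: 260 mm in front of the hinge axis, 35 mm above it), a 16 mm neck joins it to the wall. Pinched by its two end faces it turns between the fingers as the cover swings. Axes turn with the cover.
- slot1 (a point): Middle of the floor of slot 1 (counted from the back, the hinge side), 15 mm above the table; the ribs on either side rise 26 mm above it. x across the slot, y along it. Slots are 19 mm wide; a plaque in one may lean a little.
- slot2 (a point): Middle of the floor of slot 2 (next slot towards the front), 15 mm above the table; the ribs on either side rise 26 mm above it. x across the slot, y along it. Slots are 19 mm wide; a plaque in one may lean a little.
- slot3 (a point): Middle of the floor of slot 3 (next slot towards the front), 15 mm above the table; the ribs on either side rise 26 mm above it. x across the slot, y along it. Slots are 19 mm wide; a plaque in one may lean a little.
- slot4 (a point): Middle of the floor of slot 4 (next slot towards the front), 15 mm above the table; the ribs on either side rise 26 mm above it. x across the slot, y along it. Slots are 19 mm wide; a plaque in one may lean a little.
- slot5 (a point): Middle of the floor of slot 5 (next slot towards the front), 15 mm above the table; the ribs on either side rise 26 mm above it. x across the slot, y along it. Slots are 19 mm wide; a plaque in one may lean a little.
- slot6 (a point): Middle of the floor of slot 6 (next slot towards the front), 15 mm above the table; the ribs on either side rise 26 mm above it. x across the slot, y along it. Slots are 19 mm wide; a plaque in one may lean a little.
- plaque_a: Mosaic plaque, a rigid slab 84 (x) x 60 (y) x 14 (z) mm, about 0.13 kg, terracotta border round a yellow and copper middle. It starts flat on the table, mosaic face up. Origin: middle of the slab; x along its length, z out of the mosaic face.
- plaque_b: Mosaic plaque, a rigid slab 84 (x) x 60 (y) x 14 (z) mm, about 0.13 kg, blue and white chequers. It starts flat on the table, mosaic face up. Origin: middle of the slab; x along its length, z out of the mosaic face.
- plaque_c: Mosaic plaque, a rigid slab 84 (x) x 60 (y) x 14 (z) mm, about 0.13 kg, green corners, white and a dark middle. It starts flat on the table, mosaic face up. Origin: middle of the slab; x along its length, z out of the mosaic face.
- plaque_d: Mosaic plaque, a rigid slab 84 (x) x 60 (y) x 14 (z) mm, about 0.13 kg, dark border, yellow corners, copper middle. It starts flat on the table, mosaic face up. Origin: middle of the slab; x along its length, z out of the mosaic face.
- plaque_e: Mosaic plaque, a rigid slab 84 (x) x 60 (y) x 14 (z) mm, about 0.13 kg, white with a blue diamond, green middle. It starts flat on the table, mosaic face up. Origin: middle of the slab; x along its length, z out of the mosaic face.
- plaque_f: Mosaic plaque, a rigid slab 84 (x) x 60 (y) x 14 (z) mm, about 0.13 kg, terracotta and copper quarters, a white stripe between. It starts flat on the table, mosaic face up. Origin: middle of the slab; x along its length, z out of the mosaic face.
- dish: Small white bowl, 60 mm wide, 22 mm high, among the plaques. Bystander: leave alone. Origin: centre of its underside.
- nippers: Tile nippers with red handles, 160 mm long, lying in front of the plaques on the robot side. Bystander. Origin: near the middle of its underside.
- spreader: Wooden spreader 180 mm long, lying far from the robot, right of the rack. Bystander. Origin: near the middle of its underside.
- glue: White glue bottle, 56 mm wide, 150 mm high, at the left. Bystander. Origin: centre of its underside.
- mug: Terracotta mug, 80 mm wide, 90 mm high, at the left. Bystander. Origin: centre of its underside.
- jar: Amber jar, 64 mm wide, 45 mm high, at the right. Bystander. Origin: centre of its underside.
- stone: Marble block 60 x 40 x 30 mm among the plaques. Bystander. Origin: centre of its underside.
Mind the look-alikes: they are no part of the job. What is shaped like the plaque_a but pink is not meant. What is shaped like the plaque_d but purple is not meant.

How it is judged:
On the way, in this order (a step that is already met when the one before it is completed fails the run):
1. the cover is swung fully open, to its stop (value of joint cover above 1.58 rad), for 0.2 s.
2. every plaque present stands on a short edge in a slot, with the cover still open (z of plaque_a in the frame of rack between 0.05 and 0.064 m and x of plaque_a in the frame of rack between -0.097 and 0.113 m and y of plaque_a in the frame of rack between -0.03 and 0.03 m and angle between the x axis of each of plaque_a, plaque_b, plaque_c, plaque_d, plaque_e, plaque_f and the z axis of rack, either way round below 0.35 rad and linear speed of each of plaque_a, plaque_b, plaque_c, plaque_d, plaque_e, plaque_f below 0.03 m/s and z of plaque_b in the frame of rack between 0.05 and 0.064 m and x of plaque_b in the frame of rack between -0.097 and 0.113 m and y of plaque_b in the frame of rack between -0.03 and 0.03 m and z of plaque_c in the frame of rack between 0.05 and 0.064 m and x of plaque_c in the frame of rack between -0.097 and 0.113 m and y of plaque_c in the frame of rack between -0.03 and 0.03 m and z of plaque_d in the frame of rack between 0.05 and 0.064 m and x of plaque_d in the frame of rack between -0.097 and 0.113 m and y of plaque_d in the frame of rack between -0.03 and 0.03 m and z of plaque_e in the frame of rack between 0.05 and 0.064 m and x of plaque_e in the frame of rack between -0.097 and 0.113 m and y of plaque_e in the frame of rack between -0.03 and 0.03 m and z of plaque_f in the frame of rack between 0.05 and 0.064 m and x of plaque_f in the frame of rack between -0.097 and 0.113 m and y of plaque_f in the frame of rack between -0.03 and 0.03 m and value of joint cover above 1 rad), for 0.2 s.
At the end, for the whole second after the job is handed in: Every plaque present stands on a short edge in a slot of the rack (length within 0.35 rad of the rack's upright, middle 50 to 64 mm above the table and within 30 mm of the rack's centre line), at rest, and the cover is closed (joint below 0.05 rad) (z of plaque_a in the frame of rack between 0.05 and 0.064 m and x of plaque_a in the frame of rack between -0.097 and 0.113 m and y of plaque_a in the frame of rack between -0.03 and 0.03 m and angle between the x axis of each of plaque_a, plaque_b, plaque_c, plaque_d, plaque_e, plaque_f and the z axis of rack, either way round below 0.35 rad and linear speed of each of plaque_a, plaque_b, plaque_c, plaque_d, plaque_e, plaque_f below 0.03 m/s and z of plaque_b in the frame of rack between 0.05 and 0.064 m and x of plaque_b in the frame of rack between -0.097 and 0.113 m and y of plaque_b in the frame of rack between -0.03 and 0.03 m and z of plaque_c in the frame of rack between 0.05 and 0.064 m and x of plaque_c in the frame of rack between -0.097 and 0.113 m and y of plaque_c in the frame of rack between -0.03 and 0.03 m and z of plaque_d in the frame of rack between 0.05 and 0.064 m and x of plaque_d in the frame of rack between -0.097 and 0.113 m and y of plaque_d in the frame of rack between -0.03 and 0.03 m and z of plaque_e in the frame of rack between 0.05 and 0.064 m and x of plaque_e in the frame of rack between -0.097 and 0.113 m and y of plaque_e in the frame of rack between -0.03 and 0.03 m and z of plaque_f in the frame of rack between 0.05 and 0.064 m and x of plaque_f in the frame of rack between -0.097 and 0.113 m and y of plaque_f in the frame of rack between -0.03 and 0.03 m and value of joint cover below 0.05 rad); the robot touches nothing.
It fails at once if the cover is slammed (closes faster than 2.5 rad/s) (velocity of joint cover below -2.5 rad/s).
It fails at once if another thing on the table is shifted by more than 40 mm (distance of any of dish, nippers, spreader, glue, mug, jar, stone from where it was at the start of the episode above 0.04 m).
Of plaque_a, plaque_b, plaque_c, plaque_d, plaque_e, plaque_f only 4 to 6 are there at a start; the rules pass over those that are not, and their reading is None.
At some moment in a run one of plaque_a, plaque_b, plaque_c, plaque_d, plaque_e, plaque_f may be knocked a few centimetres aside while the robot is not near it.
Once in a run the grip may slacken for a moment while it holds something.
It also fails if it takes over 210 s, if anything falls off the work surface, if the arm or the gripper's body presses on something with over 40 N, if the wrist force passes 120 N, or if a joint passes its speed limit or range.

### The arm

A 6-joint arm with a two-finger parallel gripper is mounted at the origin on the work surface. World frame = base frame: x ahead of the robot, y to its left, z up, the work surface at z = 0. Lengths are in m, angles in rad, forces in N, time in s.
With the tool pointing down it reaches from about 0.275 to 0.85 m from the base axis. Payload 19 kg.
Tool frame: the origin (TCP) lies midway between the tips of the shut fingers; the grasp point (between the pads) lies r.grip_point_offset behind it (r.grip_point_offset is the distance from the TCP to the grasp point, in m); z points along the fingers, y is the line along which they close (so a half turn about z gives the same grasp; the last joint's range is limited). The gripper opens to 85 mm and grips with 20 to 120 N. Pads are 22 mm wide; open, the fingers measure 114 mm over their backs; the gripper's body (76 mm by 85 mm) begins 54 mm behind the grasp point. The pads swing forward as they close: fully open they stand 13 mm farther back than shut.
Start: joints at [1.059, 0.15, 1.437, -0, 1.554, -0.134], TCP at [0.212, 0.534, 0.231] pointing down, gripper open.
Joint ranges: [-2.8, 2.8], [-0.68, 2.1], [0.12, 2.68], [-1.39, 4.53], [0.16, 2.79], [-2.81, 2.81]. Speed limits (rad/s): [1.89, 1.89, 2.22, 3.01, 3.01, 3.01].

### API

Orientations are given as a 3x3 rotation matrix whose columns are the frame's x, y, z axes.
In Python, from station import r gives the robot as it stands. The module is installed in compiled form; this text tells all that it offers.
- The arm moves only by the tool jog_arm, never from a script. Its argument "commands" is a list of rows, each an object with "travel": the shift along the tool's x, y, z in units of 25 mm (1.0 is 25 mm), a list of three; "delta_rot": the turn, a rotation vector about the tool's x, y, z in units of 5 degrees (1.0 is 5 degrees), a list of three. In form: [{"travel": [tx, ty, tz], "delta_rot": [ax, ay, az]}, ...]. A call has 1 to 5 rows; each row shifts and turns the commanded pose from where the row before left it, along the tool's axes as they then stand; what a row does not reach is not made up. A row lasts 1/10 s, in which the tool goes at most 50 mm and 8.59 degrees, less where a joint would pass 70% of its speed; a pose out of reach is approached as far as the arm can. A call is refused whole if a number of a shift passes 1 or a number of a turn 1, either way. A call with a gripper value outside its range is refused whole. "gripper" is the closure in counts, from 0 (fully open) to 255 (shut), set as the call begins (left out, the last holds). The fingers move at their own pace and stop on an object; "grip_force" is the grip in N (left out, the last holds). Time passes only in rows, so rows that do not move let the fingers close. It gives the time, the measured TCP pose, the force, the opening and the grip force at its end, in the units of the state.
- r.observe(): the state, without advancing time (a new reading comes with each control period).
- r.camera(name): name is "side" or "top" or "wrist"; returns a dict with "color" (384x512x3 uint8, red, green, blue), "fx", "fy", "cx", "cy" (pixels), "dist_coeffs" ([k1, k2, p1, p2, k3] as OpenCV has them; the pictures are not rectified), "position" and "orientation" of the camera in the world; the wrist camera has in their place "mount" (4x4, takes a point from camera to tool coordinates, whose origin is the TCP and whose axes are the flange's). Camera axes: x right, y up, looking along -z (the intrinsics and any distortion apply to the point x, -y, -z); pixel columns grow to the right and rows downward; lengths in m; the calibration is good to about 2 mm. A picture is of the moment at which its call begins: read the wrist's pose just before it. There is no depth.
- r.hand_in(): hands the job in; it is judged then, once.
The state is a dict: "time": time; "joint_pos": joint angles; "joint_vel": joint speeds; "tau": joint torques, N m; "tcp_pos": TCP position; "tcp_rot": TCP orientation; "force": force on the tool from outside, world axes, zero at the start; "wrist_torque": the same for the moment, N m; "width": finger opening in m; "grip_force": force on a finger pad.
Only numpy, scipy, OpenCV 4.12 (cv2) and the standard library are available. Lean on these libraries where they do the work, as an engineer would, in place of code of your own. Each camera call takes 0.05 s, during which the arm holds its last target. There are 200 camera calls.

## Working session

There is one attempt and no reset: what is moved stays moved. The work goes in short steps, Python scripts to look and compute and a tool call to move; the robot and the scene stay as the last step left them, time stands still between calls to the robot, and variables do not carry over. Pictures are saved under pics/ and viewed, at most 14 in all, crops included, and the job is handed in when it is done.

Besides the shell and the picture viewer there is one more tool, called after "Request:" as name(argument=value, ...), one argument or row to a line, values as JSON. jog_arm: Moves the arm, as the interface text tells. Its arguments: {"type":"object","properties":{"commands":{"type":"array"},"gripper":{"type":"number"},"grip_force":{"type":"number"}},"required":["commands"]}

```bash
mkdir -p pics
cat > h.py <<'E'
import numpy as np, cv2, json
from station import r
def ray(c,uv):
    K=np.array([[c['fx'],0,c['cx']],[0,c['fy'],c['cy']],[0,0,1.]])
    p=cv2.undistortPoints(np.array(uv,float).reshape(-1,1,2),K,np.array(c['dist_coeffs'],float)).reshape(-1,2)
    d=np.c_[p[:,0],-p[:,1],-np.ones(len(p))]
    return np.array(c['position']),d@np.array(c['orientation']).T
def plane(c,uv,z):
    o,d=ray(c,uv); return o+d*((z-o[2])/d[:,2])[:,None]
def proj(c,P):
    K=np.array([[c['fx'],0,c['cx']],[0,c['fy'],c['cy']],[0,0,1.]])
    q=(np.atleast_2d(P)-np.array(c['position']))@np.array(c['orientation'])
    return cv2.projectPoints(q*[1,-1,-1],np.zeros(3),np.zeros(3),K,np.array(c['dist_coeffs'],float))[0].reshape(-1,2)
def cam(n):
    s=r.observe(); c=dict(r.camera(n))
    if n=='wrist':
        T=np.eye(4);T[:3,:3]=s['tcp_rot'];T[:3,3]=s['tcp_pos'];M=T@np.array(c['mount'])
        c['position']=M[:3,3];c['orientation']=M[:3,:3]
    return c
def save(n,f,box=None,s=1.5):
    c=cam(n);im=cv2.cvtColor(c['color'],cv2.COLOR_RGB2BGR)
    if box: x0,y0,x1,y1=box; im=im[y0:y1,x0:x1]
    cv2.imwrite('pics/'+f,cv2.resize(im,None,fx=s,fy=s,interpolation=cv2.INTER_CUBIC)); return c
E
python3 - <<'E'
from h import *
for n in('top','side'):
    c=save(n,n+'0.png'); print(n,c['position'],np.round(c['orientation'],3).tolist(),c['fx'],c['dist_coeffs'])
s=r.observe();print(s,r.grip_point_offset)
c=r.camera('wrist');print(c['mount'],c['fx'])
E
```

```text
top [ 2.74468305e-01 -1.12260972e-03  1.18874224e+00] [[0.11, 0.973, -0.201], [-0.994, 0.107, -0.028], [-0.006, 0.203, 0.979]] 366.06890228226797 [-0.08169666  0.          0.          0.          0.        ]
side [0.10003601 0.8230171  1.1088996 ] [[-0.899, 0.327, -0.293], [-0.439, -0.682, 0.585], [-0.009, 0.654, 0.756]] 435.90978838131485 [-0.106274  0.        0.        0.        0.      ]
{'time': 0.1, 'joint_pos': array([ 1.05905373e+00,  1.50932630e-01,  1.43793734e+00, -5.80218978e-07,
        1.55377856e+00, -1.33981340e-01]), 'joint_vel': array([ 2.92255543e-04, -2.71060238e-03, -2.22299019e-03,  9.79775040e-05,
       -2.48945664e-03, -2.58882956e-04]), 'tau': array([ 4.52680484e-03, -7.14371967e+01, -5.71793211e+01, -1.48609888e-04,
        7.22688739e-03,  4.27328257e-05]), 'tcp_pos': array([0.21198936, 0.53427234, 0.23075249]), 'tcp_rot': array([[-9.29492672e-01,  3.68840216e-01, -5.16554057e-04],
       [ 3.68840551e-01,  9.29492227e-01, -9.20894803e-04],
       [ 1.40469943e-04, -1.04649105e-03, -9.99999443e-01]]), 'force': array([-0.17229282,  1.60538578,  0.29474155]), 'wrist_torque': array([-0.00657512, -0.01043305, -0.00360341]), 'grip_force': 0.0, 'width': 0.08541666800263294} 0.0187
[[-6.76602733e-04  9.48674356e-01  3.16253866e-01  8.09503443e-02]
 [ 9.99999757e-01  5.88516277e-04  3.74042125e-04 -3.89629432e-05]
 [ 1.68723624e-04  3.16254042e-01 -9.48674524e-01 -1.41448266e-01]
 [ 0.00000000e+00  0.00000000e+00  0.00000000e+00  1.00000000e+00]] 305.14898446087733
```

View pics/top0.png

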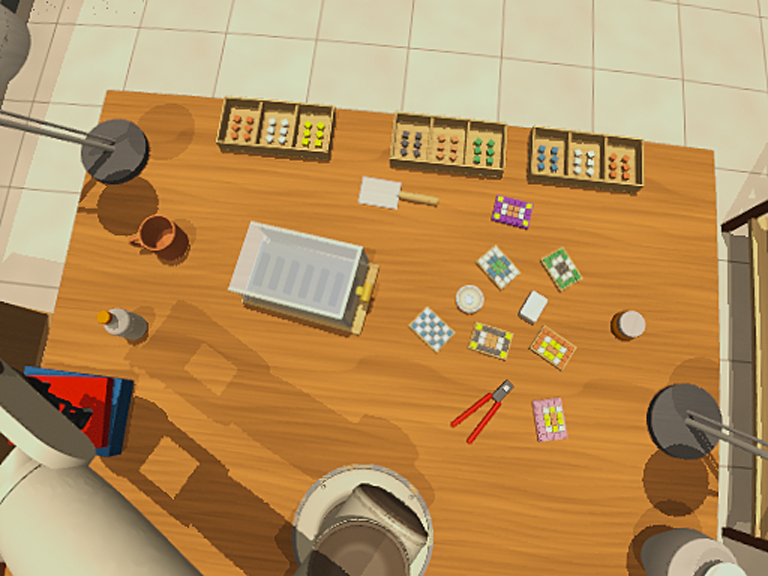

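View pics/side0.png

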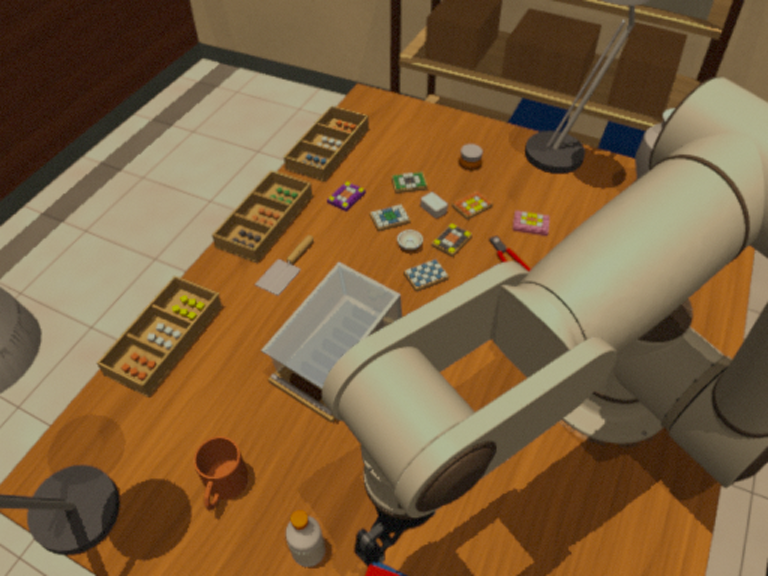

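Run:
```python
from h import *
c=cam('top');im=cv2.cvtColor(c['color'],cv2.COLOR_RGB2BGR)
a=cv2.resize(im[130:295,265:405],None,fx=4,fy=4,interpolation=cv2.INTER_CUBIC)
b=cv2.resize(im[140:230,150:260],None,fx=5,fy=5,interpolation=cv2.INTER_CUBIC)
cv2.imwrite('pics/cropA.png',a);cv2.imwrite('pics/cropB.png',b)
hsv=cv2.cvtColor(im,cv2.COLOR_BGR2HSV)
# not wood: local difference from median-blurred background
bg=cv2.medianBlur(im,71);d=np.abs(im.astype(int)-bg).max(2)
m=((d>38)*255).astype(np.uint8);m=cv2.morphologyEx(m,cv2.MORPH_CLOSE,np.ones((3,3)))
cs,_=cv2.findContours(m,cv2.RETR_EXTERNAL,cv2.CHAIN_APPROX_NONE)
for k in cs:
    if 120<cv2.contourArea(k)<900:
        R=cv2.minAreaRect(k);bx=plane(c,cv2.boxPoints(R),.014)[:,:2]
        e1=bx[1]-bx[0];e2=bx[2]-bx[1];L=e1 if np.linalg.norm(e1)>np.linalg.norm(e2) else e2
        print(np.round(R[0],0),bx.mean(0).round(3),'len',np.linalg.norm(e1).round(3),np.linalg.norm(e2).round(3),'ang',np.degrees(np.arctan2(L[1],L[0])).round(0))
```

```text
[ 26. 303.] [0.075 0.71 ] len 0.204 0.179 ang 12.0
[366. 279.] [ 0.275 -0.366] len 0.067 0.087 ang -168.0
[323. 272.] [ 0.284 -0.229] len 0.153 0.06 ang -40.0
[367. 233.] [ 0.422 -0.361] len 0.053 0.087 ang -120.0
[327. 227.] [ 0.427 -0.229] len 0.064 0.086 ang -103.0
[418. 217.] [ 0.492 -0.53 ] len 0.079 0.067 ang -84.0
[287. 219.] [ 0.439 -0.1  ] len 0.064 0.082 ang -127.0
[ 82. 215.] [0.377 0.572] len 0.065 0.128 ang -112.0
[355. 205.] [ 0.511 -0.315] len 0.071 0.044 ang -26.0
[313. 200.] [ 0.513 -0.178] len 0.059 0.063 ang -176.0
[373. 179.] [ 0.603 -0.374] len 0.065 0.086 ang -144.0
[331. 178.] [ 0.592 -0.233] len 0.065 0.085 ang -134.0
[341. 141.] [ 0.724 -0.259] len 0.068 0.088 ang -97.0
[265. 130.] [0.735 0.002] len 0.068 0.179 ang -94.0
```

View pics/cropA.png

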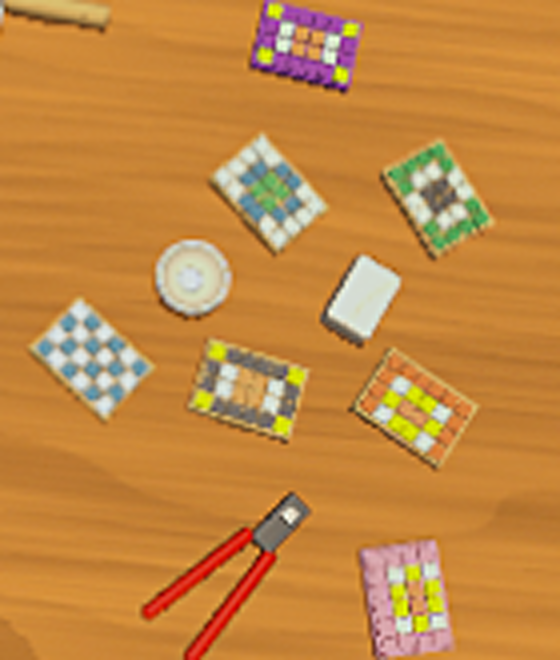

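View pics/cropB.png

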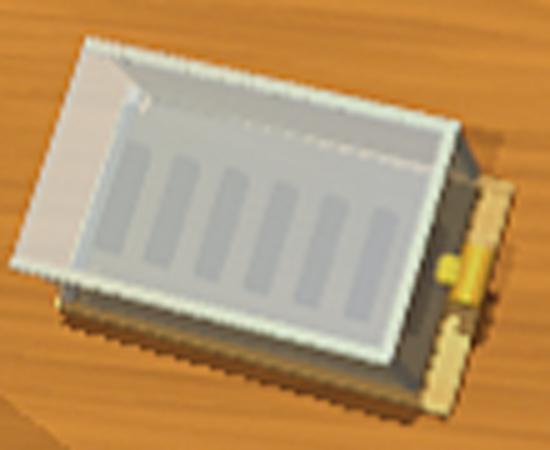

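Run:
```python
from h import *
c=cam('top')
f=lambda p:np.array(p)/5+[149.5,139.5]
L=plane(c,f([(88,40),(460,125),(392,362),(15,268)]),.12)[:,:2]
print(L.round(3),[np.linalg.norm(L[i]-L[i-1]).round(3) for i in range(4)])
B=plane(c,f([(516,182),(446,413)]),.015)[:,:2];print('board front',B.round(3),np.linalg.norm(B[0]-B[1]))
h=plane(c,f([(472,275)]),.055)[0,:2];print('handle',h)
ax=((L[0]+L[3])-(L[1]+L[2]))/2;ax/=np.linalg.norm(ax);print('ax',ax,np.degrees(np.arctan2(ax[1],ax[0])))
d=B[0]-B[1];print('from board',np.degrees(np.arctan2(d[1],d[0]))+90, 'lid short',[np.degrees(np.arctan2(*(L[i]-L[j])[::-1]))+90 for i,j in((0,3),(1,2))])
print('origin by lid',L.mean(0)-ax*.005,'by board',B.mean(0)+ax*.135,'by handle',h+ax*.135)
```

```text
[[0.605 0.296]
 [0.575 0.061]
 [0.427 0.085]
 [0.458 0.317]] [np.float64(0.148), np.float64(0.236), np.float64(0.15), np.float64(0.234)]
board front [[0.57  0.026]
 [0.413 0.055]] 0.1598863577822702
handle [0.49688372 0.04648675]
ax [0.12976385 0.99154493] 82.5440535407722
from board 79.81492333651752 lid short [np.float64(81.6719255924759), np.float64(81.06653513518063)]
origin by lid [0.5158171 0.1847576] by board [0.50900602 0.17432412] by handle [0.51440184 0.18034532]
```

```bash
cat >> h.py <<'E'
from scipy.spatial.transform import Rotation as Ro
U=np.array([.148,.989,0]);U/=np.linalg.norm(U);V=np.array([-U[1],U[0],0]);O=np.array([.513,.18,0]);Zw=np.array([0,0,1.])
def tilt(fwd,ang):  # tool pointing down, then tilted so that z leans towards fwd; x on the upper side
    fwd=np.array([fwd[0],fwd[1],0.]);fwd/=np.linalg.norm(fwd);a=np.radians(ang)
    z=np.sin(a)*fwd-np.cos(a)*Zw;x=np.cos(a)*fwd+np.sin(a)*Zw
    return np.c_[x,np.cross(z,x),z]
def plan(*wps,vmax=1.0,start=None):
    """wps: (tcp pos, R) waypoints; prints rows"""
    s=r.observe();p,R=(s['tcp_pos'].copy(),s['tcp_rot'].copy()) if start is None else start
    rows=[]
    for P,Q in wps:
        for _ in range(80):
            t=R.T@(P-p)/.025;w=Ro.from_matrix(R.T@Q).as_rotvec(degrees=True)/5
            n=max(np.abs(t).max()/vmax,np.abs(w).max(),1)
            n=np.ceil(n-.05)
            tr=np.clip(np.round(t/n,2),-1,1)+0.;wr=np.clip(np.round(w/n,1 if n>1 else 2),-1,1)+0.
            rows.append((tr,wr));p=p+R@tr*.025;R=R@Ro.from_rotvec(wr*5,degrees=True).as_matrix()
            if n<=1:break
    for i in range(0,len(rows),5):
        print('['+','.join('{"travel":%s,"delta_rot":%s}'%(json.dumps(list(a)),json.dumps(list(b))) for a,b in rows[i:i+5])+']')
    return p,R
E
python3 - <<'E'
from h import *
R=tilt(U,45);s=r.observe()
H=O-U*.135+Zw*.051
plan((np.array([.33,.2,.32]),R),(H-R[:,2]*.081,R))
E
```

```text
[{"travel":[-0.62, -0.71, -0.24],"delta_rot":[-0.4, 0.5, 1.0]},{"travel":[-0.67, -0.65, -0.29],"delta_rot":[-0.4, 0.5, 1.0]},{"travel":[-0.71, -0.58, -0.34],"delta_rot":[-0.4, 0.5, 1.0]},{"travel":[-0.74, -0.5, -0.39],"delta_rot":[-0.4, 0.5, 1.0]},{"travel":[-0.76, -0.42, -0.44],"delta_rot":[-0.4, 0.5, 1.0]}]
[{"travel":[-0.77, -0.34, -0.49],"delta_rot":[-0.4, 0.5, 1.0]},{"travel":[-0.78, -0.25, -0.53],"delta_rot":[-0.4, 0.5, 0.9]},{"travel":[-0.77, -0.17, -0.57],"delta_rot":[-0.4, 0.5, 1.0]},{"travel":[-0.76, -0.08, -0.61],"delta_rot":[-0.4, 0.5, 1.0]},{"travel":[-0.73, 0.0, -0.64],"delta_rot":[-0.4, 0.5, 0.9]}]
[{"travel":[-0.7, 0.08, -0.67],"delta_rot":[-0.4, 0.5, 1.0]},{"travel":[-0.66, 0.17, -0.7],"delta_rot":[-0.4, 0.5, 0.9]},{"travel":[-0.61, 0.24, -0.72],"delta_rot":[-0.4, 0.5, 1.0]},{"travel":[-0.56, 0.32, -0.73],"delta_rot":[-0.3, 0.5, 0.9]},{"travel":[-0.5, 0.38, -0.75],"delta_rot":[-0.4, 0.59, 0.97]}]
[{"travel":[-0.93, 0.61, 0.06],"delta_rot":[0.0, 0.0, 0.0]},{"travel":[-0.94, 0.61, 0.06],"delta_rot":[0.0, 0.0, 0.0]},{"travel":[-0.93, 0.61, 0.06],"delta_rot":[0.0, 0.0, 0.0]},{"travel":[-0.94, 0.61, 0.06],"delta_rot":[0.0, 0.0, 0.0]},{"travel":[-0.93, 0.61, 0.06],"delta_rot":[0.0, 0.0, 0.0]}]
[{"travel":[-0.94, 0.61, 0.07],"delta_rot":[0.0, 0.0, 0.0]},{"travel":[-0.93, 0.62, 0.06],"delta_rot":[0.0, 0.0, 0.0]},{"travel":[-0.94, 0.61, 0.07],"delta_rot":[0.0, 0.0, 0.0]},{"travel":[-0.93, 0.62, 0.06],"delta_rot":[0.0, 0.0, 0.0]},{"travel":[-0.94, 0.61, 0.07],"delta_rot":[0.0, 0.0, 0.0]}]
[{"travel":[-0.93, 0.62, 0.06],"delta_rot":[0.0, 0.0, 0.0]},{"travel":[-0.94, 0.61, 0.07],"delta_rot":[0.0, 0.0, 0.0]}]
```

Request:
jog_arm(
  commands=[
    {"travel":[-0.62,-0.71,-0.24],"delta_rot":[-0.4,0.5,1.0]},
    {"travel":[-0.67,-0.65,-0.29],"delta_rot":[-0.4,0.5,1.0]},
    {"travel":[-0.71,-0.58,-0.34],"delta_rot":[-0.4,0.5,1.0]},
    {"travel":[-0.74,-0.5,-0.39],"delta_rot":[-0.4,0.5,1.0]},
    {"travel":[-0.76,-0.42,-0.44],"delta_rot":[-0.4,0.5,1.0]},
  ],
  gripper=0,
)

```text
time: 0.75
tcp_pos: [0.2515, 0.4221, 0.2612]
tcp_rot: [[-0.672, 0.736, -0.08], [0.698, 0.666, 0.264], [0.248, 0.121, -0.961]]
force: [0.8, -0.7, -0.1]
width: 0.0852
grip_force: 0.0
```

Request:
jog_arm(
  commands=[
    {"travel":[-0.77,-0.34,-0.49],"delta_rot":[-0.4,0.5,1.0]},
    {"travel":[-0.78,-0.25,-0.53],"delta_rot":[-0.4,0.5,0.9]},
    {"travel":[-0.77,-0.17,-0.57],"delta_rot":[-0.4,0.5,1.0]},
    {"travel":[-0.76,-0.08,-0.61],"delta_rot":[-0.4,0.5,1.0]},
    {"travel":[-0.73,0.0,-0.64],"delta_rot":[-0.4,0.5,0.9]},
  ],
)

```text
time: 1.25
tcp_pos: [0.2907, 0.3107, 0.2909]
tcp_rot: [[-0.297, 0.954, -0.037], [0.812, 0.273, 0.516], [0.502, 0.123, -0.856]]
force: [0.9, 0.1, 0.2]
width: 0.0857
grip_force: 0.0
```

Request:
jog_arm(
  commands=[
    {"travel":[-0.7,0.08,-0.67],"delta_rot":[-0.4,0.5,1.0]},
    {"travel":[-0.66,0.17,-0.7],"delta_rot":[-0.4,0.5,0.9]},
    {"travel":[-0.61,0.24,-0.72],"delta_rot":[-0.4,0.5,1.0]},
    {"travel":[-0.56,0.32,-0.73],"delta_rot":[-0.3,0.5,0.9]},
    {"travel":[-0.5,0.38,-0.75],"delta_rot":[-0.4,0.59,0.97]},
  ],
)

```text
time: 1.75
tcp_pos: [0.3302, 0.1991, 0.3205]
tcp_rot: [[0.106, 0.989, 0.107], [0.698, -0.151, 0.7], [0.709, 0.0, -0.706]]
force: [0.8, 0.2, 0.5]
width: 0.0851
grip_force: 0.0
```

Request:
jog_arm(
  commands=[
    {"travel":[-0.93,0.6,0.0],"delta_rot":[0,0,0]},
    {"travel":[-0.93,0.6,0.0],"delta_rot":[0,0,0]},
    {"travel":[-0.93,0.6,0.0],"delta_rot":[0,0,0]},
    {"travel":[0,0,0],"delta_rot":[0,0,0]},
  ],
)

```text
time: 2.15
tcp_pos: [0.3679, 0.1431, 0.2689]
tcp_rot: [[0.108, 0.989, 0.104], [0.698, -0.15, 0.7], [0.708, -0.003, -0.707]]
force: [-1.1, 0.7, 1.1]
width: 0.0852
grip_force: 0.0
```

Run:
```python
from h import *
R=tilt(U,45);H=O-U*.135+Zw*.051
plan((H-R[:,2]*.081,R))
```

```text
[{"travel":[-0.92, 0.62, 0.08],"delta_rot":[0.0, 0.0, 0.0]},{"travel":[-0.93, 0.62, 0.08],"delta_rot":[0.0, 0.0, 0.0]},{"travel":[-0.92, 0.62, 0.08],"delta_rot":[0.0, 0.0, 0.0]},{"travel":[-0.93, 0.61, 0.08],"delta_rot":[0.0, 0.0, 0.0]},{"travel":[-0.92, 0.62, 0.08],"delta_rot":[0.0, 0.0, 0.0]}]
[{"travel":[-0.93, 0.61, 0.08],"delta_rot":[0.0, 0.0, 0.0]},{"travel":[-0.92, 0.62, 0.08],"delta_rot":[0.0, 0.0, 0.0]},{"travel":[-0.93, 0.61, 0.09],"delta_rot":[0.0, 0.0, 0.0]},{"travel":[-0.92, 0.62, 0.08],"delta_rot":[0.0, -0.01, -0.04]}]
```

Request:
jog_arm(
  commands=[
    {"travel":[-0.92,0.62,0.08],"delta_rot":[0,0,0]},
    {"travel":[-0.92,0.62,0.08],"delta_rot":[0,0,0]},
    {"travel":[-0.92,0.62,0.08],"delta_rot":[0,0,0]},
    {"travel":[-0.92,0.62,0.08],"delta_rot":[0,0,0]},
    {"travel":[-0.92,0.62,0.08],"delta_rot":[0,0,0]},
  ],
)

```text
time: 2.65
tcp_pos: [0.4335, 0.0594, 0.1822]
tcp_rot: [[0.104, 0.989, 0.105], [0.699, -0.148, 0.699], [0.707, 0.001, -0.707]]
force: [-0.1, 0.2, -0.4]
width: 0.0855
grip_force: 0.0
```

Request:
jog_arm(
  commands=[
    {"travel":[-0.92,0.62,0.08],"delta_rot":[0,0,0]},
    {"travel":[-0.92,0.62,0.08],"delta_rot":[0,0,0]},
    {"travel":[-0.92,0.62,0.08],"delta_rot":[0,0,0]},
    {"travel":[-0.92,0.62,0.08],"delta_rot":[0,0,0]},
    {"travel":[0,0,0],"delta_rot":[0,0,0]},
  ],
)

```text
time: 3.15
tcp_pos: [0.4863, -0.009, 0.1102]
tcp_rot: [[0.106, 0.989, 0.104], [0.698, -0.149, 0.7], [0.708, -0.002, -0.706]]
force: [-0.2, 0.2, 0.1]
width: 0.0857
grip_force: 0.0
```

Run:
```python
from h import *
c=save('wrist','w1.png');im=c['color'].astype(int)
hsv=cv2.cvtColor(c['color'],cv2.COLOR_RGB2HSV)
m=cv2.inRange(hsv,(22,130,120),(33,255,255))
n,l,st,ce=cv2.connectedComponentsWithStats(m)
for i in range(1,n):
    if st[i,4]>150: print(st[i],ce[i])
H=O-U*.135+Zw*.051
print('pred handle px',proj(c,[H,H+V*.018,H-V*.018]).round(0).tolist())
print(r.observe()['tcp_pos'],r.observe()['joint_pos'])
```

```text
[228 177  54   9 415] [254.44819277 180.69879518]
pred handle px [[256.0, 200.0], [233.0, 200.0], [279.0, 200.0]]
[ 0.48577552 -0.00819196  0.11123621] [-0.62905746  0.1917245   1.85250801  0.67882788  1.54039714 -0.65964717]
```

View pics/w1.png

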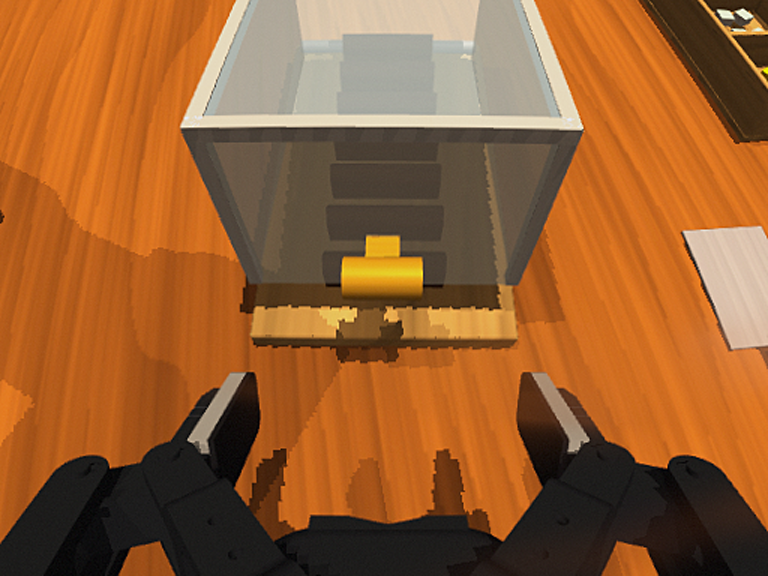

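Run:
```python
from h import *
c=cam('wrist')
f=lambda p:np.array(p)/1.5-.17
B=plane(c,f([(252,339),(517,339)]),.015);print(B.round(4),np.linalg.norm(B[0]-B[1]));d=B[0]-B[1];print('yaw',np.degrees(np.arctan2(d[1],d[0]))-90)
T=plane(c,f([(182,128),(583,128)]),.12);print(T.round(4),np.linalg.norm(T[0]-T[1]))
for z in(.051,.061):print(z,plane(c,f([(382,277)]),z), 'ends',[plane(c,f([(341,275),(424,275)]),z)])
```

```text
[[0.414  0.0512 0.015 ]
 [0.5683 0.0278 0.015 ]] 0.15606610314505812
yaw 81.40167651454652
[[0.4106 0.1147 0.12  ]
 [0.5894 0.0873 0.12  ]] 0.18083664197630198
0.051 [[0.4934185  0.06171768 0.051     ]] ends [array([[0.47178429, 0.06622992, 0.051     ],
       [0.51591463, 0.05953608, 0.051     ]])]
0.061 [[0.49280023 0.05651728 0.061     ]] ends [array([[0.47216079, 0.06082203, 0.061     ],
       [0.51426196, 0.05443599, 0.061     ]])]
```

Run:
```python
from h import *
def tri(rs):
    A=np.zeros((3,3));b=np.zeros(3)
    for o,d in rs:
        d=d[0]/np.linalg.norm(d);M=np.eye(3)-np.outer(d,d);A+=M;b+=M@o
    x=np.linalg.solve(A,b);return x,[np.linalg.norm(np.cross(x-o,d[0]/np.linalg.norm(d))).round(4) for o,d in rs]
w=cam('wrist');t=cam('top')
f=lambda p:np.array(p)/1.5-.17
g=lambda p:np.array(p)/5+[149.5,139.5]
for n,a,b in(('handle',(382,277),(472,275)),('corner near',(182,128),(392,362)),('corner far',(583,128),(460,125))):
    print(n,tri([ray(w,[f(a)]),ray(t,[g(b)])]))
U2=np.array([np.cos(np.radians(81.5)),np.sin(np.radians(81.5))])
print(U2)
```

```text
handle (array([0.49118982, 0.04526819, 0.08404407]), [np.float64(0.0), np.float64(0.0)])
corner near (array([0.42327843, 0.08272185, 0.14919504]), [np.float64(0.0005), np.float64(0.0005)])
corner far (array([0.56682606, 0.05961447, 0.15084112]), [np.float64(0.0001), np.float64(0.0001)])
[0.14780941 0.98901586]
```

```bash
sed -i 's/O=np.array(\[.513,.18,0\])/O=np.array([.5105,.1725,0])/' h.py
cat >> h.py <<'E'
def hnd(th):
    return O+U*(.125-.26*np.cos(th)+.035*np.sin(th))+Zw*(.016+.26*np.sin(th)+.035*np.cos(th))
E
python3 - <<'E'
from h import *
R=tilt(U,45);print(hnd(.13))
s=plan((np.array([.4912,.0453,.084])+R[:,2]*.012,R))
print('arc')
plan(*[(hnd(a)+R[:,2]*.012,R) for a in np.linspace(.13,1.66,19)[1:]],start=(hnd(.13)+R[:,2]*.012,R))
E
```

```text
[0.49151644 0.04564365 0.08440954]
[{"travel":[0.23, -0.03, 0.93],"delta_rot":[0.0, 0.0, 0.0]},{"travel":[0.23, -0.03, 0.93],"delta_rot":[0.0, 0.0, 0.0]},{"travel":[0.24, -0.03, 0.93],"delta_rot":[0.01, 0.0, 0.01]}]
arc
[{"travel":[0.79, 0.0, -0.41],"delta_rot":[0.0, 0.0, 0.0]},{"travel":[0.82, 0.0, -0.34],"delta_rot":[0.0, 0.0, 0.0]},{"travel":[0.85, 0.0, -0.27],"delta_rot":[0.0, 0.0, 0.0]},{"travel":[0.87, 0.0, -0.2],"delta_rot":[0.0, 0.0, 0.0]},{"travel":[0.89, 0.0, -0.13],"delta_rot":[0.0, 0.0, 0.0]}]
[{"travel":[0.89, 0.0, -0.04],"delta_rot":[0.0, 0.0, 0.0]},{"travel":[0.89, 0.0, 0.02],"delta_rot":[0.0, 0.0, 0.0]},{"travel":[0.88, 0.0, 0.11],"delta_rot":[0.0, 0.0, 0.0]},{"travel":[0.88, 0.0, 0.17],"delta_rot":[0.0, 0.0, 0.0]},{"travel":[0.85, 0.0, 0.26],"delta_rot":[0.0, 0.0, 0.0]}]
[{"travel":[0.83, 0.0, 0.32],"delta_rot":[0.0, 0.0, 0.0]},{"travel":[0.8, 0.0, 0.39],"delta_rot":[0.0, 0.0, 0.0]},{"travel":[0.77, 0.0, 0.46],"delta_rot":[0.0, 0.0, 0.0]},{"travel":[0.72, 0.0, 0.52],"delta_rot":[0.0, 0.0, 0.0]},{"travel":[0.68, 0.0, 0.58],"delta_rot":[0.0, 0.0, 0.0]}]
[{"travel":[0.62, 0.0, 0.64],"delta_rot":[0.0, 0.0, 0.0]},{"travel":[0.57, 0.0, 0.69],"delta_rot":[0.0, 0.0, 0.0]},{"travel":[0.51, 0.0, 0.73],"delta_rot":[0.0, 0.0, 0.0]}]
```

Request:
jog_arm(
  commands=[
    {"travel":[0.23,-0.03,0.93],"delta_rot":[0,0,0]},
    {"travel":[0.23,-0.03,0.93],"delta_rot":[0,0,0]},
    {"travel":[0.23,-0.03,0.93],"delta_rot":[0,0,0]},
    {"travel":[0,0,0],"delta_rot":[0,0,0]},
  ],
)

```text
time: 3.75
tcp_pos: [0.4914, 0.0555, 0.0744]
tcp_rot: [[0.103, 0.989, 0.103], [0.699, -0.146, 0.7], [0.708, -0.0, -0.706]]
force: [-0.4, -0.4, 0.1]
width: 0.0855
grip_force: 0.0
```

Request:
jog_arm(
  commands=[
    {"travel":[0,0,0],"delta_rot":[0,0,0]},
    {"travel":[0,0,0],"delta_rot":[0,0,0]},
    {"travel":[0,0,0],"delta_rot":[0,0,0]},
    {"travel":[0,0,0],"delta_rot":[0,0,0]},
    {"travel":[0,0,0],"delta_rot":[0,0,0]},
  ],
  gripper=255,
  grip_force=45,
)

```text
time: 4.25
tcp_pos: [0.4926, 0.0521, 0.0747]
tcp_rot: [[0.105, 0.989, 0.106], [0.7, -0.149, 0.699], [0.707, 0.001, -0.707]]
force: [-2.8, -6.2, 1.7]
width: 0.0352
grip_force: 44.9
```

Request:
jog_arm(
  commands=[
    {"travel":[0,0,0],"delta_rot":[0,0,0]},
    {"travel":[0,0,0],"delta_rot":[0,0,0]},
    {"travel":[0,0,0],"delta_rot":[0,0,0]},
  ],
)

```text
time: 4.55
tcp_pos: [0.4927, 0.0521, 0.0747]
tcp_rot: [[0.105, 0.989, 0.106], [0.7, -0.149, 0.699], [0.707, 0.001, -0.707]]
force: [-2.1, -5.9, 1.9]
width: 0.0349
grip_force: 44.9
```

Request:
jog_arm(
  commands=[
    {"travel":[0.4,0,-0.2],"delta_rot":[0,0,0]},
    {"travel":[0.4,0,-0.2],"delta_rot":[0,0,0]},
  ],
)

```text
time: 4.75
tcp_pos: [0.4937, 0.0589, 0.0957]
tcp_rot: [[0.106, 0.989, 0.106], [0.7, -0.149, 0.698], [0.706, 0.0, -0.708]]
force: [1.3, 0.1, -5.3]
width: 0.0349
grip_force: 45.3
```

Request:
jog_arm(
  commands=[
    {"travel":[0.82,0,-0.34],"delta_rot":[0,0,0]},
    {"travel":[0.85,0,-0.27],"delta_rot":[0,0,0]},
    {"travel":[0.87,0,-0.2],"delta_rot":[0,0,0]},
    {"travel":[0.89,0,-0.13],"delta_rot":[0,0,0]},
    {"travel":[0.89,0,-0.05],"delta_rot":[0,0,0]},
  ],
)

```text
time: 5.25
tcp_pos: [0.5029, 0.1176, 0.1906]
tcp_rot: [[0.105, 0.989, 0.107], [0.7, -0.15, 0.698], [0.706, 0.002, -0.708]]
force: [12.0, -1.4, -7.1]
width: 0.0345
grip_force: 45.7
```

Request:
jog_arm(
  commands=[
    {"travel":[0.89,0,0.03],"delta_rot":[0,0,0]},
    {"travel":[0.88,0,0.1],"delta_rot":[0,0,0]},
    {"travel":[0.88,0,0.18],"delta_rot":[0,0,0]},
    {"travel":[0.85,0,0.25],"delta_rot":[0,0,0]},
    {"travel":[0.83,0,0.32],"delta_rot":[0,0,0]},
  ],
)

```text
time: 5.75
tcp_pos: [0.5174, 0.2088, 0.2527]
tcp_rot: [[0.103, 0.989, 0.11], [0.699, -0.151, 0.699], [0.707, 0.005, -0.707]]
force: [13.6, -8.7, 4.6]
width: 0.0348
grip_force: 44.7
```

Request:
jog_arm(
  commands=[
    {"travel":[0.8,0,0.39],"delta_rot":[0,0,0]},
    {"travel":[0.77,0,0.46],"delta_rot":[0,0,0]},
    {"travel":[0.72,0,0.52],"delta_rot":[0,0,0]},
    {"travel":[0.68,0,0.58],"delta_rot":[0,0,0]},
    {"travel":[0.62,0,0.64],"delta_rot":[0,0,0]},
  ],
)

```text
time: 6.25
tcp_pos: [0.5348, 0.3174, 0.2716]
tcp_rot: [[0.102, 0.988, 0.113], [0.698, -0.152, 0.7], [0.709, 0.008, -0.705]]
force: [20.5, -5.6, 12.7]
width: 0.0347
grip_force: 52.6
```

Run:
```python
from h import *
s=r.observe();R=s['tcp_rot'];h=s['tcp_pos']-R[:,2]*.012-O
x=h@U-.125;z=h[2]-.016;print(s['force'],x,z,'theta',np.arctan2(z,-x)-np.arctan2(.035,.26),np.hypot(x,z),np.hypot(.26,.035),h@V)
```

```text
[20.47997476 -5.62126425 12.66448039] 0.013368675616945852 0.264030543981988 theta 1.4875752110080123 0.26436877584763224 0.26234519244689813 -0.002447817984147292
```

Request:
jog_arm(
  commands=[
    {"travel":[0.57,0.08,0.69],"delta_rot":[0,0,0]},
    {"travel":[0.51,0.08,0.73],"delta_rot":[0,0,0]},
    {"travel":[0.2,0,0.3],"delta_rot":[0,0,0]},
    {"travel":[0,0,0],"delta_rot":[0,0,0]},
  ],
)

```text
time: 6.65
tcp_pos: [0.5434, 0.3709, 0.2626]
tcp_rot: [[0.102, 0.989, 0.105], [0.697, -0.146, 0.702], [0.709, 0.001, -0.705]]
force: [-6.2, 5.5, 15.1]
width: 0.035
grip_force: 67.2
```

Run:
```python
from h import *
s=r.observe();R=s['tcp_rot'];h=s['tcp_pos']-R[:,2]*.012-O
x=h@U-.125;z=h[2]-.016;print(s['tcp_pos'],s['force'],x,z,'theta',np.arctan2(z,-x)-np.arctan2(.035,.26),np.hypot(x,z),h@V)
```

```text
[0.543375   0.37094765 0.2625592 ] [-6.22010127  5.49825435 15.12589853] 0.06761422738791958 0.25501619254280844 theta 1.696159082801547 0.2638274856877047 -0.0031485024327478433
```

Request:
jog_arm(
  commands=[
    {"travel":[0.25,0,0.35],"delta_rot":[0,0,0]},
    {"travel":[0,0,0],"delta_rot":[0,0,0]},
    {"travel":[0,0,0],"delta_rot":[0,0,0]},
  ],
)

```text
time: 6.95
tcp_pos: [0.5449, 0.3798, 0.2602]
tcp_rot: [[0.104, 0.989, 0.105], [0.698, -0.147, 0.701], [0.708, 0.0, -0.706]]
force: [-11.6, -3.1, 9.3]
width: 0.035
grip_force: 63.6
```

Run:
```python
from h import *
c=cam('side');w=cam('wrist')
a=cv2.cvtColor(c['color'],cv2.COLOR_RGB2BGR)[110:330,130:350];b=cv2.cvtColor(w['color'],cv2.COLOR_RGB2BGR)
b=cv2.resize(b,None,fx=.9,fy=.9);a=cv2.resize(a,(345,345))
cv2.imwrite('pics/open.png',np.hstack([a,b[:345]]))
```

```text
(no output)
```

View pics/open.png

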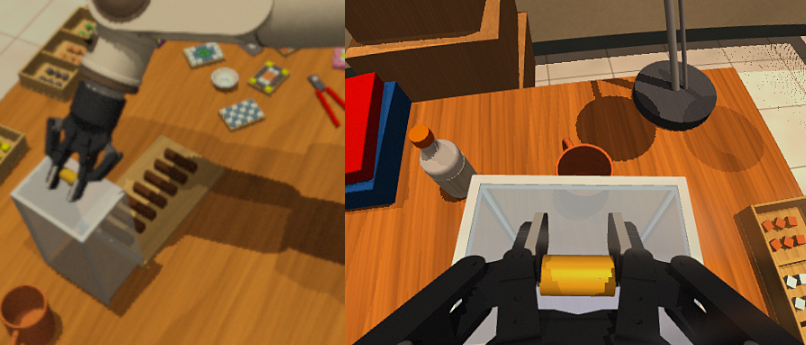

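```bash
sed -i 's/U=np.array(\[.148,.989,0\])/U=np.array([.160,.987,0])/' h.py
python3 - <<'E'
from h import *
s=r.observe();R=s['tcp_rot'];p=s['tcp_pos']-R[:,2]*.1
f=[np.cos(np.radians(60)),np.sin(np.radians(60))]
print(Ro.from_matrix(R.T@tilt(f,0)).as_rotvec(degrees=True)/5)
plan((np.array([.53,-.18,.3]),tilt(f,0)),start=(p,R))
E
```

```text
[-1.6887973  -8.91367179  4.0795602 ]
[{"travel":[-0.97, 0.18, -0.86],"delta_rot":[-0.1, -0.6, 0.3]},{"travel":[-0.94, 0.2, -0.75],"delta_rot":[-0.1, -0.6, 0.3]},{"travel":[-0.97, 0.23, -0.7],"delta_rot":[-0.1, -0.6, 0.2]},{"travel":[-0.93, 0.24, -0.6],"delta_rot":[-0.1, -0.5, 0.2]},{"travel":[-0.96, 0.26, -0.56],"delta_rot":[-0.1, -0.5, 0.2]}]
[{"travel":[-0.97, 0.28, -0.51],"delta_rot":[-0.1, -0.5, 0.2]},{"travel":[-0.99, 0.3, -0.46],"delta_rot":[-0.1, -0.5, 0.2]},{"travel":[-1.0, 0.32, -0.42],"delta_rot":[-0.1, -0.5, 0.2]},{"travel":[-0.91, 0.31, -0.33],"delta_rot":[-0.1, -0.5, 0.2]},{"travel":[-0.92, 0.33, -0.29],"delta_rot":[-0.1, -0.5, 0.2]}]
[{"travel":[-0.93, 0.35, -0.25],"delta_rot":[-0.1, -0.5, 0.2]},{"travel":[-0.93, 0.36, -0.21],"delta_rot":[-0.1, -0.4, 0.2]},{"travel":[-0.93, 0.38, -0.17],"delta_rot":[-0.1, -0.5, 0.2]},{"travel":[-0.93, 0.4, -0.13],"delta_rot":[-0.1, -0.4, 0.3]},{"travel":[-0.93, 0.42, -0.09],"delta_rot":[-0.1, -0.5, 0.2]}]
[{"travel":[-0.92, 0.44, -0.04],"delta_rot":[0.0, -0.4, 0.3]},{"travel":[-0.91, 0.47, -0.01],"delta_rot":[-0.1, -0.5, 0.2]},{"travel":[-0.9, 0.48, 0.03],"delta_rot":[0.0, -0.44, 0.26]}]
```

Request:
jog_arm(
  commands=[
    {"travel":[0,0,0],"delta_rot":[0,0,0]},
    {"travel":[0,0,0],"delta_rot":[0,0,0]},
    {"travel":[0,0,0],"delta_rot":[0,0,0]},
    {"travel":[0,0,0],"delta_rot":[0,0,0]},
    {"travel":[0,0,0],"delta_rot":[0,0,0]},
  ],
  gripper=0,
)

```text
time: 7.55
tcp_pos: [0.5454, 0.3796, 0.2588]
tcp_rot: [[0.104, 0.989, 0.105], [0.699, -0.148, 0.7], [0.707, 0.0, -0.707]]
force: [0.5, -0.3, -0.1]
width: 0.0855
grip_force: 0.0
```

Request:
jog_arm(
  commands=[
    {"travel":[0,0,-0.5],"delta_rot":[0,0,0]},
    {"travel":[0,0,-0.5],"delta_rot":[0,0,0]},
    {"travel":[0,0,-1],"delta_rot":[0,0,0]},
    {"travel":[0,0,-1],"delta_rot":[0,0,0]},
    {"travel":[0,0,-1],"delta_rot":[0,0,0]},
  ],
)

```text
time: 8.05
tcp_pos: [0.5345, 0.3083, 0.3312]
tcp_rot: [[0.104, 0.989, 0.106], [0.699, -0.148, 0.699], [0.707, 0.001, -0.707]]
force: [0.5, -1.1, 0.4]
width: 0.0855
grip_force: 0.0
```

Request:
jog_arm(
  commands=[
    {"travel":[-0.97,0.18,-0.86],"delta_rot":[-0.1,-0.6,0.3]},
    {"travel":[-0.94,0.2,-0.75],"delta_rot":[-0.1,-0.6,0.3]},
    {"travel":[-0.97,0.23,-0.7],"delta_rot":[-0.1,-0.6,0.2]},
    {"travel":[-0.93,0.24,-0.6],"delta_rot":[-0.1,-0.5,0.2]},
    {"travel":[-0.96,0.26,-0.56],"delta_rot":[-0.1,-0.5,0.2]},
  ],
)

```text
time: 8.55
tcp_pos: [0.5331, 0.1575, 0.3217]
tcp_rot: [[0.234, 0.966, 0.107], [0.827, -0.256, 0.501], [0.512, -0.029, -0.859]]
force: [0.4, -0.2, -0.3]
width: 0.0852
grip_force: 0.0
```

Request:
jog_arm(
  commands=[
    {"travel":[-0.97,0.28,-0.51],"delta_rot":[-0.1,-0.5,0.2]},
    {"travel":[-0.99,0.3,-0.46],"delta_rot":[-0.1,-0.5,0.2]},
    {"travel":[-1.0,0.32,-0.42],"delta_rot":[-0.1,-0.5,0.2]},
    {"travel":[-0.91,0.31,-0.33],"delta_rot":[-0.1,-0.5,0.2]},
    {"travel":[-0.92,0.33,-0.29],"delta_rot":[-0.1,-0.5,0.2]},
  ],
)

```text
time: 9.05
tcp_pos: [0.5319, 0.0222, 0.3131]
tcp_rot: [[0.339, 0.937, 0.086], [0.888, -0.349, 0.3], [0.311, -0.026, -0.95]]
force: [0.1, -0.1, -0.9]
width: 0.0853
grip_force: 0.0
```

Request:
jog_arm(
  commands=[
    {"travel":[-0.93,0.35,-0.25],"delta_rot":[-0.1,-0.5,0.2]},
    {"travel":[-0.93,0.36,-0.21],"delta_rot":[-0.1,-0.4,0.2]},
    {"travel":[-0.93,0.38,-0.17],"delta_rot":[-0.1,-0.5,0.2]},
    {"travel":[-0.93,0.4,-0.13],"delta_rot":[-0.1,-0.4,0.3]},
    {"travel":[-0.93,0.42,-0.09],"delta_rot":[-0.1,-0.5,0.2]},
  ],
)

```text
time: 9.55
tcp_pos: [0.5303, -0.1052, 0.3055]
tcp_rot: [[0.441, 0.896, 0.048], [0.89, -0.444, 0.104], [0.114, -0.003, -0.993]]
force: [0.8, -0.2, -0.2]
width: 0.0857
grip_force: 0.0
```

Request:
jog_arm(
  commands=[
    {"travel":[-0.92,0.44,-0.04],"delta_rot":[0,-0.4,0.3]},
    {"travel":[-0.91,0.47,0],"delta_rot":[-0.1,-0.5,0.2]},
    {"travel":[-0.9,0.48,0],"delta_rot":[0,-0.44,0.26]},
    {"travel":[0,0,0],"delta_rot":[0,0,0]},
  ],
)

```text
time: 9.95
tcp_pos: [0.5296, -0.1823, 0.3004]
tcp_rot: [[0.503, 0.864, -0.001], [0.864, -0.503, -0.003], [-0.003, 0.0, -1.0]]
force: [-0.3, 0.3, 0.6]
width: 0.0856
grip_force: 0.0
```

```bash
cat >> h.py <<'E'
def find(c,z=.014,thr=34):
    im=cv2.cvtColor(c['color'],cv2.COLOR_RGB2BGR);bg=cv2.medianBlur(im,151)
    d=np.abs(im.astype(int)-bg).max(2)
    m=cv2.morphologyEx(((d>thr)*255).astype(np.uint8),cv2.MORPH_OPEN,np.ones((3,3)))
    m=cv2.morphologyEx(m,cv2.MORPH_CLOSE,np.ones((7,7)));out=[]
    for k in cv2.findContours(m,cv2.RETR_EXTERNAL,cv2.CHAIN_APPROX_NONE)[0]:
        if cv2.contourArea(k)<600: continue
        g=plane(c,k.reshape(-1,2),z)[:,:2];R=cv2.minAreaRect((g*1000).astype(np.float32))
        w,h=R[1];a=R[2] if w>h else R[2]+90
        a=(a+90)%180-90+0; a=a if a>0 else a+180
        mk=np.zeros(m.shape,np.uint8);cv2.drawContours(mk,[k],-1,255,-1)
        if 70<max(w,h)<110 and 45<min(w,h)<85:
            out.append((np.array(R[0])/1000,a))
            print('ctr',np.round(R[0],1),'size',np.round(sorted(R[1]),1),'yaw',round(a,1),'px',k.reshape(-1,2).mean(0).round(0),'rgb',np.round(cv2.mean(c['color'],mk)[:3]))
    return out
E
python3 - <<'E'
from h import *
c=save('wrist','hover.png');find(c);print(r.observe()['tcp_pos'],r.observe()['joint_pos'].round(2))
E
```

```text
ctr [ 487.3 -311.9] size [ 67.1 109.9] yaw 153.1 px [280. 236.] rgb [191. 175. 151.]
ctr [ 725.8 -248.4] size [ 66.  105.8] yaw 81.5 px [402. 121.] rgb [148.  83.  97.]
[ 0.52976597 -0.18090762  0.30043541] [-0.47  0.11  1.35 -0.    1.69  0.06]
```

View pics/hover.png

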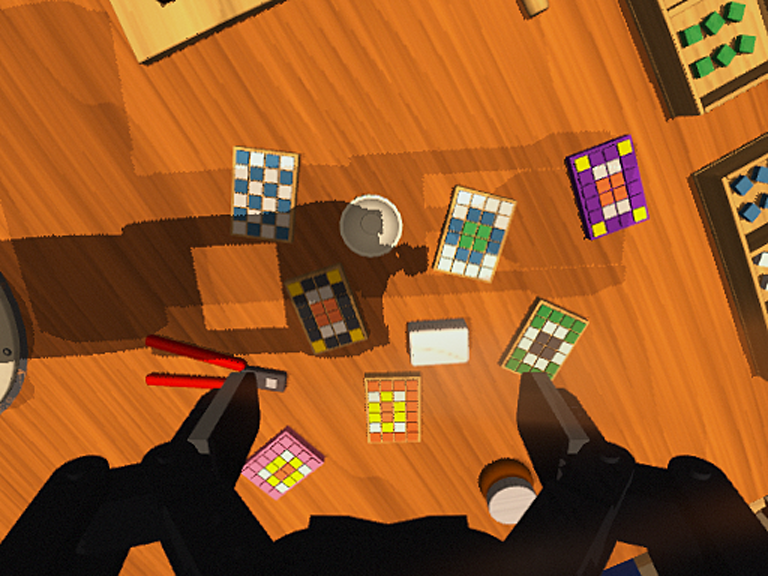

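```bash
cat >> h.py <<'E'
NAMES={'b':(.439,-.1),'d':(.427,-.229),'a':(.422,-.361),'c':(.603,-.374),'e':(.592,-.233)}
def chroma(c):
    im=cv2.GaussianBlur(c['color'],(3,3),0).astype(float)+1;s=im.sum(2,keepdims=True);return (im/s)[...,:2]
def find2(c,names='bdace',z=.014,thr=.05,pos=NAMES,rad=.075,dbg=False):
    ch=chroma(c);wood=np.median(ch.reshape(-1,2),axis=0);d=np.linalg.norm(ch-wood,axis=2)
    H,W=d.shape;vv,uu=np.mgrid[:H,:W];P=plane(c,np.c_[uu.ravel(),vv.ravel()],z)[:,:2].reshape(H,W,2);res={}
    m=(d>thr)
    for n in names:
        reg=np.linalg.norm(P-np.array(pos[n]),axis=2)<rad
        k=((m&reg)*255).astype(np.uint8);k=cv2.morphologyEx(k,cv2.MORPH_OPEN,np.ones((2,2)));k=cv2.morphologyEx(k,cv2.MORPH_CLOSE,np.ones((9,9)))
        nn,l,st,_=cv2.connectedComponentsWithStats(k)
        if nn<2: print(n,'none');continue
        i=1+st[1:,4].argmax();g=P[l==i];R=cv2.minAreaRect((g*1000).astype(np.float32));w,h=R[1];a=(R[2] if w>h else R[2]+90)%180
        res[n]=(np.array(R[0])/1000,a);print(n,'ctr',np.round(R[0],1),'size',np.round([w,h],0),'yaw',round(a,1),'area',len(g),'wood',wood.round(3))
    if dbg: cv2.imwrite('pics/'+dbg,(np.clip(d/.15,0,1)*255).astype(np.uint8))
    return res
E
python3 - <<'E'
from h import *
c=cam('wrist')
for t in(.03,.05,.07): find2(c,thr=t,dbg='dm.png')
b=cv2.imread('pics/hover.png')[240:330+230,330:600]
d=cv2.cvtColor(cv2.resize(cv2.imread('pics/dm.png',0),None,fx=1.5,fy=1.5)[80:400,200:640],cv2.COLOR_GRAY2BGR)
cv2.imwrite('pics/x.png',np.hstack([cv2.resize(b[0:250],None,fx=1.28,fy=1.28),d]))
E
```

```text
b ctr [ 443.5 -103.6] size [86. 62.] yaw 52.6 area 2670 wood [0.591 0.312]
d ctr [ 432.9 -229.9] size [88. 64.] yaw 77.7 area 2233 wood [0.591 0.312]
a ctr [ 451.7 -363.7] size [109.  97.] yaw 62.5 area 2458 wood [0.591 0.312]
c ctr [ 586.2 -377.9] size [128. 120.] yaw 58.2 area 3554 wood [0.591 0.312]
e ctr [ 595.  -236.4] size [86. 62.] yaw 46.4 area 2495 wood [0.591 0.312]
b ctr [ 443.4 -103.2] size [85. 61.] yaw 52.5 area 2614 wood [0.591 0.312]
d ctr [ 432.6 -229.8] size [87. 62.] yaw 77.8 area 2163 wood [0.591 0.312]
a ctr [ 444.9 -359.3] size [108.  79.] yaw 59.8 area 1841 wood [0.591 0.312]
c ctr [ 601.4 -390.9] size [116. 121.] yaw 105.3 area 2681 wood [0.591 0.312]
e ctr [ 594.9 -236.3] size [85. 62.] yaw 46.1 area 2447 wood [0.591 0.312]
b ctr [ 443.6 -103.4] size [84. 61.] yaw 52.1 area 2548 wood [0.591 0.312]
d ctr [ 432.7 -229.9] size [85. 61.] yaw 77.9 area 1856 wood [0.591 0.312]
a ctr [ 441.  -355.8] size [106.  68.] yaw 59.8 area 1596 wood [0.591 0.312]
c ctr [ 598.2 -386.3] size [127.  88.] yaw 58.2 area 2496 wood [0.591 0.312]
e ctr [ 594.9 -236.2] size [84. 61.] yaw 46.3 area 2394 wood [0.591 0.312]
```

View pics/x.png

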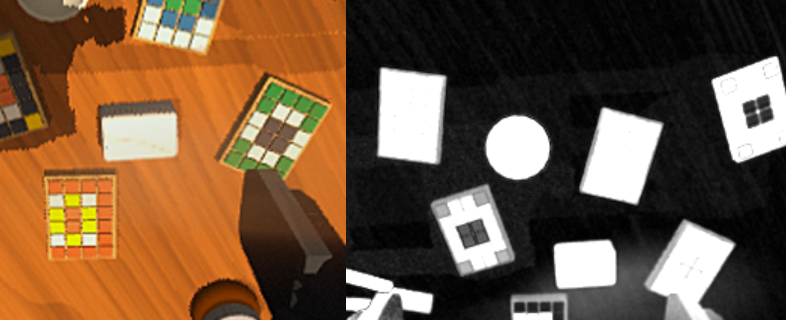

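```bash
cat >> h.py <<'E'
from scipy.spatial.transform import Rotation
A=-30
def T4(R,p):
    T=np.eye(4);T[:3,:3]=R;T[:3,3]=p;return T
def pickpose(ctr,yaw,z=.006,df=.003):
    f=np.array([np.cos(np.radians(yaw)),np.sin(np.radians(yaw)),0]);R=tilt(f,A)
    return R,np.array([ctr[0],ctr[1],z])+f*df
def placepose(ctr,yaw,slot,Tp,up=0):
    f=np.array([np.cos(np.radians(yaw)),np.sin(np.radians(yaw)),0])
    Pp=T4(np.c_[f,np.cross(Zw,f),Zw],[ctr[0],ctr[1],.007])
    xs=.093-.034*(slot-1)
    Q=T4(np.c_[Zw,np.cross(-U,Zw),-U],O+U*xs+Zw*(.0575+up))
    return Q@np.linalg.inv(Pp)@Tp
E
python3 - <<'E'
from h import *
R,p=pickpose((.4435,-.1034),52.4)
plan((p+Zw*.06,R),(p,R),vmax=.9)
E
```

```text
[{"travel":[0.1, -0.41, 0.85],"delta_rot":[0.0, -0.5, 0.1]},{"travel":[0.13, -0.41, 0.85],"delta_rot":[0.0, -0.5, 0.1]},{"travel":[0.16, -0.41, 0.84],"delta_rot":[0.0, -0.6, 0.1]},{"travel":[0.2, -0.42, 0.83],"delta_rot":[0.1, -0.5, 0.1]},{"travel":[0.23, -0.41, 0.83],"delta_rot":[0.0, -0.6, 0.1]}]
[{"travel":[0.27, -0.41, 0.81],"delta_rot":[0.1, -0.5, 0.2]},{"travel":[0.3, -0.41, 0.8],"delta_rot":[0.0, -0.6, 0.1]},{"travel":[0.34, -0.41, 0.79],"delta_rot":[0.1, -0.5, 0.2]},{"travel":[0.37, -0.41, 0.77],"delta_rot":[0.0, -0.6, 0.1]},{"travel":[0.41, -0.42, 0.76],"delta_rot":[0.1, -0.5, 0.2]}]
[{"travel":[0.43, -0.41, 0.74],"delta_rot":[0.03, -0.59, 0.14]},{"travel":[0.4, 0.0, 0.69],"delta_rot":[0.0, 0.0, 0.0]},{"travel":[0.4, 0.0, 0.69],"delta_rot":[0.0, 0.0, 0.0]},{"travel":[0.4, 0.0, 0.7],"delta_rot":[0.0, 0.0, 0.0]}]
```

Request:
jog_arm(
  commands=[
    {"travel":[0.1,-0.41,0.85],"delta_rot":[0,-0.5,0.1]},
    {"travel":[0.13,-0.41,0.85],"delta_rot":[0,-0.5,0.1]},
    {"travel":[0.16,-0.41,0.84],"delta_rot":[0,-0.6,0.1]},
    {"travel":[0.2,-0.42,0.83],"delta_rot":[0.1,-0.5,0.1]},
    {"travel":[0.23,-0.41,0.83],"delta_rot":[0,-0.6,0.1]},
  ],
)

```text
time: 10.55
tcp_pos: [0.491, -0.1434, 0.1933]
tcp_rot: [[0.523, 0.842, -0.129], [0.819, -0.539, -0.197], [-0.235, -0.002, -0.972]]
force: [0.3, -0.1, 0.5]
width: 0.0853
grip_force: 0.0
```

Request:
jog_arm(
  commands=[
    {"travel":[0.27,-0.41,0.81],"delta_rot":[0.1,-0.5,0.2]},
    {"travel":[0.3,-0.41,0.8],"delta_rot":[0,-0.6,0.1]},
    {"travel":[0.34,-0.41,0.79],"delta_rot":[0.1,-0.5,0.2]},
    {"travel":[0.37,-0.41,0.77],"delta_rot":[0,-0.6,0.1]},
    {"travel":[0.41,-0.42,0.76],"delta_rot":[0.1,-0.5,0.2]},
  ],
)

```text
time: 11.05
tcp_pos: [0.4526, -0.1073, 0.0866]
tcp_rot: [[0.533, 0.8, -0.275], [0.713, -0.6, -0.364], [-0.456, -0.002, -0.89]]
force: [0.8, 0.3, -0.3]
width: 0.0853
grip_force: 0.0
```

Request:
jog_arm(
  commands=[
    {"travel":[0.43,-0.41,0.74],"delta_rot":[0.03,-0.59,0.14]},
    {"travel":[0,0,0],"delta_rot":[0,0,0]},
  ],
)

```text
time: 11.25
tcp_pos: [0.4437, -0.0995, 0.0633]
tcp_rot: [[0.524, 0.794, -0.309], [0.687, -0.608, -0.397], [-0.503, -0.004, -0.864]]
force: [-0.1, 0.2, 0.3]
width: 0.0851
grip_force: 0.0
```

Run:
```python
from h import *
c=cam('wrist');q=find2(c,'b')
R,p=pickpose((.4435,-.1034),52.4)
plan((p,R),vmax=.9)
```

```text
b ctr [445.4 -96.9] size [92. 59.] yaw 52.2 area 9995 wood [0.572 0.315]
[{"travel":[0.39, 0.01, 0.68],"delta_rot":[0.0, 0.0, 0.0]},{"travel":[0.39, 0.01, 0.69],"delta_rot":[0.0, 0.0, 0.0]},{"travel":[0.38, 0.02, 0.68],"delta_rot":[-0.01, 0.01, 0.04]}]
```

Request:
jog_arm(
  commands=[
    {"travel":[0.39,0.01,0.68],"delta_rot":[0,0,0]},
    {"travel":[0.39,0.01,0.68],"delta_rot":[0,0,0]},
    {"travel":[0.38,0.02,0.68],"delta_rot":[0,0,0]},
    {"travel":[0,0,0],"delta_rot":[0,0,0]},
  ],
)

```text
time: 11.7
tcp_pos: [0.4459, -0.1024, 0.0065]
tcp_rot: [[0.528, 0.793, -0.305], [0.687, -0.61, -0.396], [-0.5, -0.001, -0.866]]
force: [-0.2, -0.6, 0.5]
width: 0.0853
grip_force: 0.0
```

Request:
jog_arm(
  commands=[
    {"travel":[0,0,0],"delta_rot":[0,0,0]},
    {"travel":[0,0,0],"delta_rot":[0,0,0]},
    {"travel":[0,0,0],"delta_rot":[0,0,0]},
    {"travel":[0,0,0],"delta_rot":[0,0,0]},
    {"travel":[0,0,0],"delta_rot":[0,0,0]},
  ],
  gripper=255,
  grip_force=70,
)

```text
time: 12.2
tcp_pos: [0.4472, -0.102, 0.009]
tcp_rot: [[0.529, 0.793, -0.302], [0.686, -0.609, -0.397], [-0.499, 0.003, -0.866]]
force: [-1.5, 7.9, 18.8]
width: 0.0564
grip_force: 70.4
```

Request:
jog_arm(
  commands=[
    {"travel":[0,0,0],"delta_rot":[0,0,0]},
    {"travel":[-0.25,0,-0.43],"delta_rot":[0,0,0]},
    {"travel":[-0.5,0,-0.86],"delta_rot":[0,0,0]},
    {"travel":[-0.5,0,-0.86],"delta_rot":[0,0,0]},
    {"travel":[0,0,0],"delta_rot":[0,0,0]},
  ],
)

```text
time: 12.7
tcp_pos: [0.4477, -0.1024, 0.0729]
tcp_rot: [[0.53, 0.793, -0.3], [0.686, -0.609, -0.398], [-0.498, 0.005, -0.867]]
force: [0.9, 0.5, -1.8]
width: 0.0557
grip_force: 74.1
```

```bash
cat >> h.py <<'E'
def toplace(ctr,yaw,slot):
    Rp,p=pickpose(ctr,yaw);Tp=T4(Rp,p)
    hi=placepose(ctr,yaw,slot,Tp,.07);lo=placepose(ctr,yaw,slot,Tp,.012)
    s=r.observe();R,q=s['tcp_rot'],s['tcp_pos']
    st=plan((hi[:3,3],hi[:3,:3]),vmax=.95)
    print('down');plan((lo[:3,3],lo[:3,:3]),start=st)
    return hi,lo
E
python3 - <<'E'
from h import *
print(r.observe()['width'])
toplace((.4435,-.1034),52.4,2)
cv2.imwrite('pics/held.png',cv2.cvtColor(cam('wrist')['color'],cv2.COLOR_RGB2BGR))
E
```

```text
0.05572797734917463
[{"travel":[0.53, -0.32, -0.45],"delta_rot":[0.1, 1.0, -0.3]},{"travel":[0.58, -0.31, -0.4],"delta_rot":[0.1, 1.0, -0.3]},{"travel":[0.62, -0.3, -0.35],"delta_rot":[0.1, 1.0, -0.3]},{"travel":[0.65, -0.29, -0.29],"delta_rot":[0.1, 1.0, -0.3]},{"travel":[0.68, -0.27, -0.23],"delta_rot":[0.1, 1.0, -0.3]}]
[{"travel":[0.71, -0.26, -0.17],"delta_rot":[0.1, 1.0, -0.3]},{"travel":[0.73, -0.24, -0.1],"delta_rot":[0.1, 1.0, -0.3]},{"travel":[0.74, -0.22, -0.04],"delta_rot":[0.1, 1.0, -0.4]},{"travel":[0.75, -0.19, 0.03],"delta_rot":[0.1, 1.0, -0.3]},{"travel":[0.74, -0.17, 0.1],"delta_rot":[0.1, 1.0, -0.4]}]
[{"travel":[0.74, -0.15, 0.16],"delta_rot":[0.1, 0.9, -0.3]},{"travel":[0.73, -0.13, 0.22],"delta_rot":[0.1, 1.0, -0.4]},{"travel":[0.71, -0.1, 0.29],"delta_rot":[0.1, 0.9, -0.3]},{"travel":[0.69, -0.08, 0.34],"delta_rot":[0.1, 1.0, -0.3]},{"travel":[0.65, -0.05, 0.4],"delta_rot":[0.1, 1.0, -0.4]}]
[{"travel":[0.62, -0.03, 0.46],"delta_rot":[0.1, 0.9, -0.3]},{"travel":[0.58, -0.01, 0.5],"delta_rot":[0.2, 1.0, -0.4]},{"travel":[0.54, 0.02, 0.55],"delta_rot":[0.13, 0.9, -0.33]}]
down
[{"travel":[-1.0, 0.0, 0.58],"delta_rot":[0.0, 0.0, 0.0]},{"travel":[-1.0, 0.0, 0.58],"delta_rot":[0.0, 0.0, 0.0]}]
```

View pics/held.png

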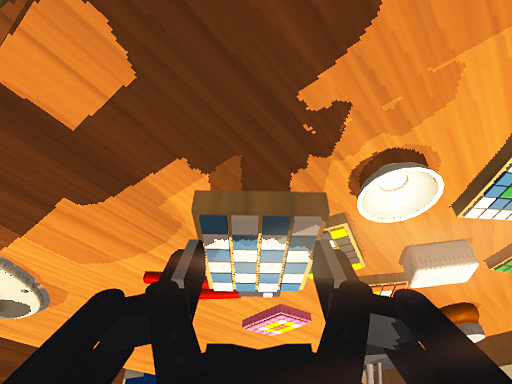

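Request:
jog_arm(
  commands=[
    {"travel":[0.53,-0.32,-0.45],"delta_rot":[0.1,1,-0.3]},
    {"travel":[0.58,-0.31,-0.4],"delta_rot":[0.1,1,-0.3]},
    {"travel":[0.62,-0.3,-0.35],"delta_rot":[0.1,1,-0.3]},
    {"travel":[0.65,-0.29,-0.29],"delta_rot":[0.1,1,-0.3]},
    {"travel":[0.68,-0.27,-0.23],"delta_rot":[0.1,1,-0.3]},
  ],
)

```text
time: 13.25
tcp_pos: [0.4663, -0.0088, 0.0849]
tcp_rot: [[0.51, 0.853, -0.109], [0.857, -0.515, -0.026], [-0.079, -0.08, -0.994]]
force: [0.2, 0.0, -1.1]
width: 0.056
grip_force: 74.2
```

Request:
jog_arm(
  commands=[
    {"travel":[0.71,-0.26,-0.17],"delta_rot":[0.1,1,-0.3]},
    {"travel":[0.73,-0.24,-0.1],"delta_rot":[0.1,1,-0.3]},
    {"travel":[0.74,-0.22,-0.04],"delta_rot":[0.1,1,-0.4]},
    {"travel":[0.75,-0.19,0.03],"delta_rot":[0.1,1,-0.3]},
    {"travel":[0.74,-0.17,0.1],"delta_rot":[0.1,1,-0.4]},
  ],
)

```text
time: 13.75
tcp_pos: [0.4866, 0.0841, 0.1009]
tcp_rot: [[0.388, 0.92, 0.052], [0.848, -0.379, 0.371], [0.361, -0.1, -0.927]]
force: [-0.2, 1.1, -1.8]
width: 0.0558
grip_force: 74.4
```

Request:
jog_arm(
  commands=[
    {"travel":[0.74,-0.15,0.16],"delta_rot":[0.1,0.9,-0.3]},
    {"travel":[0.73,-0.13,0.22],"delta_rot":[0.1,1,-0.4]},
    {"travel":[0.71,-0.1,0.29],"delta_rot":[0.1,0.9,-0.3]},
    {"travel":[0.69,-0.08,0.34],"delta_rot":[0.1,1,-0.3]},
    {"travel":[0.65,-0.05,0.4],"delta_rot":[0.1,1,-0.4]},
  ],
)

```text
time: 14.25
tcp_pos: [0.5067, 0.1769, 0.1169]
tcp_rot: [[0.206, 0.969, 0.138], [0.665, -0.242, 0.707], [0.718, -0.054, -0.694]]
force: [-0.5, 1.6, -2.8]
width: 0.0559
grip_force: 73.9
```

Request:
jog_arm(
  commands=[
    {"travel":[0.62,-0.03,0.46],"delta_rot":[0.1,0.9,-0.3]},
    {"travel":[0.58,-0.01,0.5],"delta_rot":[0.2,1,-0.4]},
    {"travel":[0.54,0.02,0.55],"delta_rot":[0.13,0.9,-0.33]},
    {"travel":[0,0,0],"delta_rot":[0,0,0]},
  ],
)

```text
time: 14.65
tcp_pos: [0.5182, 0.2326, 0.125]
tcp_rot: [[0.087, 0.987, 0.134], [0.491, -0.16, 0.856], [0.867, -0.009, -0.499]]
force: [-0.3, -0.9, -1.7]
width: 0.0559
grip_force: 74.5
```

Run:
```python
from h import *
Rp,p=pickpose((.4435,-.1034),52.4);hi=placepose((.4435,-.1034),52.4,2,T4(Rp,p),.07);s=r.observe();print(hi[:3,3],s['tcp_pos'],s['width'],(Ro.from_matrix(s['tcp_rot'].T@hi[:3,:3]).as_rotvec(degrees=True)).round(1),s['joint_pos'].round(2))
a=cv2.cvtColor(cam('side')['color'],cv2.COLOR_RGB2BGR)[130:330,130:350];b=cv2.cvtColor(cam('wrist')['color'],cv2.COLOR_RGB2BGR)
a=cv2.resize(a,None,fx=1.3,fy=1.3)
A=np.zeros((384,800,3),np.uint8);A[:260,:286]=a;A[:,288:]=b
cv2.imwrite('pics/pl1.png',A)
```

```text
[0.52010111 0.23172684 0.1305    ] [0.51822607 0.23263952 0.12501396] 0.05592401370283358 [-0.3 -0.1 -0.4] [-0.25  0.21  1.96  1.08  1.36 -0.57]
```

View pics/pl1.png

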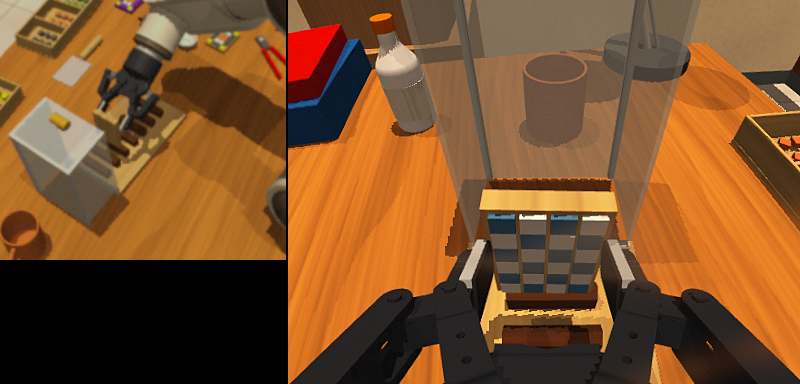

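Request:
jog_arm(
  commands=[
    {"travel":[-0.87,0,0.5],"delta_rot":[0,0,0]},
    {"travel":[-0.69,0,0.4],"delta_rot":[0,0,0]},
    {"travel":[0,0,0],"delta_rot":[0,0,0]},
  ],
)

```text
time: 15.05
tcp_pos: [0.5178, 0.2316, 0.0798]
tcp_rot: [[0.088, 0.987, 0.134], [0.495, -0.161, 0.854], [0.865, -0.009, -0.502]]
force: [-1.2, 0.1, -0.5]
width: 0.0561
grip_force: 74.6
```

Request:
jog_arm(
  commands=[
    {"travel":[-0.17,0,0.1],"delta_rot":[0,0,0]},
    {"travel":[-0.17,0,0.1],"delta_rot":[0,0,0]},
    {"travel":[0,0,0],"delta_rot":[0,0,0]},
  ],
)

```text
time: 15.35
tcp_pos: [0.5186, 0.2319, 0.0717]
tcp_rot: [[0.085, 0.987, 0.136], [0.494, -0.16, 0.855], [0.865, -0.006, -0.501]]
force: [0.2, -0.9, -1.8]
width: 0.0563
grip_force: 74.5
```

Request:
jog_arm(
  commands=[
    {"travel":[-0.1,0,0.06],"delta_rot":[0,0,0]},
    {"travel":[-0.1,0,0.06],"delta_rot":[0,0,0]},
    {"travel":[0,0,0],"delta_rot":[0,0,0]},
  ],
)

```text
time: 15.65
tcp_pos: [0.5184, 0.2322, 0.0655]
tcp_rot: [[0.086, 0.987, 0.135], [0.493, -0.16, 0.855], [0.866, -0.006, -0.501]]
force: [-1.3, 0.2, -1.7]
width: 0.0557
grip_force: 74.5
```

Request:
jog_arm(
  commands=[
    {"travel":[-0.1,0,0.06],"delta_rot":[0,0,0]},
    {"travel":[0,0,0],"delta_rot":[0,0,0]},
  ],
)

```text
time: 15.85
tcp_pos: [0.5184, 0.2322, 0.0625]
tcp_rot: [[0.086, 0.987, 0.136], [0.493, -0.16, 0.855], [0.866, -0.006, -0.501]]
force: [-0.2, 0.1, -1.4]
width: 0.0558
grip_force: 74.6
```

Request:
jog_arm(
  commands=[
    {"travel":[-0.07,0,0.04],"delta_rot":[0,0,0]},
    {"travel":[0,0,0],"delta_rot":[0,0,0]},
  ],
)

```text
time: 16.05
tcp_pos: [0.5185, 0.2326, 0.062]
tcp_rot: [[0.084, 0.987, 0.135], [0.491, -0.159, 0.856], [0.867, -0.005, -0.498]]
force: [-6.5, -3.1, 15.6]
width: 0.0556
grip_force: 76.0
```

Request:
jog_arm(
  commands=[
    {"travel":[-0.07,0,0.04],"delta_rot":[0,0,0]},
    {"travel":[0,0,0],"delta_rot":[0,0,0]},
  ],
)

```text
time: 16.25
tcp_pos: [0.5186, 0.2329, 0.0616]
tcp_rot: [[0.082, 0.987, 0.135], [0.489, -0.158, 0.858], [0.868, -0.005, -0.496]]
force: [-14.9, -8.0, 35.3]
width: 0.0564
grip_force: 78.0
```

Request:
jog_arm(
  commands=[
    {"travel":[0.1,0,-0.05],"delta_rot":[0,0,0]},
    {"travel":[0,0,0],"delta_rot":[0,0,0]},
  ],
)

```text
time: 16.45
tcp_pos: [0.5186, 0.2324, 0.0622]
tcp_rot: [[0.085, 0.987, 0.136], [0.493, -0.16, 0.855], [0.866, -0.005, -0.5]]
force: [-2.3, -0.8, 7.0]
width: 0.0557
grip_force: 75.1
```

Request:
jog_arm(
  commands=[
    {"travel":[0,0,0],"delta_rot":[0,0,0]},
    {"travel":[0,0,0],"delta_rot":[0,0,0]},
    {"travel":[0,0,0],"delta_rot":[0,0,0]},
    {"travel":[0,0,0],"delta_rot":[0,0,0]},
    {"travel":[0,0,0],"delta_rot":[0,0,0]},
  ],
  gripper=0,
)

```text
time: 16.95
tcp_pos: [0.5185, 0.2323, 0.0614]
tcp_rot: [[0.086, 0.987, 0.136], [0.493, -0.16, 0.855], [0.866, -0.006, -0.501]]
force: [0.1, -1.6, -0.1]
width: 0.0856
grip_force: 0.0
```

Request:
jog_arm(
  commands=[
    {"travel":[0,0,-0.6],"delta_rot":[0,0,0]},
    {"travel":[0,0,-1],"delta_rot":[0,0,0]},
    {"travel":[0,0,-1],"delta_rot":[0,0,0]},
    {"travel":[0.5,0,-1],"delta_rot":[0,0,0]},
    {"travel":[0,0,0],"delta_rot":[0,0,0]},
  ],
)

```text
time: 17.45
tcp_pos: [0.5084, 0.1591, 0.12]
tcp_rot: [[0.083, 0.987, 0.139], [0.494, -0.162, 0.854], [0.865, -0.002, -0.501]]
force: [0.5, -1.2, 0.6]
width: 0.0853
grip_force: 0.0
```

Run:
```python
from h import *
c=cam('wrist');b=cv2.cvtColor(c['color'],cv2.COLOR_RGB2BGR);cv2.imwrite('pics/rel1.png',b)
xs=.059
P=[O+U*(xs+a)+V*v+Zw*z for a in(-.007,) for v,z in((-.03,.015),(.03,.015),(-.03,.099),(.03,.099))]
print(proj(c,P).round(0).tolist())
R,p=pickpose((.4327,-.2299),77.8,z=.008)
plan((p+Zw*.06,R),(p,R),vmax=.95)
```

```text
[[290.0, 245.0], [226.0, 246.0], [299.0, 184.0], [216.0, 185.0]]
[{"travel":[-0.54, -0.02, -0.7],"delta_rot":[0.0, -1.0, 0.0]},{"travel":[-0.6, -0.02, -0.65],"delta_rot":[0.0, -1.0, 0.0]},{"travel":[-0.65, -0.02, -0.6],"delta_rot":[0.0, -1.0, 0.0]},{"travel":[-0.7, -0.02, -0.54],"delta_rot":[0.0, -1.0, 0.0]},{"travel":[-0.74, -0.03, -0.48],"delta_rot":[0.0, -1.0, 0.0]}]
[{"travel":[-0.78, -0.02, -0.41],"delta_rot":[0.0, -1.0, 0.0]},{"travel":[-0.81, -0.03, -0.34],"delta_rot":[0.0, -1.0, 0.1]},{"travel":[-0.84, -0.02, -0.27],"delta_rot":[0.0, -1.0, 0.0]},{"travel":[-0.86, -0.02, -0.19],"delta_rot":[0.0, -1.0, 0.1]},{"travel":[-0.88, -0.01, -0.12],"delta_rot":[0.0, -1.0, 0.0]}]
[{"travel":[-0.88, -0.01, -0.04],"delta_rot":[0.0, -1.0, 0.1]},{"travel":[-0.88, 0.0, 0.04],"delta_rot":[0.0, -1.0, 0.0]},{"travel":[-0.88, 0.0, 0.12],"delta_rot":[0.0, -1.0, 0.1]},{"travel":[-0.86, 0.01, 0.19],"delta_rot":[0.0, -1.0, 0.0]},{"travel":[-0.84, 0.0, 0.27],"delta_rot":[0.0, -1.0, 0.1]}]
[{"travel":[-0.82, 0.01, 0.34],"delta_rot":[0.0, -1.0, 0.0]},{"travel":[-0.78, 0.01, 0.4],"delta_rot":[0.0, -1.0, 0.1]},{"travel":[-0.75, 0.03, 0.47],"delta_rot":[-0.06, -0.98, 0.03]},{"travel":[0.4, 0.0, 0.69],"delta_rot":[0.0, 0.0, 0.0]},{"travel":[0.4, 0.0, 0.7],"delta_rot":[0.0, 0.0, 0.0]}]
[{"travel":[0.4, -0.01, 0.69],"delta_rot":[0.0, 0.0, 0.0]}]
```

View pics/rel1.png

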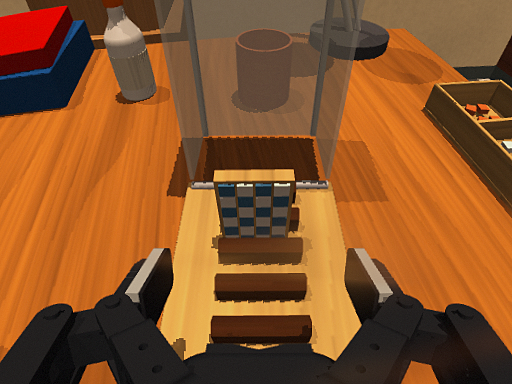

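Request:
jog_arm(
  commands=[
    {"travel":[-0.54,-0.02,-0.7],"delta_rot":[0,-1,0]},
    {"travel":[-0.6,-0.02,-0.65],"delta_rot":[0,-1,0]},
    {"travel":[-0.65,-0.02,-0.6],"delta_rot":[0,-1,0]},
    {"travel":[-0.7,-0.02,-0.54],"delta_rot":[0,-1,0]},
    {"travel":[-0.74,-0.03,-0.48],"delta_rot":[0,-1,0]},
  ],
)

```text
time: 18.0
tcp_pos: [0.4866, 0.0529, 0.1029]
tcp_rot: [[0.135, 0.987, 0.086], [0.81, -0.16, 0.563], [0.57, -0.006, -0.822]]
force: [-0.7, 0.4, -0.3]
width: 0.0853
grip_force: 0.0
```

Request:
jog_arm(
  commands=[
    {"travel":[-0.78,-0.02,-0.41],"delta_rot":[0,-1,0]},
    {"travel":[-0.81,-0.03,-0.34],"delta_rot":[0,-1,0.1]},
    {"travel":[-0.84,-0.02,-0.27],"delta_rot":[0,-1,0]},
    {"travel":[-0.86,-0.02,-0.19],"delta_rot":[0,-1,0.1]},
    {"travel":[-0.88,-0.01,-0.12],"delta_rot":[0,-1,0]},
  ],
)

```text
time: 18.5
tcp_pos: [0.4658, -0.0544, 0.0891]
tcp_rot: [[0.176, 0.984, 0.017], [0.97, -0.176, 0.169], [0.169, -0.013, -0.985]]
force: [-0.9, 0.2, -0.3]
width: 0.0854
grip_force: 0.0
```

Request:
jog_arm(
  commands=[
    {"travel":[-0.88,-0.01,-0.04],"delta_rot":[0,-1,0.1]},
    {"travel":[-0.88,0,0.04],"delta_rot":[0,-1,0]},
    {"travel":[-0.88,0,0.12],"delta_rot":[0,-1,0.1]},
    {"travel":[-0.86,0.01,0.19],"delta_rot":[0,-1,0]},
    {"travel":[-0.84,0,0.27],"delta_rot":[0,-1,0.1]},
  ],
)

```text
time: 19.0
tcp_pos: [0.4453, -0.1617, 0.0746]
tcp_rot: [[0.191, 0.98, -0.064], [0.946, -0.201, -0.256], [-0.263, -0.012, -0.965]]
force: [-0.5, 0.4, 0.8]
width: 0.0854
grip_force: 0.0
```

Request:
jog_arm(
  commands=[
    {"travel":[-0.82,0.01,0.34],"delta_rot":[0,-1,0]},
    {"travel":[-0.78,0.01,0.4],"delta_rot":[0,-1,0.1]},
    {"travel":[-0.75,0.03,0.47],"delta_rot":[-0.06,-0.98,0.03]},
    {"travel":[0,0,0],"delta_rot":[0,0,0]},
  ],
)

```text
time: 19.4
tcp_pos: [0.4322, -0.2255, 0.065]
tcp_rot: [[0.178, 0.978, -0.11], [0.847, -0.209, -0.489], [-0.501, -0.006, -0.866]]
force: [0.7, 0.6, -0.3]
width: 0.085
grip_force: 0.0
```

Run:
```python
from h import *
c=cam('wrist');find2(c,'d',thr=.06);find2(c,'d',z=.0,thr=.06)
find2(cam('top'),'daceb',thr=.06)
R,p=pickpose((.4327,-.2299),77.8,z=.008)
plan((p,R),vmax=.9)
```

```text
d ctr [ 432. -224.] size [91. 59.] yaw 77.9 area 8697 wood [0.58  0.315]
d ctr [ 428.8 -238.5] size [101.  65.] yaw 77.9 area 8697 wood [0.58  0.315]
d ctr [ 417.8 -252.8] size [107. 148.] yaw 163.9 area 1178 wood [0.423 0.343]
a ctr [ 418.7 -364.9] size [146. 144.] yaw 3.5 area 1650 wood [0.423 0.343]
c ctr [ 600.1 -378.4] size [148. 146.] yaw 2.9 area 1516 wood [0.423 0.343]
e ctr [ 595.6 -256.7] size [149. 107.] yaw 18.6 area 1123 wood [0.423 0.343]
b ctr [412.9 -77.7] size [70. 99.] yaw 176.6 area 376 wood [0.423 0.343]
[{"travel":[0.36, 0.01, 0.69],"delta_rot":[0.0, 0.0, 0.0]},{"travel":[0.36, 0.01, 0.68],"delta_rot":[0.0, 0.0, 0.0]},{"travel":[0.36, 0.01, 0.69],"delta_rot":[-0.03, -0.04, 0.05]}]
```

Request:
jog_arm(
  commands=[
    {"travel":[0.36,0.01,0.69],"delta_rot":[0,0,0]},
    {"travel":[0.36,0.01,0.69],"delta_rot":[0,0,0]},
    {"travel":[0.36,0.01,0.69],"delta_rot":[0,0,0]},
    {"travel":[0,0,0],"delta_rot":[0,0,0]},
  ],
)

```text
time: 19.9
tcp_pos: [0.4325, -0.2274, 0.0067]
tcp_rot: [[0.179, 0.978, -0.109], [0.849, -0.21, -0.485], [-0.498, -0.005, -0.867]]
force: [-0.7, -1.0, 0.9]
width: 0.0854
grip_force: 0.0
```

Request:
jog_arm(
  commands=[
    {"travel":[0,0,0],"delta_rot":[0,0,0]},
    {"travel":[0,0,0],"delta_rot":[0,0,0]},
    {"travel":[0,0,0],"delta_rot":[0,0,0]},
    {"travel":[0,0,0],"delta_rot":[0,0,0]},
    {"travel":[0,0,0],"delta_rot":[0,0,0]},
  ],
  gripper=255,
  grip_force=80,
)

```text
time: 20.4
tcp_pos: [0.4344, -0.2281, 0.0104]
tcp_rot: [[0.181, 0.978, -0.104], [0.847, -0.209, -0.489], [-0.5, 0.0, -0.866]]
force: [-3.5, 10.2, 18.2]
width: 0.0545
grip_force: 80.0
```

Request:
jog_arm(
  commands=[
    {"travel":[0,0,0],"delta_rot":[0,0,0]},
    {"travel":[-0.25,0,-0.43],"delta_rot":[0,0,0]},
    {"travel":[-0.5,0,-0.86],"delta_rot":[0,0,0]},
    {"travel":[-0.5,0,-0.86],"delta_rot":[0,0,0]},
    {"travel":[0,0,0],"delta_rot":[0,0,0]},
  ],
)

```text
time: 20.9
tcp_pos: [0.4352, -0.2288, 0.0746]
tcp_rot: [[0.183, 0.978, -0.102], [0.847, -0.209, -0.49], [-0.5, 0.003, -0.866]]
force: [0.7, -1.3, -1.3]
width: 0.0538
grip_force: 84.1
```

Run:
```python
from h import *
hi,lo=toplace((.4327,-.2299),77.8,3);print(lo[2,3]-.012)
```

```text
[{"travel":[0.77, -0.03, -0.59],"delta_rot":[0.0, 1.0, 0.0]},{"travel":[0.82, -0.02, -0.52],"delta_rot":[0.0, 1.0, 0.0]},{"travel":[0.86, -0.03, -0.45],"delta_rot":[0.0, 1.0, 0.0]},{"travel":[0.9, -0.02, -0.37],"delta_rot":[0.0, 1.0, 0.0]},{"travel":[0.93, -0.03, -0.29],"delta_rot":[0.0, 1.0, 0.0]}]
[{"travel":[0.95, -0.02, -0.21],"delta_rot":[0.0, 1.0, 0.0]},{"travel":[0.89, -0.02, -0.11],"delta_rot":[0.0, 0.9, 0.0]},{"travel":[0.9, -0.02, -0.04],"delta_rot":[0.0, 0.9, 0.0]},{"travel":[0.9, -0.02, 0.03],"delta_rot":[0.0, 0.9, 0.0]},{"travel":[0.89, -0.02, 0.1],"delta_rot":[0.0, 0.9, 0.0]}]
[{"travel":[0.88, -0.02, 0.17],"delta_rot":[0.0, 0.9, 0.0]},{"travel":[0.87, -0.03, 0.23],"delta_rot":[0.1, 0.9, -0.1]},{"travel":[0.85, -0.01, 0.3],"delta_rot":[0.0, 0.9, 0.0]},{"travel":[0.82, -0.02, 0.37],"delta_rot":[0.1, 0.9, -0.1]},{"travel":[0.79, 0.0, 0.43],"delta_rot":[0.0, 1.0, 0.0]}]
[{"travel":[0.75, -0.01, 0.5],"delta_rot":[0.1, 0.9, -0.1]},{"travel":[0.7, 0.01, 0.55],"delta_rot":[0.0, 1.0, 0.0]},{"travel":[0.66, 0.01, 0.61],"delta_rot":[0.1, 0.9, -0.1]},{"travel":[0.6, 0.01, 0.67],"delta_rot":[0.0, 1.0, -0.03]}]
down
[{"travel":[-1.0, 0.0, 0.58],"delta_rot":[0.0, 0.0, 0.0]},{"travel":[-1.0, 0.0, 0.58],"delta_rot":[0.0, 0.0, 0.0]}]
0.06050000000000001
```

Request:
jog_arm(
  commands=[
    {"travel":[0.77,-0.03,-0.59],"delta_rot":[0,1,0]},
    {"travel":[0.82,-0.02,-0.52],"delta_rot":[0,1,0]},
    {"travel":[0.86,-0.03,-0.45],"delta_rot":[0,1,0]},
    {"travel":[0.9,-0.02,-0.37],"delta_rot":[0,1,0]},
    {"travel":[0.93,-0.03,-0.29],"delta_rot":[0,1,0]},
  ],
)

```text
time: 21.4
tcp_pos: [0.456, -0.1088, 0.087]
tcp_rot: [[0.208, 0.978, -0.018], [0.975, -0.209, -0.081], [-0.083, -0.001, -0.997]]
force: [0.2, 0.6, -1.8]
width: 0.0538
grip_force: 84.1
```

Request:
jog_arm(
  commands=[
    {"travel":[0.95,-0.02,-0.21],"delta_rot":[0,1,0]},
    {"travel":[0.89,-0.02,-0.11],"delta_rot":[0,0.9,0]},
    {"travel":[0.9,-0.02,-0.04],"delta_rot":[0,0.9,0]},
    {"travel":[0.9,-0.02,0.03],"delta_rot":[0,0.9,0]},
    {"travel":[0.89,-0.02,0.1],"delta_rot":[0,0.9,0]},
  ],
)

```text
time: 21.9
tcp_pos: [0.4772, 0.0023, 0.1012]
tcp_rot: [[0.199, 0.978, 0.064], [0.929, -0.209, 0.306], [0.313, -0.001, -0.95]]
force: [0.1, 0.0, -1.7]
width: 0.0539
grip_force: 84.5
```

Request:
jog_arm(
  commands=[
    {"travel":[0.88,-0.02,0.17],"delta_rot":[0,0.9,0]},
    {"travel":[0.87,-0.03,0.23],"delta_rot":[0.1,0.9,-0.1]},
    {"travel":[0.85,-0.01,0.3],"delta_rot":[0,0.9,0]},
    {"travel":[0.82,-0.02,0.37],"delta_rot":[0.1,0.9,-0.1]},
    {"travel":[0.79,0,0.43],"delta_rot":[0,1,0]},
  ],
)

```text
time: 22.4
tcp_pos: [0.4977, 0.1117, 0.1158]
tcp_rot: [[0.144, 0.983, 0.117], [0.738, -0.186, 0.649], [0.659, -0.007, -0.752]]
force: [1.1, 0.2, -1.0]
width: 0.0538
grip_force: 84.9
```

Request:
jog_arm(
  commands=[
    {"travel":[0.75,-0.01,0.5],"delta_rot":[0.1,0.9,-0.1]},
    {"travel":[0.7,0.01,0.55],"delta_rot":[0,1,0]},
    {"travel":[0.66,0.01,0.61],"delta_rot":[0.1,0.9,-0.1]},
    {"travel":[0.52,0.01,0.53],"delta_rot":[0,1,-0.03]},
    {"travel":[0,0,0],"delta_rot":[0,0,0]},
  ],
)

```text
time: 22.9
tcp_pos: [0.5121, 0.1954, 0.126]
tcp_rot: [[0.086, 0.987, 0.135], [0.49, -0.16, 0.857], [0.868, -0.008, -0.497]]
force: [-0.9, -0.9, -1.4]
width: 0.0541
grip_force: 85.5
```

```bash
cat >> h.py <<'E'
def chk(ctr,yaw,slot,tcpz,up):
    """tcpz: TCP height when gripped; target includes that grip height"""
    Rp,p=pickpose(ctr,yaw,z=tcpz);T=placepose(ctr,yaw,slot,T4(Rp,p),up);s=r.observe()
    e=T[:3,3]-s['tcp_pos'];print('need U %.1f V %.1f Z %.1f mm'%tuple(1e3*np.array([e@U,e@V,e[2]])),'rot',Ro.from_matrix(s['tcp_rot'].T@T[:3,:3]).as_rotvec(degrees=True).round(1),'tcp',s['tcp_pos'].round(4),'w',s['width'])
    t=s['tcp_rot'].T@e/.025;print('tool units',t.round(2))
E
python3 -c "
from h import *
chk((.4327,-.2299),77.8,3,.0104,.025)"
```

```text
need U -1.3 V -2.1 Z -40.5 mm rot [-0.2 -0.2 -0.4] tcp [0.5121 0.1954 0.126 ] w 0.054092216763514694
tool units [-1.43  0.1   0.76]
```

Request:
jog_arm(
  commands=[
    {"travel":[-0.72,0.05,0.38],"delta_rot":[0,0,0]},
    {"travel":[-0.72,0.05,0.38],"delta_rot":[0,0,0]},
    {"travel":[-0.35,0,0.2],"delta_rot":[0,0,0]},
    {"travel":[-0.35,0,0.2],"delta_rot":[0,0,0]},
    {"travel":[0,0,0],"delta_rot":[0,0,0]},
  ],
)

```text
time: 23.4
tcp_pos: [0.5144, 0.1925, 0.0654]
tcp_rot: [[0.086, 0.987, 0.136], [0.493, -0.16, 0.855], [0.866, -0.006, -0.5]]
force: [0.2, -0.2, -0.5]
width: 0.0538
grip_force: 85.6
```

Request:
jog_arm(
  commands=[
    {"travel":[-0.07,0,0.04],"delta_rot":[0,0,0]},
    {"travel":[0,0,0],"delta_rot":[0,0,0]},
  ],
)

```text
time: 23.6
tcp_pos: [0.5148, 0.1926, 0.0644]
tcp_rot: [[0.084, 0.987, 0.137], [0.492, -0.16, 0.855], [0.866, -0.005, -0.5]]
force: [0.5, 0.0, -1.3]
width: 0.054
grip_force: 85.6
```

Request:
jog_arm(
  commands=[
    {"travel":[-0.07,0,0.04],"delta_rot":[0,0,0]},
    {"travel":[0,0,0],"delta_rot":[0,0,0]},
  ],
)

```text
time: 23.8
tcp_pos: [0.5147, 0.1926, 0.0621]
tcp_rot: [[0.085, 0.987, 0.136], [0.492, -0.16, 0.856], [0.866, -0.005, -0.499]]
force: [-0.5, -0.9, -0.8]
width: 0.0539
grip_force: 85.6
```

Request:
jog_arm(
  commands=[
    {"travel":[-0.07,0,0.04],"delta_rot":[0,0,0]},
    {"travel":[0,0,0],"delta_rot":[0,0,0]},
  ],
)

```text
time: 24.0
tcp_pos: [0.5147, 0.1931, 0.0615]
tcp_rot: [[0.083, 0.987, 0.136], [0.49, -0.159, 0.857], [0.868, -0.005, -0.497]]
force: [-6.1, -2.1, 17.0]
width: 0.0534
grip_force: 87.0
```

Request:
jog_arm(
  commands=[
    {"travel":[-0.07,0,0.04],"delta_rot":[0,0,0]},
    {"travel":[0,0,0],"delta_rot":[0,0,0]},
  ],
)

```text
time: 24.2
tcp_pos: [0.5148, 0.1936, 0.0611]
tcp_rot: [[0.081, 0.987, 0.136], [0.487, -0.158, 0.859], [0.869, -0.004, -0.494]]
force: [-12.4, -3.3, 36.8]
width: 0.0541
grip_force: 88.6
```

Request:
jog_arm(
  commands=[
    {"travel":[0.12,0,-0.06],"delta_rot":[0,0,0]},
    {"travel":[0,0,0],"delta_rot":[0,0,0]},
  ],
)

```text
time: 24.4
tcp_pos: [0.5148, 0.1928, 0.0618]
tcp_rot: [[0.084, 0.987, 0.137], [0.492, -0.16, 0.856], [0.866, -0.005, -0.499]]
force: [-1.5, -0.7, 6.3]
width: 0.0541
grip_force: 85.9
```

Request:
jog_arm(
  commands=[
    {"travel":[0,0,0],"delta_rot":[0,0,0]},
    {"travel":[0,0,0],"delta_rot":[0,0,0]},
    {"travel":[0,0,0],"delta_rot":[0,0,0]},
    {"travel":[0,0,0],"delta_rot":[0,0,0]},
    {"travel":[0,0,0],"delta_rot":[0,0,0]},
  ],
  gripper=0,
)

```text
time: 24.9
tcp_pos: [0.5146, 0.1928, 0.0612]
tcp_rot: [[0.085, 0.987, 0.136], [0.492, -0.161, 0.856], [0.866, -0.006, -0.499]]
force: [-0.2, -0.1, 0.5]
width: 0.0853
grip_force: 0.0
```

Request:
jog_arm(
  commands=[
    {"travel":[0,0,-0.6],"delta_rot":[0,0,0]},
    {"travel":[0,0,-1],"delta_rot":[0,0,0]},
    {"travel":[0,0,-1],"delta_rot":[0,0,0]},
    {"travel":[0.5,0,-1],"delta_rot":[0,0,0]},
    {"travel":[0,0,0],"delta_rot":[0,0,0]},
  ],
)

```text
time: 25.4
tcp_pos: [0.5044, 0.1194, 0.1196]
tcp_rot: [[0.083, 0.987, 0.14], [0.493, -0.163, 0.855], [0.866, -0.002, -0.5]]
force: [0.6, -0.4, -0.7]
width: 0.0855
grip_force: 0.0
```

Run:
```python
from h import *
c=cam('wrist');cv2.imwrite('pics/rel2.png',cv2.cvtColor(c['color'],cv2.COLOR_RGB2BGR))
f=[np.cos(np.radians(60)),np.sin(np.radians(60))]
plan((np.array([.48,-.38,.27]),tilt(f,0)))
```

```text
[{"travel":[-0.22, 0.11, -0.97],"delta_rot":[-0.1, -0.6, 0.2]},{"travel":[-0.29, 0.13, -1.0],"delta_rot":[-0.1, -0.6, 0.2]},{"travel":[-0.34, 0.14, -0.98],"delta_rot":[-0.1, -0.6, 0.2]},{"travel":[-0.38, 0.16, -0.96],"delta_rot":[-0.1, -0.6, 0.2]},{"travel":[-0.43, 0.17, -0.94],"delta_rot":[-0.1, -0.6, 0.2]}]
[{"travel":[-0.51, 0.2, -0.98],"delta_rot":[-0.1, -0.6, 0.2]},{"travel":[-0.56, 0.22, -0.95],"delta_rot":[-0.1, -0.6, 0.2]},{"travel":[-0.66, 0.26, -1.0],"delta_rot":[-0.1, -0.7, 0.2]},{"travel":[-0.71, 0.28, -0.96],"delta_rot":[-0.1, -0.7, 0.2]},{"travel":[-0.76, 0.3, -0.91],"delta_rot":[-0.1, -0.7, 0.2]}]
[{"travel":[-0.93, 0.37, -0.98],"delta_rot":[-0.2, -0.8, 0.3]},{"travel":[-0.99, 0.41, -0.91],"delta_rot":[-0.2, -0.8, 0.3]},{"travel":[-0.86, 0.38, -0.69],"delta_rot":[-0.1, -0.7, 0.2]},{"travel":[-0.9, 0.4, -0.64],"delta_rot":[-0.1, -0.6, 0.2]},{"travel":[-0.92, 0.42, -0.59],"delta_rot":[-0.2, -0.7, 0.2]}]
[{"travel":[-0.95, 0.44, -0.52],"delta_rot":[-0.1, -0.6, 0.2]},{"travel":[-0.97, 0.46, -0.47],"delta_rot":[-0.2, -0.7, 0.2]},{"travel":[-0.98, 0.49, -0.4],"delta_rot":[-0.11, -0.63, 0.21]}]
```

Request:
jog_arm(
  commands=[
    {"travel":[-0.22,0.11,-0.97],"delta_rot":[-0.1,-0.6,0.2]},
    {"travel":[-0.29,0.13,-1],"delta_rot":[-0.1,-0.6,0.2]},
    {"travel":[-0.34,0.14,-0.98],"delta_rot":[-0.1,-0.6,0.2]},
    {"travel":[-0.38,0.16,-0.96],"delta_rot":[-0.1,-0.6,0.2]},
    {"travel":[-0.43,0.17,-0.94],"delta_rot":[-0.1,-0.6,0.2]},
  ],
)

```text
time: 25.95
tcp_pos: [0.4974, -0.003, 0.1544]
tcp_rot: [[0.209, 0.968, 0.14], [0.679, -0.247, 0.691], [0.703, -0.049, -0.709]]
force: [1.1, 0.7, 0.2]
width: 0.0853
grip_force: 0.0
```

Request:
jog_arm(
  commands=[
    {"travel":[-0.51,0.2,-0.98],"delta_rot":[-0.1,-0.6,0.2]},
    {"travel":[-0.56,0.22,-0.95],"delta_rot":[-0.1,-0.6,0.2]},
    {"travel":[-0.66,0.26,-1],"delta_rot":[-0.1,-0.7,0.2]},
    {"travel":[-0.71,0.28,-0.96],"delta_rot":[-0.1,-0.7,0.2]},
    {"travel":[-0.76,0.3,-0.91],"delta_rot":[-0.1,-0.7,0.2]},
  ],
)

```text
time: 26.45
tcp_pos: [0.4911, -0.1448, 0.1971]
tcp_rot: [[0.328, 0.939, 0.104], [0.821, -0.338, 0.461], [0.467, -0.066, -0.882]]
force: [0.1, 1.3, -0.0]
width: 0.0856
grip_force: 0.0
```

Request:
jog_arm(
  commands=[
    {"travel":[-0.93,0.37,-0.98],"delta_rot":[-0.2,-0.8,0.3]},
    {"travel":[-0.99,0.41,-0.91],"delta_rot":[-0.2,-0.8,0.3]},
    {"travel":[-0.86,0.38,-0.69],"delta_rot":[-0.1,-0.7,0.2]},
    {"travel":[-0.9,0.4,-0.64],"delta_rot":[-0.1,-0.6,0.2]},
    {"travel":[-0.92,0.42,-0.59],"delta_rot":[-0.2,-0.7,0.2]},
  ],
)

```text
time: 26.95
tcp_pos: [0.4845, -0.2959, 0.2425]
tcp_rot: [[0.449, 0.893, 0.044], [0.878, -0.449, 0.164], [0.166, -0.035, -0.985]]
force: [-0.4, 0.0, -1.2]
width: 0.0854
grip_force: 0.0
```

Request:
jog_arm(
  commands=[
    {"travel":[-0.95,0.44,-0.52],"delta_rot":[-0.1,-0.6,0.2]},
    {"travel":[-0.97,0.46,-0.47],"delta_rot":[-0.2,-0.7,0.2]},
    {"travel":[-0.98,0.49,-0.4],"delta_rot":[-0.11,-0.63,0.21]},
    {"travel":[0,0,0],"delta_rot":[0,0,0]},
  ],
)

```text
time: 27.35
tcp_pos: [0.4806, -0.3803, 0.2683]
tcp_rot: [[0.499, 0.866, -0.004], [0.867, -0.499, -0.001], [-0.003, -0.003, -1.0]]
force: [0.0, -0.3, -0.3]
width: 0.0853
grip_force: 0.0
```

Run:
```python
from h import *
c=cam('wrist');cv2.imwrite('pics/hov2.png',cv2.cvtColor(c['color'],cv2.COLOR_RGB2BGR))
for t in(.03,.05,.07):find2(c,'ace',thr=t,rad=.06)
# terracotta sample
ch=chroma(c);q=proj(c,[.422,-.361,.014])[0];print(q);x,y=q.astype(int)
print(np.round(ch[y-30:y+31:6,x].tolist(),2).tolist());print(r.observe()['tcp_pos'])
```

```text
a ctr [ 430.8 -367.1] size [86. 62.] yaw 61.3 area 2892 wood [0.593 0.311]
c ctr [ 606.1 -377.7] size [85. 62.] yaw 35.3 area 3374 wood [0.593 0.311]
e ctr [ 582.3 -250.8] size [51. 62.] yaw 137.3 area 2119 wood [0.593 0.311]
a ctr [ 431.  -367.1] size [85. 61.] yaw 61.6 area 2811 wood [0.593 0.311]
c ctr [ 606.  -377.5] size [84. 62.] yaw 35.5 area 3297 wood [0.593 0.311]
e ctr [ 582.7 -250.8] size [51. 61.] yaw 136.8 area 2086 wood [0.593 0.311]
a ctr [ 431.2 -366.9] size [84. 60.] yaw 61.5 area 2428 wood [0.593 0.311]
c ctr [ 606.  -377.5] size [84. 61.] yaw 35.3 area 3239 wood [0.593 0.311]
e ctr [ 582.7 -250.7] size [51. 60.] yaw 136.8 area 2060 wood [0.593 0.311]
[213.37949894 162.23236684]
[[0.5, 0.34], [0.63, 0.26], [0.57, 0.41], [0.58, 0.42], [0.62, 0.27], [0.58, 0.29], [0.62, 0.26], [0.57, 0.43], [0.57, 0.42], [0.62, 0.27], [0.55, 0.32]]
[ 0.4806856  -0.378842    0.26761833]
```

Run:
```python
from h import *
R,p=pickpose((.431,-.367),61.5,z=.010)
plan((p+Zw*.05,R),(p,R),vmax=.95)
```

```text
[{"travel":[-0.05, -0.21, 0.92],"delta_rot":[0.0, -0.7, 0.0]},{"travel":[0.01, -0.21, 0.93],"delta_rot":[0.0, -0.7, 0.0]},{"travel":[0.06, -0.22, 0.92],"delta_rot":[0.0, -0.7, 0.0]},{"travel":[0.12, -0.21, 0.92],"delta_rot":[0.0, -0.7, 0.0]},{"travel":[0.17, -0.22, 0.91],"delta_rot":[0.0, -0.6, 0.0]}]
[{"travel":[0.22, -0.21, 0.9],"delta_rot":[0.0, -0.7, -0.1]},{"travel":[0.28, -0.21, 0.88],"delta_rot":[0.0, -0.6, 0.0]},{"travel":[0.32, -0.22, 0.87],"delta_rot":[-0.1, -0.7, -0.1]},{"travel":[0.38, -0.22, 0.84],"delta_rot":[-0.05, -0.6, -0.03]},{"travel":[0.5, 0.0, 0.87],"delta_rot":[0.0, 0.0, 0.0]}]
[{"travel":[0.5, 0.0, 0.86],"delta_rot":[0.0, 0.0, 0.0]}]
```

Request:
jog_arm(
  commands=[
    {"travel":[-0.05,-0.21,0.92],"delta_rot":[0,-0.7,0]},
    {"travel":[0.01,-0.21,0.93],"delta_rot":[0,-0.7,0]},
    {"travel":[0.06,-0.22,0.92],"delta_rot":[0,-0.7,0]},
    {"travel":[0.12,-0.21,0.92],"delta_rot":[0,-0.7,0]},
    {"travel":[0.17,-0.22,0.91],"delta_rot":[0,-0.6,0]},
  ],
)

```text
time: 27.9
tcp_pos: [0.4534, -0.3693, 0.1511]
tcp_rot: [[0.474, 0.868, -0.15], [0.83, -0.497, -0.252], [-0.293, -0.004, -0.956]]
force: [-0.5, -0.9, -0.4]
width: 0.0856
grip_force: 0.0
```

Request:
jog_arm(
  commands=[
    {"travel":[0.22,-0.21,0.9],"delta_rot":[0,-0.7,-0.1]},
    {"travel":[0.28,-0.21,0.88],"delta_rot":[0,-0.6,0]},
    {"travel":[0.32,-0.22,0.87],"delta_rot":[-0.1,-0.7,-0.1]},
    {"travel":[0.38,-0.22,0.84],"delta_rot":[-0.05,-0.6,-0.03]},
    {"travel":[0,0,0],"delta_rot":[0,0,0]},
  ],
)

```text
time: 28.4
tcp_pos: [0.4304, -0.3613, 0.0565]
tcp_rot: [[0.409, 0.879, -0.243], [0.764, -0.476, -0.437], [-0.5, -0.007, -0.866]]
force: [-0.2, -0.3, 0.2]
width: 0.0852
grip_force: 0.0
```

Request:
jog_arm(
  commands=[
    {"travel":[0.5,0,0.86],"delta_rot":[0,0,0]},
    {"travel":[0.48,0,0.84],"delta_rot":[0,0,0]},
    {"travel":[0,0,0],"delta_rot":[0,0,0]},
    {"travel":[0,0,0],"delta_rot":[0,0,0]},
  ],
)

```text
time: 28.8
tcp_pos: [0.4327, -0.3644, 0.0126]
tcp_rot: [[0.414, 0.879, -0.238], [0.761, -0.477, -0.439], [-0.499, 0.001, -0.866]]
force: [-0.3, -0.2, -0.5]
width: 0.085
grip_force: 0.0
```

Request:
jog_arm(
  commands=[
    {"travel":[0,0,0],"delta_rot":[0,0,0]},
    {"travel":[0,0,0],"delta_rot":[0,0,0]},
    {"travel":[0,0,0],"delta_rot":[0,0,0]},
    {"travel":[0,0,0],"delta_rot":[0,0,0]},
    {"travel":[0,0,0],"delta_rot":[0,0,0]},
  ],
  gripper=255,
  grip_force=80,
)

```text
time: 29.3
tcp_pos: [0.4357, -0.3669, 0.0173]
tcp_rot: [[0.415, 0.88, -0.231], [0.758, -0.475, -0.447], [-0.503, 0.01, -0.864]]
force: [15.1, -6.2, 42.1]
width: 0.0123
grip_force: 21.3
```

Request:
jog_arm(
  commands=[
    {"travel":[0,0,0],"delta_rot":[0,0,0]},
    {"travel":[-0.25,0,-0.43],"delta_rot":[0,0,0]},
    {"travel":[-0.5,0,-0.86],"delta_rot":[0,0,0]},
    {"travel":[-0.5,0,-0.86],"delta_rot":[0,0,0]},
    {"travel":[0,0,0],"delta_rot":[0,0,0]},
  ],
)

```text
time: 29.8
tcp_pos: [0.4337, -0.3652, 0.0778]
tcp_rot: [[0.416, 0.879, -0.234], [0.759, -0.477, -0.442], [-0.5, 0.006, -0.866]]
force: [1.1, 0.2, -0.2]
width: -0.0003
grip_force: 0.0
```

```bash
cat >> h.py <<'E'
def toplace2(ctr,yaw,slot,tcpz,dv=-.001):
    Rp,p=pickpose(ctr,yaw,z=tcpz);hi=placepose(ctr,yaw,slot,T4(Rp,p),.072);hi[:3,3]+=V*dv
    plan((hi[:3,3],hi[:3,:3]),vmax=.95)
E
python3 - <<'E'
from h import *
toplace2((.431,-.367),61.5,4,.0105)
E
```

```text
[{"travel":[0.9, -0.41, -0.66],"delta_rot":[0.1, 1.0, -0.2]},{"travel":[0.9, -0.38, -0.54],"delta_rot":[0.1, 0.9, -0.2]},{"travel":[0.95, -0.36, -0.47],"delta_rot":[0.1, 0.9, -0.2]},{"travel":[0.93, -0.33, -0.37],"delta_rot":[0.1, 0.9, -0.2]},{"travel":[0.91, -0.3, -0.27],"delta_rot":[0.1, 0.8, -0.2]}]
[{"travel":[0.93, -0.28, -0.21],"delta_rot":[0.0, 0.8, -0.2]},{"travel":[0.94, -0.27, -0.14],"delta_rot":[0.1, 0.8, -0.2]},{"travel":[0.89, -0.23, -0.07],"delta_rot":[0.0, 0.8, -0.2]},{"travel":[0.9, -0.22, 0.0],"delta_rot":[0.0, 0.8, -0.2]},{"travel":[0.9, -0.2, 0.06],"delta_rot":[0.0, 0.8, -0.2]}]
[{"travel":[0.9, -0.19, 0.12],"delta_rot":[0.1, 0.8, -0.2]},{"travel":[0.89, -0.17, 0.19],"delta_rot":[0.0, 0.8, -0.2]},{"travel":[0.88, -0.16, 0.25],"delta_rot":[0.1, 0.8, -0.2]},{"travel":[0.86, -0.14, 0.31],"delta_rot":[0.0, 0.8, -0.2]},{"travel":[0.84, -0.12, 0.37],"delta_rot":[0.1, 0.8, -0.2]}]
[{"travel":[0.95, -0.12, 0.5],"delta_rot":[0.1, 0.9, -0.2]},{"travel":[0.91, -0.1, 0.57],"delta_rot":[0.0, 0.9, -0.2]},{"travel":[0.86, -0.09, 0.64],"delta_rot":[0.1, 0.9, -0.2]},{"travel":[0.81, -0.06, 0.71],"delta_rot":[0.0, 0.9, -0.2]},{"travel":[0.76, -0.05, 0.77],"delta_rot":[0.1, 0.9, -0.2]}]
[{"travel":[0.7, -0.03, 0.83],"delta_rot":[0.02, 0.81, -0.2]}]
```

Request:
jog_arm(
  commands=[
    {"travel":[-0.4,0,-0.7],"delta_rot":[0,0,0]},
    {"travel":[-0.4,0,-0.7],"delta_rot":[0,0,0]},
    {"travel":[0,0,0],"delta_rot":[0,1,0]},
    {"travel":[0,0,0],"delta_rot":[0,1,0]},
    {"travel":[0,0,0],"delta_rot":[0,1,0]},
  ],
  gripper=0,
)

```text
time: 30.3
tcp_pos: [0.4329, -0.3639, 0.1145]
tcp_rot: [[0.461, 0.879, -0.12], [0.85, -0.476, -0.226], [-0.255, 0.002, -0.967]]
force: [-0.6, -0.1, -0.6]
width: 0.0724
grip_force: 0.0
```

Request:
jog_arm(
  commands=[
    {"travel":[0,0,0],"delta_rot":[0,1,0]},
    {"travel":[0,0,0],"delta_rot":[0,1,0]},
    {"travel":[0,0,0],"delta_rot":[0,1,0]},
    {"travel":[0,0,0],"delta_rot":[0,0,0]},
  ],
)

```text
time: 30.7
tcp_pos: [0.4317, -0.3655, 0.1141]
tcp_rot: [[0.479, 0.878, 0.002], [0.878, -0.479, 0.001], [0.002, 0.001, -1.0]]
force: [0.3, -0.5, 0.6]
width: 0.0853
grip_force: 0.0
```

Run:
```python
from h import *
c=cam('wrist');cv2.imwrite('pics/hov3.png',cv2.cvtColor(c['color'],cv2.COLOR_RGB2BGR))
for t in(.04,.06):q=find2(c,'a',thr=t,rad=.07,pos={'a':(.431,-.367)})
ct,y=q['a']
R,p=pickpose(ct,y,z=.0065)
plan((p+Zw*.05,R),(p,R),vmax=.95)
```

```text
a ctr [ 428.8 -365.8] size [84. 60.] yaw 61.3 area 6844 wood [0.589 0.311]
a ctr [ 429.  -365.4] size [83. 59.] yaw 61.3 area 5718 wood [0.589 0.311]
[{"travel":[0.01, -0.02, 0.38],"delta_rot":[0.0, -1.0, 0.0]},{"travel":[0.04, -0.01, 0.38],"delta_rot":[0.0, -1.0, 0.0]},{"travel":[0.08, -0.02, 0.38],"delta_rot":[0.0, -1.0, 0.0]},{"travel":[0.11, -0.01, 0.37],"delta_rot":[0.0, -1.0, 0.0]},{"travel":[0.14, -0.02, 0.35],"delta_rot":[0.0, -1.0, 0.0]}]
[{"travel":[0.17, -0.01, 0.34],"delta_rot":[0.01, -0.99, 0.01]},{"travel":[0.5, 0.0, 0.87],"delta_rot":[0.0, 0.0, 0.0]},{"travel":[0.5, 0.0, 0.87],"delta_rot":[0.0, 0.0, 0.0]}]
```

Request:
jog_arm(
  commands=[
    {"travel":[0.01,-0.02,0.38],"delta_rot":[0,-1,0]},
    {"travel":[0.04,-0.01,0.38],"delta_rot":[0,-1,0]},
    {"travel":[0.08,-0.02,0.38],"delta_rot":[0,-1,0]},
    {"travel":[0.11,-0.01,0.37],"delta_rot":[0,-1,0]},
    {"travel":[0.14,-0.02,0.35],"delta_rot":[0,-1,0]},
  ],
)

```text
time: 31.25
tcp_pos: [0.4321, -0.3616, 0.0664]
tcp_rot: [[0.431, 0.88, -0.201], [0.795, -0.475, -0.378], [-0.428, 0.003, -0.904]]
force: [-0.2, 0.1, -0.8]
width: 0.0853
grip_force: 0.0
```

Request:
jog_arm(
  commands=[
    {"travel":[0.17,-0.01,0.34],"delta_rot":[0,-1,0]},
    {"travel":[0.5,0,0.87],"delta_rot":[0,0,0]},
    {"travel":[0.5,0,0.87],"delta_rot":[0,0,0]},
    {"travel":[0,0,0],"delta_rot":[0,0,0]},
  ],
)

```text
time: 31.65
tcp_pos: [0.4305, -0.3602, 0.0038]
tcp_rot: [[0.41, 0.88, -0.24], [0.762, -0.475, -0.439], [-0.501, -0.003, -0.866]]
force: [-0.2, 0.4, 0.3]
width: 0.0854
grip_force: 0.0
```

Run:
```python
from h import *
R,p=pickpose((.429,-.3655),61.3,z=.0065);s=r.observe();print(s['tcp_pos'],p,s['force']);plan((p,R))
```

```text
[ 0.43049718 -0.36023018  0.00379811] [ 0.43044067 -0.36286856  0.0065    ] [-0.23180004  0.41341516  0.32476347]
[{"travel":[-0.14, 0.05, -0.05],"delta_rot":[0.0, 0.01, 0.07]}]
```

Request:
jog_arm(
  commands=[
    {"travel":[-0.12,0.05,-0.03],"delta_rot":[0,0,0]},
    {"travel":[0,0,0],"delta_rot":[0,0,0]},
  ],
)

```text
time: 31.85
tcp_pos: [0.4322, -0.3651, 0.0105]
tcp_rot: [[0.414, 0.879, -0.236], [0.76, -0.477, -0.442], [-0.501, 0.003, -0.866]]
force: [0.7, 0.2, 1.4]
width: 0.0852
grip_force: 0.0
```

Request:
jog_arm(
  commands=[
    {"travel":[0,0,0],"delta_rot":[0,0,0]},
    {"travel":[0,0,0],"delta_rot":[0,0,0]},
    {"travel":[0,0,0],"delta_rot":[0,0,0]},
    {"travel":[0,0,0],"delta_rot":[0,0,0]},
    {"travel":[0,0,0],"delta_rot":[0,0,0]},
  ],
  gripper=255,
  grip_force=80,
)

```text
time: 32.35
tcp_pos: [0.4319, -0.3646, 0.0105]
tcp_rot: [[0.414, 0.879, -0.237], [0.76, -0.477, -0.441], [-0.501, 0.003, -0.866]]
force: [-1.6, 11.7, 21.8]
width: 0.0549
grip_force: 79.6
```

Request:
jog_arm(
  commands=[
    {"travel":[0,0,0],"delta_rot":[0,0,0]},
    {"travel":[-0.25,0,-0.43],"delta_rot":[0,0,0]},
    {"travel":[-0.5,0,-0.86],"delta_rot":[0,0,0]},
    {"travel":[-0.5,0,-0.86],"delta_rot":[0,0,0]},
    {"travel":[0,0,0],"delta_rot":[0,0,0]},
  ],
)

```text
time: 32.85
tcp_pos: [0.4324, -0.3655, 0.0747]
tcp_rot: [[0.416, 0.879, -0.234], [0.759, -0.477, -0.443], [-0.501, 0.006, -0.866]]
force: [0.1, -0.4, -1.6]
width: 0.0536
grip_force: 84.0
```

Run:
```python
from h import *
print(r.observe()['width'])
toplace2((.429,-.3655),61.3,4,.0095)
```

```text
0.053632308339288046
[{"travel":[0.9, -0.41, -0.67],"delta_rot":[0.1, 1.0, -0.2]},{"travel":[0.9, -0.37, -0.55],"delta_rot":[0.1, 0.9, -0.2]},{"travel":[0.95, -0.36, -0.48],"delta_rot":[0.1, 0.9, -0.2]},{"travel":[0.93, -0.33, -0.37],"delta_rot":[0.1, 0.9, -0.2]},{"travel":[0.91, -0.3, -0.28],"delta_rot":[0.1, 0.8, -0.2]}]
[{"travel":[0.93, -0.28, -0.21],"delta_rot":[0.0, 0.8, -0.2]},{"travel":[0.95, -0.27, -0.15],"delta_rot":[0.1, 0.8, -0.2]},{"travel":[0.9, -0.23, -0.07],"delta_rot":[0.0, 0.8, -0.2]},{"travel":[0.9, -0.22, -0.01],"delta_rot":[0.0, 0.8, -0.2]},{"travel":[0.9, -0.2, 0.05],"delta_rot":[0.0, 0.8, -0.2]}]
[{"travel":[0.9, -0.19, 0.12],"delta_rot":[0.1, 0.8, -0.2]},{"travel":[0.9, -0.17, 0.18],"delta_rot":[0.0, 0.8, -0.2]},{"travel":[0.88, -0.15, 0.24],"delta_rot":[0.1, 0.8, -0.2]},{"travel":[0.87, -0.14, 0.31],"delta_rot":[0.0, 0.8, -0.2]},{"travel":[0.85, -0.12, 0.37],"delta_rot":[0.1, 0.8, -0.2]}]
[{"travel":[0.96, -0.12, 0.49],"delta_rot":[0.1, 0.9, -0.2]},{"travel":[0.91, -0.1, 0.57],"delta_rot":[0.0, 0.9, -0.2]},{"travel":[0.87, -0.08, 0.64],"delta_rot":[0.1, 0.9, -0.2]},{"travel":[0.82, -0.06, 0.71],"delta_rot":[0.0, 0.9, -0.2]},{"travel":[0.76, -0.05, 0.77],"delta_rot":[0.1, 0.9, -0.2]}]
[{"travel":[0.7, -0.03, 0.82],"delta_rot":[0.02, 0.81, -0.21]}]
```

Request:
jog_arm(
  commands=[
    {"travel":[0.9,-0.41,-0.67],"delta_rot":[0.1,1,-0.2]},
    {"travel":[0.9,-0.37,-0.55],"delta_rot":[0.1,0.9,-0.2]},
    {"travel":[0.95,-0.36,-0.48],"delta_rot":[0.1,0.9,-0.2]},
    {"travel":[0.93,-0.33,-0.37],"delta_rot":[0.1,0.9,-0.2]},
    {"travel":[0.91,-0.3,-0.28],"delta_rot":[0.1,0.8,-0.2]},
  ],
)

```text
time: 33.35
tcp_pos: [0.4511, -0.2286, 0.0864]
tcp_rot: [[0.404, 0.908, -0.113], [0.906, -0.414, -0.086], [-0.124, -0.067, -0.99]]
force: [-0.4, -0.8, -0.3]
width: 0.0541
grip_force: 84.0
```

Request:
jog_arm(
  commands=[
    {"travel":[0.93,-0.28,-0.21],"delta_rot":[0,0.8,-0.2]},
    {"travel":[0.95,-0.27,-0.15],"delta_rot":[0.1,0.8,-0.2]},
    {"travel":[0.9,-0.23,-0.07],"delta_rot":[0,0.8,-0.2]},
    {"travel":[0.9,-0.22,-0.01],"delta_rot":[0,0.8,-0.2]},
    {"travel":[0.9,-0.2,0.05],"delta_rot":[0,0.8,-0.2]},
  ],
)

```text
time: 33.85
tcp_pos: [0.4683, -0.1115, 0.0995]
tcp_rot: [[0.341, 0.94, 0.011], [0.912, -0.334, 0.238], [0.227, -0.071, -0.971]]
force: [-0.8, -0.1, -1.2]
width: 0.054
grip_force: 84.3
```

Request:
jog_arm(
  commands=[
    {"travel":[0.9,-0.19,0.12],"delta_rot":[0.1,0.8,-0.2]},
    {"travel":[0.9,-0.17,0.18],"delta_rot":[0,0.8,-0.2]},
    {"travel":[0.88,-0.15,0.24],"delta_rot":[0.1,0.8,-0.2]},
    {"travel":[0.87,-0.14,0.31],"delta_rot":[0,0.8,-0.2]},
    {"travel":[0.85,-0.12,0.37],"delta_rot":[0.1,0.8,-0.2]},
  ],
)

```text
time: 34.35
tcp_pos: [0.4851, 0.0028, 0.1122]
tcp_rot: [[0.24, 0.967, 0.088], [0.799, -0.248, 0.547], [0.551, -0.061, -0.832]]
force: [0.8, -0.1, -0.8]
width: 0.0535
grip_force: 84.6
```

Request:
jog_arm(
  commands=[
    {"travel":[0.96,-0.12,0.49],"delta_rot":[0.1,0.9,-0.2]},
    {"travel":[0.91,-0.1,0.57],"delta_rot":[0,0.9,-0.2]},
    {"travel":[0.87,-0.08,0.64],"delta_rot":[0.1,0.9,-0.2]},
    {"travel":[0.82,-0.06,0.71],"delta_rot":[0,0.9,-0.2]},
    {"travel":[0.76,-0.05,0.77],"delta_rot":[0.1,0.9,-0.2]},
  ],
)

```text
time: 34.85
tcp_pos: [0.5049, 0.1359, 0.1271]
tcp_rot: [[0.11, 0.985, 0.132], [0.545, -0.171, 0.821], [0.831, -0.018, -0.556]]
force: [-0.1, 0.4, -1.1]
width: 0.0536
grip_force: 85.0
```

Request:
jog_arm(
  commands=[
    {"travel":[0.7,-0.03,0.82],"delta_rot":[0.02,0.8,-0.2]},
    {"travel":[0,0,0],"delta_rot":[0,0,0]},
  ],
)

```text
time: 35.05
tcp_pos: [0.5079, 0.1634, 0.1291]
tcp_rot: [[0.085, 0.987, 0.134], [0.489, -0.159, 0.858], [0.868, -0.007, -0.496]]
force: [-0.8, 0.2, -1.1]
width: 0.0539
grip_force: 85.3
```

```bash
python3 -c "
from h import *
chk((.429,-.3655),61.3,4,.0102,.004)"
```

```text
need U -2.9 V -1.1 Z -64.6 mm rot [-0.3 -0.2 -0.3] tcp [0.5079 0.1634 0.1291] w 0.053902897715513
tool units [-2.3   0.06  1.18]
```

Request:
jog_arm(
  commands=[
    {"travel":[-0.77,0.02,0.39],"delta_rot":[0,0,0]},
    {"travel":[-0.77,0.02,0.39],"delta_rot":[0,0,0]},
    {"travel":[-0.38,0.01,0.2],"delta_rot":[0,0,0]},
    {"travel":[-0.38,0.01,0.2],"delta_rot":[0,0,0]},
    {"travel":[0,0,0],"delta_rot":[0,0,0]},
  ],
)

```text
time: 35.55
tcp_pos: [0.5092, 0.1583, 0.0647]
tcp_rot: [[0.086, 0.987, 0.136], [0.491, -0.161, 0.856], [0.867, -0.007, -0.499]]
force: [-0.4, 0.2, -1.0]
width: 0.0537
grip_force: 85.4
```

Request:
jog_arm(
  commands=[
    {"travel":[-0.07,0,0.04],"delta_rot":[0,0,0]},
    {"travel":[0,0,0],"delta_rot":[0,0,0]},
  ],
)

```text
time: 35.75
tcp_pos: [0.5096, 0.1583, 0.0638]
tcp_rot: [[0.084, 0.987, 0.137], [0.492, -0.16, 0.856], [0.867, -0.004, -0.499]]
force: [-1.1, 0.5, -0.6]
width: 0.0536
grip_force: 85.4
```

Request:
jog_arm(
  commands=[
    {"travel":[-0.07,0,0.04],"delta_rot":[0,0,0]},
    {"travel":[0,0,0],"delta_rot":[0,0,0]},
  ],
)

```text
time: 35.95
tcp_pos: [0.5096, 0.1585, 0.0621]
tcp_rot: [[0.083, 0.987, 0.137], [0.491, -0.16, 0.856], [0.867, -0.004, -0.498]]
force: [-0.4, -0.5, 5.3]
width: 0.0536
grip_force: 85.7
```

Contact with the floor at 0.062; release, back off, go to hover over c.

Request:
jog_arm(
  commands=[
    {"travel":[0,0,0],"delta_rot":[0,0,0]},
    {"travel":[0,0,0],"delta_rot":[0,0,0]},
    {"travel":[0,0,0],"delta_rot":[0,0,0]},
    {"travel":[0,0,0],"delta_rot":[0,0,0]},
    {"travel":[0,0,0],"delta_rot":[0,0,0]},
  ],
  gripper=0,
)

```text
time: 36.45
tcp_pos: [0.5094, 0.1584, 0.0613]
tcp_rot: [[0.084, 0.987, 0.136], [0.492, -0.16, 0.856], [0.867, -0.005, -0.499]]
force: [-0.2, -0.7, -0.5]
width: 0.085
grip_force: 0.0
```

Request:
jog_arm(
  commands=[
    {"travel":[0,0,-0.6],"delta_rot":[0,0,0]},
    {"travel":[0,0,-1],"delta_rot":[0,0,0]},
    {"travel":[0,0,-1],"delta_rot":[0,0,0]},
    {"travel":[0.5,0,-1],"delta_rot":[0,0,0]},
    {"travel":[0,0,0],"delta_rot":[0,0,0]},
  ],
)

```text
time: 36.95
tcp_pos: [0.4991, 0.0849, 0.1196]
tcp_rot: [[0.082, 0.987, 0.14], [0.493, -0.162, 0.855], [0.866, -0.002, -0.5]]
force: [1.5, 0.8, -1.3]
width: 0.0854
grip_force: 0.0
```

Run:
```python
from h import *
c=cam('wrist');cv2.imwrite('pics/rel3.png',cv2.cvtColor(c['color'],cv2.COLOR_RGB2BGR))
f=np.array([np.cos(np.radians(46.3)),np.sin(np.radians(46.3)),0])
plan((np.array([.595,-.236,.12])-f*.005,tilt(f,0)))
```

```text
[{"travel":[-0.5, 0.48, -0.89],"delta_rot":[-0.3, -1.0, 0.5]},{"travel":[-0.56, 0.53, -0.83],"delta_rot":[-0.3, -1.0, 0.5]},{"travel":[-0.6, 0.57, -0.76],"delta_rot":[-0.3, -1.0, 0.5]},{"travel":[-0.64, 0.62, -0.69],"delta_rot":[-0.3, -1.0, 0.5]},{"travel":[-0.67, 0.66, -0.62],"delta_rot":[-0.3, -1.0, 0.5]}]
[{"travel":[-0.69, 0.71, -0.54],"delta_rot":[-0.3, -0.9, 0.5]},{"travel":[-0.7, 0.75, -0.47],"delta_rot":[-0.3, -1.0, 0.5]},{"travel":[-0.7, 0.8, -0.39],"delta_rot":[-0.3, -1.0, 0.5]},{"travel":[-0.7, 0.84, -0.3],"delta_rot":[-0.3, -0.9, 0.6]},{"travel":[-0.67, 0.88, -0.23],"delta_rot":[-0.3, -1.0, 0.5]}]
[{"travel":[-0.65, 0.91, -0.15],"delta_rot":[-0.3, -0.9, 0.6]},{"travel":[-0.61, 0.94, -0.07],"delta_rot":[-0.22, -0.96, 0.5]}]
```

View pics/rel3.png

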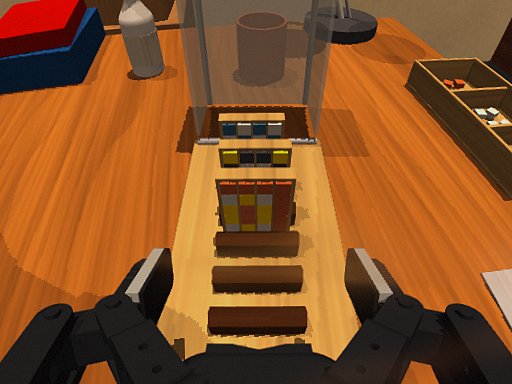

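Request:
jog_arm(
  commands=[
    {"travel":[-0.5,0.48,-0.89],"delta_rot":[-0.3,-1,0.5]},
    {"travel":[-0.56,0.53,-0.83],"delta_rot":[-0.3,-1,0.5]},
    {"travel":[-0.6,0.57,-0.76],"delta_rot":[-0.3,-1,0.5]},
    {"travel":[-0.64,0.62,-0.69],"delta_rot":[-0.3,-1,0.5]},
    {"travel":[-0.67,0.66,-0.62],"delta_rot":[-0.3,-1,0.5]},
  ],
)

```text
time: 37.5
tcp_pos: [0.537, -0.0491, 0.1174]
tcp_rot: [[0.366, 0.916, 0.164], [0.743, -0.394, 0.541], [0.56, -0.076, -0.825]]
force: [-0.0, 0.0, -0.3]
width: 0.0857
grip_force: 0.0
```

Request:
jog_arm(
  commands=[
    {"travel":[-0.69,0.71,-0.54],"delta_rot":[-0.3,-0.9,0.5]},
    {"travel":[-0.7,0.75,-0.47],"delta_rot":[-0.3,-1,0.5]},
    {"travel":[-0.7,0.8,-0.39],"delta_rot":[-0.3,-1,0.5]},
    {"travel":[-0.7,0.84,-0.3],"delta_rot":[-0.3,-0.9,0.6]},
    {"travel":[-0.67,0.88,-0.23],"delta_rot":[-0.3,-1,0.5]},
  ],
)

```text
time: 38.0
tcp_pos: [0.576, -0.1848, 0.1177]
tcp_rot: [[0.613, 0.787, 0.068], [0.774, -0.616, 0.149], [0.16, -0.039, -0.986]]
force: [-0.8, 0.4, -1.2]
width: 0.0854
grip_force: 0.0
```

Request:
jog_arm(
  commands=[
    {"travel":[-0.65,0.91,-0.15],"delta_rot":[-0.3,-0.9,0.6]},
    {"travel":[-0.61,0.94,-0.07],"delta_rot":[-0.22,-0.96,0.5]},
    {"travel":[0,0,0],"delta_rot":[0,0,0]},
  ],
)

```text
time: 38.3
tcp_pos: [0.5922, -0.239, 0.1173]
tcp_rot: [[0.69, 0.723, -0.004], [0.723, -0.69, -0.001], [-0.004, -0.002, -1.0]]
force: [-0.0, 0.2, -0.4]
width: 0.0853
grip_force: 0.0
```

Run:
```python
from h import *
c=cam('wrist');cv2.imwrite('pics/hov4.png',cv2.cvtColor(c['color'],cv2.COLOR_RGB2BGR))
for t in(.05,.07):q=find2(c,'e',thr=t,rad=.062,pos={'e':(.595,-.236)})
ct,y=q['e']
R,p=pickpose(ct,y,z=.0065)
plan((p+Zw*.04,R),vmax=.95)
```

```text
e ctr [ 596. -236.] size [84. 60.] yaw 46.4 area 6760 wood [0.585 0.315]
e ctr [ 596.3 -235.7] size [83. 59.] yaw 46.3 area 6649 wood [0.585 0.315]
[{"travel":[0.05, 0.02, 0.47],"delta_rot":[0.0, -1.0, 0.0]},{"travel":[0.09, 0.02, 0.46],"delta_rot":[0.0, -1.0, 0.0]},{"travel":[0.13, 0.01, 0.45],"delta_rot":[0.0, -1.0, 0.0]},{"travel":[0.17, 0.02, 0.44],"delta_rot":[0.0, -1.0, 0.0]},{"travel":[0.21, 0.01, 0.43],"delta_rot":[0.0, -1.0, 0.0]}]
[{"travel":[0.25, 0.02, 0.4],"delta_rot":[-0.03, -0.99, 0.04]}]
```

Request:
jog_arm(
  commands=[
    {"travel":[0.05,0.02,0.47],"delta_rot":[0,-1,0]},
    {"travel":[0.09,0.02,0.46],"delta_rot":[0,-1,0]},
    {"travel":[0.13,0.01,0.45],"delta_rot":[0,-1,0]},
    {"travel":[0.17,0.02,0.44],"delta_rot":[0,-1,0]},
    {"travel":[0.21,0.01,0.43],"delta_rot":[0,-1,0]},
  ],
  gripper=30,
)

```text
time: 38.85
tcp_pos: [0.5965, -0.234, 0.0589]
tcp_rot: [[0.623, 0.725, -0.295], [0.657, -0.689, -0.306], [-0.425, -0.004, -0.905]]
force: [0.2, -0.7, -0.1]
width: 0.0752
grip_force: 0.0
```

Request:
jog_arm(
  commands=[
    {"travel":[0.25,0.02,0.4],"delta_rot":[0,-1,0]},
    {"travel":[0.25,0,0.43],"delta_rot":[0,0,0]},
    {"travel":[0.25,0,0.43],"delta_rot":[0,0,0]},
    {"travel":[0,0,0],"delta_rot":[0,0,0]},
    {"travel":[0,0,0],"delta_rot":[0,0,0]},
  ],
)

```text
time: 39.35
tcp_pos: [0.598, -0.2345, 0.0234]
tcp_rot: [[0.598, 0.723, -0.346], [0.627, -0.691, -0.36], [-0.499, -0.002, -0.867]]
force: [-0.5, -0.3, 0.3]
width: 0.0751
grip_force: 0.0
```

Run:
```python
from h import *
R,p=pickpose((.596,-.236),46.3,z=.007);s=r.observe();print(s['tcp_pos'],p,s['width']);plan((p,R))
```

```text
[ 0.59800591 -0.23447363  0.02341685] [ 0.59807265 -0.2338311   0.007     ] 0.07506319861932384
[{"travel":[0.35, -0.01, 0.56],"delta_rot":[-0.02, -0.01, 0.02]}]
```

Request:
jog_arm(
  commands=[
    {"travel":[0.17,0,0.28],"delta_rot":[0,0,0]},
    {"travel":[0.17,0,0.28],"delta_rot":[0,0,0]},
    {"travel":[0,0,0],"delta_rot":[0,0,0]},
    {"travel":[0,0,0],"delta_rot":[0,0,0]},
  ],
)

```text
time: 39.75
tcp_pos: [0.5985, -0.2336, 0.0063]
tcp_rot: [[0.596, 0.724, -0.347], [0.628, -0.69, -0.361], [-0.501, -0.003, -0.866]]
force: [0.0, -0.3, 0.1]
width: 0.0756
grip_force: 0.0
```

Request:
jog_arm(
  commands=[
    {"travel":[0,0,0],"delta_rot":[0,0,0]},
    {"travel":[0,0,0],"delta_rot":[0,0,0]},
    {"travel":[0,0,0],"delta_rot":[0,0,0]},
    {"travel":[0,0,0],"delta_rot":[0,0,0]},
    {"travel":[0,0,0],"delta_rot":[0,0,0]},
  ],
  gripper=255,
  grip_force=80,
)

```text
time: 40.25
tcp_pos: [0.5991, -0.2335, 0.0076]
tcp_rot: [[0.597, 0.724, -0.345], [0.628, -0.69, -0.361], [-0.5, -0.001, -0.866]]
force: [1.3, 3.2, 7.2]
width: 0.0565
grip_force: 83.0
```

Request:
jog_arm(
  commands=[
    {"travel":[0,0,0],"delta_rot":[0,0,0]},
    {"travel":[-0.25,0,-0.43],"delta_rot":[0,0,0]},
    {"travel":[-0.5,0,-0.86],"delta_rot":[0,0,0]},
    {"travel":[-0.5,0,-0.86],"delta_rot":[0,0,0]},
    {"travel":[0,0,0],"delta_rot":[0,0,0]},
  ],
)

```text
time: 40.75
tcp_pos: [0.6, -0.2343, 0.0731]
tcp_rot: [[0.599, 0.724, -0.342], [0.627, -0.69, -0.363], [-0.498, 0.003, -0.867]]
force: [0.3, 0.6, -0.8]
width: 0.0562
grip_force: 85.1
```

Run:
```python
from h import *
print(r.observe()['width'])
toplace2((.596,-.236),46.3,5,.010)
```

```text
0.05621669318168985
[{"travel":[0.31, -0.71, -0.33],"delta_rot":[0.1, 1.0, -0.4]},{"travel":[0.36, -0.7, -0.3],"delta_rot":[0.1, 1.0, -0.4]},{"travel":[0.41, -0.69, -0.26],"delta_rot":[0.1, 1.0, -0.4]},{"travel":[0.45, -0.67, -0.21],"delta_rot":[0.1, 1.0, -0.4]},{"travel":[0.49, -0.66, -0.17],"delta_rot":[0.1, 1.0, -0.4]}]
[{"travel":[0.53, -0.64, -0.12],"delta_rot":[0.1, 1.0, -0.4]},{"travel":[0.56, -0.62, -0.06],"delta_rot":[0.1, 1.0, -0.4]},{"travel":[0.58, -0.61, -0.01],"delta_rot":[0.1, 0.9, -0.4]},{"travel":[0.6, -0.58, 0.05],"delta_rot":[0.1, 1.0, -0.4]},{"travel":[0.62, -0.56, 0.1],"delta_rot":[0.1, 0.9, -0.4]}]
[{"travel":[0.63, -0.54, 0.16],"delta_rot":[0.1, 1.0, -0.4]},{"travel":[0.63, -0.52, 0.22],"delta_rot":[0.1, 1.0, -0.4]},{"travel":[0.62, -0.49, 0.27],"delta_rot":[0.1, 0.9, -0.4]},{"travel":[0.62, -0.47, 0.33],"delta_rot":[0.2, 1.0, -0.4]},{"travel":[0.6, -0.44, 0.39],"delta_rot":[0.1, 0.9, -0.4]}]
[{"travel":[0.59, -0.42, 0.44],"delta_rot":[0.2, 1.0, -0.4]},{"travel":[0.56, -0.38, 0.5],"delta_rot":[0.1, 0.9, -0.4]},{"travel":[0.53, -0.37, 0.54],"delta_rot":[0.18, 0.97, -0.37]}]
```

Request:
jog_arm(
  commands=[
    {"travel":[0.31,-0.71,-0.33],"delta_rot":[0.1,1,-0.4]},
    {"travel":[0.36,-0.7,-0.3],"delta_rot":[0.1,1,-0.4]},
    {"travel":[0.41,-0.69,-0.26],"delta_rot":[0.1,1,-0.4]},
    {"travel":[0.45,-0.67,-0.21],"delta_rot":[0.1,1,-0.4]},
    {"travel":[0.49,-0.66,-0.17],"delta_rot":[0.1,1,-0.4]},
  ],
)

```text
time: 41.25
tcp_pos: [0.5717, -0.1328, 0.0862]
tcp_rot: [[0.563, 0.818, -0.121], [0.823, -0.568, -0.008], [-0.075, -0.095, -0.993]]
force: [-1.1, -0.1, -1.1]
width: 0.0563
grip_force: 85.2
```

Request:
jog_arm(
  commands=[
    {"travel":[0.53,-0.64,-0.12],"delta_rot":[0.1,1,-0.4]},
    {"travel":[0.56,-0.62,-0.06],"delta_rot":[0.1,1,-0.4]},
    {"travel":[0.58,-0.61,-0.01],"delta_rot":[0.1,0.9,-0.4]},
    {"travel":[0.6,-0.58,0.05],"delta_rot":[0.1,1,-0.4]},
    {"travel":[0.62,-0.56,0.1],"delta_rot":[0.1,0.9,-0.4]},
  ],
)

```text
time: 41.75
tcp_pos: [0.5452, -0.0329, 0.103]
tcp_rot: [[0.425, 0.904, 0.052], [0.834, -0.413, 0.367], [0.353, -0.112, -0.929]]
force: [-0.2, 0.0, -1.5]
width: 0.0565
grip_force: 85.3
```

Request:
jog_arm(
  commands=[
    {"travel":[0.63,-0.54,0.16],"delta_rot":[0.1,1,-0.4]},
    {"travel":[0.63,-0.52,0.22],"delta_rot":[0.1,1,-0.4]},
    {"travel":[0.62,-0.49,0.27],"delta_rot":[0.1,0.9,-0.4]},
    {"travel":[0.62,-0.47,0.33],"delta_rot":[0.2,1,-0.4]},
    {"travel":[0.6,-0.44,0.39],"delta_rot":[0.1,0.9,-0.4]},
  ],
)

```text
time: 42.25
tcp_pos: [0.5186, 0.0675, 0.1196]
tcp_rot: [[0.217, 0.966, 0.14], [0.665, -0.251, 0.703], [0.715, -0.06, -0.697]]
force: [-0.2, 0.0, -1.4]
width: 0.0563
grip_force: 85.4
```

Request:
jog_arm(
  commands=[
    {"travel":[0.59,-0.42,0.44],"delta_rot":[0.2,1,-0.4]},
    {"travel":[0.56,-0.38,0.5],"delta_rot":[0.1,0.9,-0.4]},
    {"travel":[0.53,-0.37,0.54],"delta_rot":[0.18,0.97,-0.37]},
    {"travel":[0,0,0],"delta_rot":[0,0,0]},
    {"travel":[0,0,0],"delta_rot":[0,0,0]},
  ],
)

```text
time: 42.75
tcp_pos: [0.503, 0.1269, 0.1291]
tcp_rot: [[0.086, 0.987, 0.136], [0.493, -0.16, 0.855], [0.866, -0.006, -0.501]]
force: [0.4, -0.6, -1.2]
width: 0.0564
grip_force: 85.6
```

```bash
python3 -c "
from h import *
chk((.596,-.236),46.3,5,.0080,.004)"
```

```text
need U 2.2 V -0.1 Z -64.6 mm rot [-0.2  0.  -0.3] tcp [0.503  0.1269 0.1291] w 0.056365680848157705
tool units [-2.19  0.02  1.37]
```

Request:
jog_arm(
  commands=[
    {"travel":[-0.73,0,0.46],"delta_rot":[0,0,0]},
    {"travel":[-0.73,0,0.46],"delta_rot":[0,0,0]},
    {"travel":[-0.37,0,0.23],"delta_rot":[0,0,0]},
    {"travel":[-0.37,0,0.23],"delta_rot":[0,0,0]},
    {"travel":[0,0,0],"delta_rot":[0,0,0]},
  ],
)

```text
time: 43.25
tcp_pos: [0.5029, 0.1297, 0.0638]
tcp_rot: [[0.086, 0.987, 0.135], [0.492, -0.16, 0.856], [0.866, -0.007, -0.499]]
force: [0.3, 0.3, -1.0]
width: 0.0563
grip_force: 85.6
```

Request:
jog_arm(
  commands=[
    {"travel":[-0.07,0,0.04],"delta_rot":[0,0,0]},
    {"travel":[0,0,0],"delta_rot":[0,0,0]},
  ],
)

```text
time: 43.45
tcp_pos: [0.5032, 0.1297, 0.0628]
tcp_rot: [[0.084, 0.987, 0.136], [0.492, -0.16, 0.856], [0.866, -0.005, -0.499]]
force: [0.3, 0.5, -0.8]
width: 0.0559
grip_force: 85.6
```

Request:
jog_arm(
  commands=[
    {"travel":[-0.06,0,0.03],"delta_rot":[0,0,0]},
    {"travel":[0,0,0],"delta_rot":[0,0,0]},
  ],
)

```text
time: 43.65
tcp_pos: [0.5032, 0.1299, 0.0622]
tcp_rot: [[0.083, 0.987, 0.136], [0.49, -0.159, 0.857], [0.868, -0.004, -0.497]]
force: [-4.8, -1.6, 13.2]
width: 0.0562
grip_force: 86.4
```

Seated. Release, retreat, plan to hover over c.

Request:
jog_arm(
  commands=[
    {"travel":[0.05,0,-0.03],"delta_rot":[0,0,0]},
    {"travel":[0,0,0],"delta_rot":[0,0,0]},
  ],
)

```text
time: 43.85
tcp_pos: [0.5031, 0.1296, 0.0625]
tcp_rot: [[0.084, 0.987, 0.136], [0.492, -0.16, 0.856], [0.866, -0.005, -0.499]]
force: [-0.0, -0.4, -2.3]
width: 0.0566
grip_force: 85.6
```

Request:
jog_arm(
  commands=[
    {"travel":[0,0,0],"delta_rot":[0,0,0]},
    {"travel":[0,0,0],"delta_rot":[0,0,0]},
    {"travel":[0,0,0],"delta_rot":[0,0,0]},
    {"travel":[0,0,0],"delta_rot":[0,0,0]},
    {"travel":[0,0,0],"delta_rot":[0,0,0]},
  ],
  gripper=0,
)

```text
time: 44.35
tcp_pos: [0.5029, 0.1297, 0.0621]
tcp_rot: [[0.085, 0.987, 0.136], [0.492, -0.16, 0.856], [0.867, -0.006, -0.499]]
force: [0.3, -0.2, -0.1]
width: 0.0853
grip_force: 0.0
```

Request:
jog_arm(
  commands=[
    {"travel":[0,0,-0.6],"delta_rot":[0,0,0]},
    {"travel":[0,0,-1],"delta_rot":[0,0,0]},
    {"travel":[0,0,-1],"delta_rot":[0,0,0]},
    {"travel":[0.5,0,-1],"delta_rot":[0,0,0]},
    {"travel":[0,0,0],"delta_rot":[0,0,0]},
  ],
)

```text
time: 44.85
tcp_pos: [0.4926, 0.0562, 0.1203]
tcp_rot: [[0.083, 0.987, 0.139], [0.493, -0.162, 0.855], [0.866, -0.002, -0.5]]
force: [-0.3, -1.3, -0.7]
width: 0.0855
grip_force: 0.0
```

Run:
```python
from h import *
c=cam('wrist');cv2.imwrite('pics/rel4.png',cv2.cvtColor(c['color'],cv2.COLOR_RGB2BGR))
f=np.array([np.cos(np.radians(35.4)),np.sin(np.radians(35.4)),0])
plan((np.array([.606,-.3775,.12])-f*.005,tilt(f,0)))
```

```text
[{"travel":[-0.55, 0.48, -0.96],"delta_rot":[-0.3, -0.8, 0.5]},{"travel":[-0.64, 0.57, -0.98],"delta_rot":[-0.3, -0.8, 0.6]},{"travel":[-0.73, 0.68, -1.0],"delta_rot":[-0.4, -0.9, 0.6]},{"travel":[-0.77, 0.75, -0.91],"delta_rot":[-0.4, -0.9, 0.6]},{"travel":[-0.9, 0.93, -0.93],"delta_rot":[-0.4, -1.0, 0.7]}]
[{"travel":[-0.8, 0.89, -0.71],"delta_rot":[-0.4, -0.9, 0.6]},{"travel":[-0.8, 0.95, -0.62],"delta_rot":[-0.4, -0.9, 0.7]},{"travel":[-0.67, 0.88, -0.44],"delta_rot":[-0.3, -0.7, 0.6]},{"travel":[-0.65, 0.92, -0.38],"delta_rot":[-0.3, -0.7, 0.5]},{"travel":[-0.63, 0.96, -0.32],"delta_rot":[-0.3, -0.8, 0.6]}]
[{"travel":[-0.6, 1.0, -0.25],"delta_rot":[-0.3, -0.7, 0.5]},{"travel":[-0.43, 0.77, -0.14],"delta_rot":[-0.2, -0.6, 0.4]},{"travel":[-0.41, 0.79, -0.1],"delta_rot":[-0.2, -0.6, 0.4]},{"travel":[-0.39, 0.81, -0.07],"delta_rot":[-0.2, -0.5, 0.4]},{"travel":[-0.35, 0.81, -0.03],"delta_rot":[-0.27, -0.58, 0.47]}]
```

Request:
jog_arm(
  commands=[
    {"travel":[-0.55,0.48,-0.96],"delta_rot":[-0.3,-0.8,0.5]},
    {"travel":[-0.64,0.57,-0.98],"delta_rot":[-0.3,-0.8,0.6]},
    {"travel":[-0.73,0.68,-1],"delta_rot":[-0.4,-0.9,0.6]},
    {"travel":[-0.77,0.75,-0.91],"delta_rot":[-0.4,-0.9,0.6]},
    {"travel":[-0.9,0.93,-0.93],"delta_rot":[-0.4,-1,0.7]},
  ],
)

```text
time: 45.4
tcp_pos: [0.5338, -0.1102, 0.1177]
tcp_rot: [[0.403, 0.895, 0.192], [0.694, -0.435, 0.573], [0.597, -0.098, -0.797]]
force: [0.8, -0.4, 0.4]
width: 0.0849
grip_force: 0.0
```

Request:
jog_arm(
  commands=[
    {"travel":[-0.8,0.89,-0.71],"delta_rot":[-0.4,-0.9,0.6]},
    {"travel":[-0.8,0.95,-0.62],"delta_rot":[-0.4,-0.9,0.7]},
    {"travel":[-0.67,0.88,-0.44],"delta_rot":[-0.3,-0.7,0.6]},
    {"travel":[-0.65,0.92,-0.38],"delta_rot":[-0.3,-0.7,0.5]},
    {"travel":[-0.63,0.96,-0.32],"delta_rot":[-0.3,-0.8,0.6]},
  ],
)

```text
time: 45.9
tcp_pos: [0.5729, -0.264, 0.1176]
tcp_rot: [[0.675, 0.727, 0.124], [0.69, -0.682, 0.244], [0.262, -0.08, -0.962]]
force: [-0.4, -0.2, -1.3]
width: 0.0856
grip_force: 0.0
```

Request:
jog_arm(
  commands=[
    {"travel":[-0.6,1,-0.25],"delta_rot":[-0.3,-0.7,0.5]},
    {"travel":[-0.43,0.77,-0.14],"delta_rot":[-0.2,-0.6,0.4]},
    {"travel":[-0.41,0.79,-0.1],"delta_rot":[-0.2,-0.6,0.4]},
    {"travel":[-0.39,0.81,-0.07],"delta_rot":[-0.2,-0.5,0.4]},
    {"travel":[-0.35,0.81,-0.03],"delta_rot":[-0.27,-0.58,0.47]},
  ],
)

```text
time: 46.4
tcp_pos: [0.6021, -0.3792, 0.1171]
tcp_rot: [[0.815, 0.579, -0.004], [0.579, -0.815, 0.001], [-0.003, -0.003, -1.0]]
force: [-0.8, -0.0, 0.5]
width: 0.0856
grip_force: 0.0
```

Request:
jog_arm(
  commands=[
    {"travel":[0,0,0],"delta_rot":[0,0,0]},
    {"travel":[0,0,0],"delta_rot":[0,0,0]},
  ],
  gripper=30,
)

```text
time: 46.6
tcp_pos: [0.602, -0.3777, 0.1169]
tcp_rot: [[0.814, 0.581, -0.003], [0.581, -0.814, 0.004], [-0.0, -0.005, -1.0]]
force: [0.2, 0.6, -0.2]
width: 0.0751
grip_force: 0.0
```

Run:
```python
from h import *
c=cam('wrist');cv2.imwrite('pics/hov5.png',cv2.cvtColor(c['color'],cv2.COLOR_RGB2BGR))
for t in(.05,.07):q=find2(c,'c',thr=t,rad=.062,pos={'c':(.606,-.3775)})
ct,y=q['c']
R,p=pickpose(ct,y,z=.0065)
plan((p+Zw*.04,R),vmax=.95)
```

```text
c ctr [ 607.8 -377.4] size [84. 60.] yaw 35.5 area 6836 wood [0.587 0.314]
c ctr [ 608.2 -377.2] size [83. 59.] yaw 35.6 area 6682 wood [0.587 0.314]
[{"travel":[0.06, 0.02, 0.47],"delta_rot":[0.0, -1.0, 0.0]},{"travel":[0.1, 0.03, 0.47],"delta_rot":[0.0, -1.0, 0.0]},{"travel":[0.14, 0.02, 0.45],"delta_rot":[0.0, -1.0, 0.0]},{"travel":[0.17, 0.03, 0.44],"delta_rot":[0.0, -1.0, 0.0]},{"travel":[0.21, 0.02, 0.43],"delta_rot":[0.0, -1.0, 0.0]}]
[{"travel":[0.25, 0.03, 0.4],"delta_rot":[-0.05, -1.0, 0.01]}]
```

Request:
jog_arm(
  commands=[
    {"travel":[0.06,0.02,0.47],"delta_rot":[0,-1,0]},
    {"travel":[0.1,0.03,0.47],"delta_rot":[0,-1,0]},
    {"travel":[0.14,0.02,0.45],"delta_rot":[0,-1,0]},
    {"travel":[0.17,0.03,0.44],"delta_rot":[0,-1,0]},
    {"travel":[0.21,0.02,0.43],"delta_rot":[0,-1,0]},
  ],
)

```text
time: 47.15
tcp_pos: [0.6092, -0.3762, 0.059]
tcp_rot: [[0.736, 0.581, -0.348], [0.527, -0.814, -0.245], [-0.425, -0.003, -0.905]]
force: [0.0, -0.2, 0.3]
width: 0.0752
grip_force: 0.0
```

Request:
jog_arm(
  commands=[
    {"travel":[0.25,0.03,0.4],"delta_rot":[-0.05,-1,0]},
    {"travel":[0.25,0,0.43],"delta_rot":[0,0,0]},
    {"travel":[0.25,0,0.43],"delta_rot":[0,0,0]},
    {"travel":[0,0,0],"delta_rot":[0,0,0]},
    {"travel":[0,0,0],"delta_rot":[0,0,0]},
  ],
)

```text
time: 47.65
tcp_pos: [0.6106, -0.3772, 0.0231]
tcp_rot: [[0.706, 0.581, -0.405], [0.503, -0.814, -0.291], [-0.499, 0.002, -0.867]]
force: [0.7, -0.2, 0.7]
width: 0.0755
grip_force: 0.0
```

Run:
```python
from h import *
R,p=pickpose((.6078,-.3774),35.5,z=.007);s=r.observe();print(s['tcp_pos'],p,s['width']);plan((p,R))
```

```text
[ 0.61062587 -0.37715453  0.0231284 ] [ 0.61024235 -0.37565789  0.007     ] 0.07550214903567791
[{"travel":[0.34, -0.06, 0.55],"delta_rot":[0.02, -0.01, 0.0]}]
```

Request:
jog_arm(
  commands=[
    {"travel":[0.17,-0.03,0.28],"delta_rot":[0,0,0]},
    {"travel":[0.17,-0.03,0.28],"delta_rot":[0,0,0]},
    {"travel":[0,0,0],"delta_rot":[0,0,0]},
    {"travel":[0,0,0],"delta_rot":[0,0,0]},
  ],
)

```text
time: 48.05
tcp_pos: [0.6104, -0.375, 0.0058]
tcp_rot: [[0.704, 0.582, -0.407], [0.503, -0.813, -0.292], [-0.501, 0.001, -0.866]]
force: [-0.1, 0.2, -0.3]
width: 0.0753
grip_force: 0.0
```

Request:
jog_arm(
  commands=[
    {"travel":[0,0,0],"delta_rot":[0,0,0]},
    {"travel":[0,0,0],"delta_rot":[0,0,0]},
    {"travel":[0,0,0],"delta_rot":[0,0,0]},
    {"travel":[0,0,0],"delta_rot":[0,0,0]},
    {"travel":[0,0,0],"delta_rot":[0,0,0]},
  ],
  gripper=255,
  grip_force=80,
)

```text
time: 48.55
tcp_pos: [0.6112, -0.3751, 0.0071]
tcp_rot: [[0.705, 0.582, -0.405], [0.503, -0.813, -0.293], [-0.5, 0.003, -0.866]]
force: [2.6, 2.8, 5.8]
width: 0.0568
grip_force: 84.3
```

Request:
jog_arm(
  commands=[
    {"travel":[0,0,0],"delta_rot":[0,0,0]},
    {"travel":[-0.25,0,-0.43],"delta_rot":[0,0,0]},
    {"travel":[-0.5,0,-0.86],"delta_rot":[0,0,0]},
    {"travel":[-0.5,0,-0.86],"delta_rot":[0,0,0]},
    {"travel":[0,0,0],"delta_rot":[0,0,0]},
  ],
)

```text
time: 49.05
tcp_pos: [0.6117, -0.3758, 0.0731]
tcp_rot: [[0.707, 0.582, -0.402], [0.502, -0.813, -0.295], [-0.498, 0.007, -0.867]]
force: [0.2, -0.0, 0.3]
width: 0.0564
grip_force: 85.0
```

Run:
```python
from h import *
print(r.observe()['width'])
toplace2((.6078,-.3774),35.5,6,.008)
```

```text
0.05636261825511675
[{"travel":[0.27, -0.94, -0.31],"delta_rot":[0.1, 0.9, -0.5]},{"travel":[0.33, -0.93, -0.27],"delta_rot":[0.1, 0.9, -0.5]},{"travel":[0.39, -0.92, -0.24],"delta_rot":[0.1, 0.9, -0.5]},{"travel":[0.45, -0.9, -0.2],"delta_rot":[0.1, 0.9, -0.5]},{"travel":[0.54, -0.95, -0.16],"delta_rot":[0.2, 1.0, -0.5]}]
[{"travel":[0.59, -0.93, -0.1],"delta_rot":[0.2, 1.0, -0.5]},{"travel":[0.63, -0.9, -0.03],"delta_rot":[0.2, 1.0, -0.5]},{"travel":[0.67, -0.87, 0.05],"delta_rot":[0.2, 0.9, -0.5]},{"travel":[0.7, -0.84, 0.12],"delta_rot":[0.2, 1.0, -0.6]},{"travel":[0.73, -0.8, 0.19],"delta_rot":[0.2, 0.9, -0.6]}]
[{"travel":[0.76, -0.76, 0.26],"delta_rot":[0.1, 0.9, -0.5]},{"travel":[0.77, -0.72, 0.33],"delta_rot":[0.2, 1.0, -0.6]},{"travel":[0.77, -0.67, 0.41],"delta_rot":[0.1, 0.9, -0.5]},{"travel":[0.76, -0.64, 0.48],"delta_rot":[0.2, 1.0, -0.6]},{"travel":[0.75, -0.59, 0.55],"delta_rot":[0.1, 0.9, -0.5]}]
[{"travel":[0.73, -0.55, 0.62],"delta_rot":[0.2, 1.0, -0.6]},{"travel":[0.7, -0.5, 0.69],"delta_rot":[0.1, 0.9, -0.5]},{"travel":[0.66, -0.46, 0.74],"delta_rot":[0.16, 0.99, -0.59]}]
```

Request:
jog_arm(
  commands=[
    {"travel":[0.27,-0.94,-0.31],"delta_rot":[0.1,0.9,-0.5]},
    {"travel":[0.33,-0.93,-0.27],"delta_rot":[0.1,0.9,-0.5]},
    {"travel":[0.39,-0.92,-0.24],"delta_rot":[0.1,0.9,-0.5]},
    {"travel":[0.45,-0.9,-0.2],"delta_rot":[0.1,0.9,-0.5]},
    {"travel":[0.54,-0.95,-0.16],"delta_rot":[0.2,1,-0.5]},
  ],
)

```text
time: 49.55
tcp_pos: [0.5804, -0.2483, 0.0853]
tcp_rot: [[0.674, 0.722, -0.158], [0.731, -0.682, 0.002], [-0.106, -0.117, -0.987]]
force: [0.2, 0.6, -1.2]
width: 0.0566
grip_force: 85.2
```

Request:
jog_arm(
  commands=[
    {"travel":[0.59,-0.93,-0.1],"delta_rot":[0.2,1,-0.5]},
    {"travel":[0.63,-0.9,-0.03],"delta_rot":[0.2,1,-0.5]},
    {"travel":[0.67,-0.87,0.05],"delta_rot":[0.2,0.9,-0.5]},
    {"travel":[0.7,-0.84,0.12],"delta_rot":[0.2,1,-0.6]},
    {"travel":[0.73,-0.8,0.19],"delta_rot":[0.2,0.9,-0.6]},
  ],
)

```text
time: 50.05
tcp_pos: [0.5482, -0.1159, 0.1026]
tcp_rot: [[0.511, 0.859, 0.028], [0.79, -0.483, 0.378], [0.338, -0.171, -0.925]]
force: [0.6, 0.7, -1.8]
width: 0.0564
grip_force: 85.2
```

Request:
jog_arm(
  commands=[
    {"travel":[0.76,-0.76,0.26],"delta_rot":[0.1,0.9,-0.5]},
    {"travel":[0.77,-0.72,0.33],"delta_rot":[0.2,1,-0.6]},
    {"travel":[0.77,-0.67,0.41],"delta_rot":[0.1,0.9,-0.5]},
    {"travel":[0.76,-0.64,0.48],"delta_rot":[0.2,1,-0.6]},
    {"travel":[0.75,-0.59,0.55],"delta_rot":[0.1,0.9,-0.5]},
  ],
)

```text
time: 50.55
tcp_pos: [0.5165, 0.017, 0.1199]
tcp_rot: [[0.26, 0.957, 0.133], [0.655, -0.276, 0.703], [0.709, -0.096, -0.698]]
force: [-0.2, 0.0, -1.2]
width: 0.0567
grip_force: 85.3
```

Request:
jog_arm(
  commands=[
    {"travel":[0.73,-0.55,0.62],"delta_rot":[0.2,1,-0.6]},
    {"travel":[0.7,-0.5,0.69],"delta_rot":[0.1,0.9,-0.5]},
    {"travel":[0.66,-0.46,0.74],"delta_rot":[0.16,0.99,-0.59]},
    {"travel":[0,0,0],"delta_rot":[0,0,0]},
    {"travel":[0,0,0],"delta_rot":[0,0,0]},
  ],
)

```text
time: 51.05
tcp_pos: [0.4979, 0.0958, 0.1295]
tcp_rot: [[0.085, 0.987, 0.136], [0.492, -0.16, 0.856], [0.866, -0.006, -0.499]]
force: [0.2, -0.7, -1.2]
width: 0.0565
grip_force: 85.5
```

```bash
python3 -c "
from h import *
chk((.6078,-.3774),35.5,6,.0075,.004)"
```

```text
need U 0.3 V -0.1 Z -65.0 mm rot [-0.2 -0.  -0.3] tcp [0.4979 0.0958 0.1295] w 0.05654282783785832
tool units [-2.25  0.02  1.31]
```

Request:
jog_arm(
  commands=[
    {"travel":[-0.75,0,0.44],"delta_rot":[0,0,0]},
    {"travel":[-0.75,0,0.44],"delta_rot":[0,0,0]},
    {"travel":[-0.37,0,0.21],"delta_rot":[0,0,0]},
    {"travel":[-0.37,0,0.21],"delta_rot":[0,0,0]},
    {"travel":[0,0,0],"delta_rot":[0,0,0]},
  ],
)

```text
time: 51.55
tcp_pos: [0.4976, 0.0961, 0.0642]
tcp_rot: [[0.086, 0.987, 0.136], [0.491, -0.161, 0.856], [0.867, -0.006, -0.498]]
force: [0.3, -0.4, -0.8]
width: 0.0567
grip_force: 85.5
```

Request:
jog_arm(
  commands=[
    {"travel":[-0.07,0,0.04],"delta_rot":[0,0,0]},
    {"travel":[0,0,0],"delta_rot":[0,0,0]},
  ],
)

```text
time: 51.75
tcp_pos: [0.4979, 0.0961, 0.0632]
tcp_rot: [[0.084, 0.987, 0.137], [0.491, -0.16, 0.856], [0.867, -0.005, -0.499]]
force: [0.1, -0.4, -0.8]
width: 0.0567
grip_force: 85.5
```

Request:
jog_arm(
  commands=[
    {"travel":[-0.06,0,0.03],"delta_rot":[0,0,0]},
    {"travel":[0,0,0],"delta_rot":[0,0,0]},
  ],
)

```text
time: 51.95
tcp_pos: [0.4979, 0.0963, 0.0623]
tcp_rot: [[0.083, 0.987, 0.137], [0.49, -0.16, 0.857], [0.868, -0.004, -0.497]]
force: [-2.6, -0.4, 10.9]
width: 0.0563
grip_force: 86.1
```

Request:
jog_arm(
  commands=[
    {"travel":[0.05,0,-0.03],"delta_rot":[0,0,0]},
    {"travel":[0,0,0],"delta_rot":[0,0,0]},
  ],
)

```text
time: 52.15
tcp_pos: [0.4977, 0.0961, 0.0629]
tcp_rot: [[0.084, 0.987, 0.137], [0.492, -0.16, 0.856], [0.867, -0.005, -0.499]]
force: [-0.6, 1.3, -0.5]
width: 0.0565
grip_force: 85.5
```

Request:
jog_arm(
  commands=[
    {"travel":[0,0,0],"delta_rot":[0,0,0]},
    {"travel":[0,0,0],"delta_rot":[0,0,0]},
    {"travel":[0,0,0],"delta_rot":[0,0,0]},
    {"travel":[0,0,0],"delta_rot":[0,0,0]},
    {"travel":[0,0,0],"delta_rot":[0,0,0]},
  ],
  gripper=0,
)

```text
time: 52.65
tcp_pos: [0.4976, 0.0962, 0.0626]
tcp_rot: [[0.084, 0.987, 0.136], [0.491, -0.16, 0.856], [0.867, -0.005, -0.498]]
force: [-0.4, -0.8, -0.1]
width: 0.0852
grip_force: 0.0
```

Request:
jog_arm(
  commands=[
    {"travel":[0,0,-0.6],"delta_rot":[0,0,0]},
    {"travel":[0,0,-1],"delta_rot":[0,0,0]},
    {"travel":[0,0,-1],"delta_rot":[0,0,0]},
    {"travel":[0.5,0,-1],"delta_rot":[0,0,0]},
    {"travel":[0,0,0],"delta_rot":[0,0,0]},
  ],
)

```text
time: 53.15
tcp_pos: [0.4872, 0.0225, 0.1207]
tcp_rot: [[0.083, 0.987, 0.14], [0.493, -0.162, 0.855], [0.866, -0.002, -0.5]]
force: [-0.3, 0.2, 0.2]
width: 0.0857
grip_force: 0.0
```

Request:
jog_arm(
  commands=[
    {"travel":[0.87,0,-0.5],"delta_rot":[0,0,0]},
    {"travel":[0.87,0,-0.5],"delta_rot":[0,0,0]},
    {"travel":[0.87,0,-0.5],"delta_rot":[0,0,0]},
    {"travel":[0.87,0,-0.5],"delta_rot":[0,0,0]},
    {"travel":[0,0,0],"delta_rot":[0,0,0]},
  ],
)

```text
time: 53.65
tcp_pos: [0.4874, 0.0246, 0.2212]
tcp_rot: [[0.081, 0.987, 0.138], [0.493, -0.16, 0.855], [0.866, -0.001, -0.5]]
force: [0.0, 0.6, -0.4]
width: 0.0854
grip_force: 0.0
```

Run:
```python
from h import *
c=cam('wrist');b=cv2.cvtColor(c['color'],cv2.COLOR_RGB2BGR)
t=cam('top');a=cv2.cvtColor(t['color'],cv2.COLOR_RGB2BGR)[120:240,130:270]
A=np.zeros((384,800,3),np.uint8);A[:240,:280]=cv2.resize(a,None,fx=2,fy=2);A[:,288:]=b
cv2.imwrite('pics/full.png',A)
m=cv2.inRange(cv2.cvtColor(c['color'],cv2.COLOR_RGB2HSV),(22,130,120),(33,255,255))
n,l,st,ce=cv2.connectedComponentsWithStats(m)
for i in range(1,n):
    if st[i,4]>80: print(st[i],ce[i].round(0))
for th in(1.6,1.65): print(th,hnd(th),'px wrist',proj(c,hnd(th)).round(0),'top',proj(t,hnd(th)).round(0))
print(r.observe()['tcp_pos'])
```

```text
1.6 [0.53731541 0.33791756 0.27486715] px wrist [[257. -25.]] top [[134. 151.]]
1.65 [0.53937721 0.35063628 0.27241568] px wrist [[257. -25.]] top [[130. 151.]]
[0.48680582 0.02497682 0.21855886]
```

View pics/full.png

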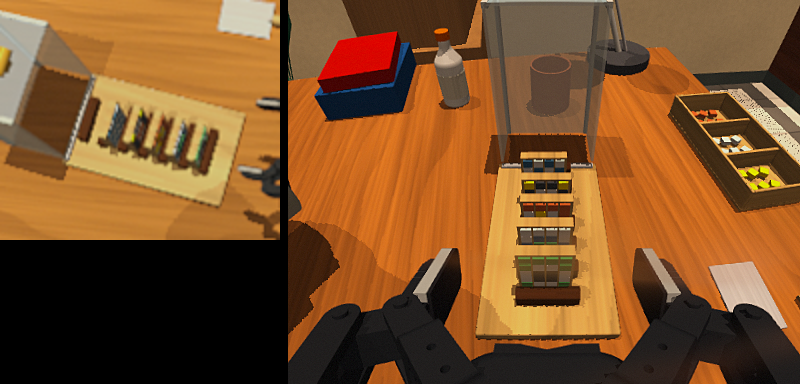

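Run:
```python
from h import *
R=tilt(U,45);H=hnd(1.65)
plan((H-R[:,2]*.075+Zw*.02,R),(H+R[:,2]*.013,R))
```

```text
[{"travel":[0.99, 0.0, 0.71],"delta_rot":[0.0, -0.3, 0.0]},{"travel":[0.91, 0.0, 0.61],"delta_rot":[0.0, -0.3, 0.0]},{"travel":[0.93, 0.0, 0.59],"delta_rot":[0.0, -0.3, 0.0]},{"travel":[0.94, 0.0, 0.56],"delta_rot":[0.0, -0.3, 0.0]},{"travel":[0.95, -0.01, 0.54],"delta_rot":[0.0, -0.3, 0.0]}]
[{"travel":[0.97, 0.0, 0.51],"delta_rot":[0.0, -0.3, 0.0]},{"travel":[0.98, -0.01, 0.49],"delta_rot":[0.0, -0.2, 0.0]},{"travel":[0.99, 0.0, 0.47],"delta_rot":[0.0, -0.3, 0.0]},{"travel":[1.0, -0.01, 0.45],"delta_rot":[0.0, -0.2, 0.0]},{"travel":[1.0, 0.0, 0.43],"delta_rot":[0.0, -0.3, 0.0]}]
[{"travel":[1.0, -0.01, 0.4],"delta_rot":[-0.04, -0.21, -0.04]},{"travel":[-0.11, 0.0, 0.82],"delta_rot":[0.0, 0.0, 0.0]},{"travel":[-0.11, 0.0, 0.82],"delta_rot":[0.0, 0.0, 0.0]},{"travel":[-0.1, 0.0, 0.81],"delta_rot":[0.0, 0.0, 0.0]},{"travel":[-0.11, 0.0, 0.82],"delta_rot":[0.0, 0.0, 0.0]}]
[{"travel":[-0.1, 0.0, 0.81],"delta_rot":[0.0, 0.0, 0.0]}]
```

Request:
jog_arm(
  commands=[
    {"travel":[0.99,0,0.71],"delta_rot":[0,-0.3,0]},
    {"travel":[0.91,0,0.61],"delta_rot":[0,-0.3,0]},
    {"travel":[0.93,0,0.59],"delta_rot":[0,-0.3,0]},
    {"travel":[0.94,0,0.56],"delta_rot":[0,-0.3,0]},
    {"travel":[0.95,0,0.54],"delta_rot":[0,-0.3,0]},
  ],
)

```text
time: 54.25
tcp_pos: [0.5075, 0.1516, 0.2764]
tcp_rot: [[0.103, 0.987, 0.123], [0.599, -0.161, 0.784], [0.794, -0.007, -0.608]]
force: [0.6, 0.7, -0.4]
width: 0.0854
grip_force: 0.0
```

Request:
jog_arm(
  commands=[
    {"travel":[0.97,0,0.51],"delta_rot":[0,-0.3,0]},
    {"travel":[0.98,0,0.49],"delta_rot":[0,-0.2,0]},
    {"travel":[0.99,0,0.47],"delta_rot":[0,-0.3,0]},
    {"travel":[1,0,0.45],"delta_rot":[0,-0.2,0]},
    {"travel":[1,0,0.43],"delta_rot":[0,-0.3,0]},
  ],
)

```text
time: 54.75
tcp_pos: [0.5279, 0.2743, 0.3329]
tcp_rot: [[0.116, 0.987, 0.111], [0.684, -0.16, 0.711], [0.72, -0.007, -0.694]]
force: [0.5, -0.5, 0.4]
width: 0.0855
grip_force: 0.0
```

Request:
jog_arm(
  commands=[
    {"travel":[1,0,0.4],"delta_rot":[-0.04,-0.2,-0.04]},
    {"travel":[0,0,0],"delta_rot":[0,0,0]},
    {"travel":[0,0,0],"delta_rot":[0,0,0]},
  ],
)

```text
time: 55.05
tcp_pos: [0.5316, 0.2979, 0.3437]
tcp_rot: [[0.114, 0.987, 0.111], [0.697, -0.159, 0.699], [0.708, -0.002, -0.706]]
force: [-0.3, 0.1, 0.8]
width: 0.0857
grip_force: 0.0
```

Run:
```python
from h import *
c=cam('wrist');cv2.imwrite('pics/han.png',cv2.cvtColor(c['color'],cv2.COLOR_RGB2BGR))
m=cv2.inRange(cv2.cvtColor(c['color'],cv2.COLOR_RGB2HSV),(20,130,90),(35,255,255))
n,l,st,ce=cv2.connectedComponentsWithStats(m)
for i in range(1,n):
    if st[i,4]>80: print(st[i],ce[i].round(0))
H=hnd(1.65);print(proj(c,[H,H+V*.018,H-V*.018]).round(0).tolist())
R=tilt(U,45);plan((H+R[:,2]*.013,R));print(r.observe()['tcp_pos'])
```

```text
[236 200  46  13 537] [259. 206.]
[487 296  25  40 195] [498. 312.]
[205 310   7  33  95] [208. 326.]
[230 312  22  31 263] [238. 331.]
[297 314   9  29 170] [301. 328.]
[495 324  10  13 100] [500. 330.]
[[257.0, 209.0], [235.0, 209.0], [279.0, 209.0]]
[{"travel":[-0.1, -0.01, 0.81],"delta_rot":[0.0, 0.0, 0.0]},{"travel":[-0.1, -0.01, 0.81],"delta_rot":[0.0, 0.0, 0.0]},{"travel":[-0.1, 0.0, 0.81],"delta_rot":[0.0, 0.0, 0.0]},{"travel":[-0.1, -0.01, 0.81],"delta_rot":[0.0, 0.0, 0.0]},{"travel":[-0.09, 0.0, 0.81],"delta_rot":[-0.02, -0.02, -0.02]}]
[0.53169136 0.29733586 0.34352533]
```

Request:
jog_arm(
  commands=[
    {"travel":[-0.1,0.01,0.81],"delta_rot":[0,0,0]},
    {"travel":[-0.1,0.01,0.81],"delta_rot":[0,0,0]},
    {"travel":[-0.1,0,0.81],"delta_rot":[0,0,0]},
    {"travel":[-0.1,0,0.81],"delta_rot":[0,0,0]},
    {"travel":[-0.1,0,0.81],"delta_rot":[0,0,0]},
  ],
)

```text
time: 55.6
tcp_pos: [0.5426, 0.3589, 0.2628]
tcp_rot: [[0.116, 0.987, 0.113], [0.697, -0.162, 0.699], [0.708, -0.002, -0.706]]
force: [-0.4, -0.1, -0.0]
width: 0.0854
grip_force: 0.0
```

Request:
jog_arm(
  commands=[
    {"travel":[0,0,0],"delta_rot":[0,0,0]},
    {"travel":[0,0,0],"delta_rot":[0,0,0]},
  ],
)

```text
time: 55.8
tcp_pos: [0.5425, 0.3589, 0.2642]
tcp_rot: [[0.115, 0.987, 0.113], [0.697, -0.161, 0.699], [0.708, -0.002, -0.706]]
force: [0.2, -0.0, 0.9]
width: 0.0853
grip_force: 0.0
```

Request:
jog_arm(
  commands=[
    {"travel":[0,0,0],"delta_rot":[0,0,0]},
    {"travel":[0,0,0],"delta_rot":[0,0,0]},
    {"travel":[0,0,0],"delta_rot":[0,0,0]},
    {"travel":[0,0,0],"delta_rot":[0,0,0]},
    {"travel":[0,0,0],"delta_rot":[0,0,0]},
  ],
  gripper=255,
  grip_force=45,
)

```text
time: 56.3
tcp_pos: [0.5419, 0.3595, 0.2654]
tcp_rot: [[0.113, 0.987, 0.112], [0.697, -0.159, 0.7], [0.708, -0.001, -0.706]]
force: [-10.2, -9.4, 8.3]
width: 0.0351
grip_force: 44.1
```

Run:
```python
from h import *
s=r.observe();print(s['tcp_pos'],s['force'],s['width'])
R=s['tcp_rot'];off=s['tcp_pos']-hnd(1.65);print('off',off, off@R/.001)
plan(*[(hnd(a)+off,R) for a in np.linspace(1.65,0,22)[1:]])
```

```text
[0.54185335 0.35953503 0.26538032] [-10.23969277  -9.41721734   8.28262439] 0.035111585230387696
off [ 0.00247614  0.00889875 -0.00703535] [ 1.49413808  1.0307017  11.46823318]
[{"travel":[-0.47, 0.0, -0.68],"delta_rot":[0.0, 0.0, 0.0]},{"travel":[-0.53, 0.0, -0.63],"delta_rot":[0.0, 0.0, 0.0]},{"travel":[-0.57, 0.0, -0.6],"delta_rot":[0.0, 0.0, 0.0]},{"travel":[-0.61, 0.0, -0.54],"delta_rot":[0.0, 0.0, 0.0]},{"travel":[-0.66, 0.0, -0.5],"delta_rot":[0.0, 0.0, 0.0]}]
[{"travel":[-0.7, 0.0, -0.44],"delta_rot":[0.0, 0.0, 0.0]},{"travel":[-0.72, 0.0, -0.39],"delta_rot":[0.0, 0.0, 0.0]},{"travel":[-0.76, 0.0, -0.33],"delta_rot":[0.0, 0.0, 0.0]},{"travel":[-0.78, 0.0, -0.27],"delta_rot":[0.0, 0.0, 0.0]},{"travel":[-0.8, 0.0, -0.21],"delta_rot":[0.0, 0.0, 0.0]}]
[{"travel":[-0.81, 0.0, -0.14],"delta_rot":[0.0, 0.0, 0.0]},{"travel":[-0.82, 0.0, -0.08],"delta_rot":[0.0, 0.0, 0.0]},{"travel":[-0.82, -0.01, -0.01],"delta_rot":[0.0, 0.0, 0.0]},{"travel":[-0.83, 0.0, 0.04],"delta_rot":[0.0, 0.0, 0.0]},{"travel":[-0.81, 0.0, 0.12],"delta_rot":[0.0, 0.0, 0.0]}]
[{"travel":[-0.81, 0.01, 0.18],"delta_rot":[0.0, 0.0, 0.0]},{"travel":[-0.79, 0.0, 0.24],"delta_rot":[0.0, 0.0, 0.0]},{"travel":[-0.76, 0.0, 0.3],"delta_rot":[0.0, 0.0, 0.0]},{"travel":[-0.74, 0.0, 0.36],"delta_rot":[0.0, 0.0, 0.0]},{"travel":[-0.71, 0.0, 0.42],"delta_rot":[0.0, 0.0, 0.0]}]
[{"travel":[-0.68, 0.0, 0.47],"delta_rot":[0.0, 0.0, 0.0]}]
```

Request:
jog_arm(
  commands=[
    {"travel":[-0.47,0,-0.68],"delta_rot":[0,0,0]},
    {"travel":[-0.53,0,-0.63],"delta_rot":[0,0,0]},
    {"travel":[-0.57,0,-0.6],"delta_rot":[0,0,0]},
    {"travel":[-0.61,0,-0.54],"delta_rot":[0,0,0]},
    {"travel":[-0.66,0,-0.5],"delta_rot":[0,0,0]},
  ],
)

```text
time: 56.8
tcp_pos: [0.5255, 0.2581, 0.2662]
tcp_rot: [[0.114, 0.987, 0.113], [0.696, -0.16, 0.7], [0.709, -0.001, -0.706]]
force: [4.3, 5.7, -12.7]
width: 0.0352
grip_force: 46.1
```

Request:
jog_arm(
  commands=[
    {"travel":[-0.7,0,-0.44],"delta_rot":[0,0,0]},
    {"travel":[-0.72,0,-0.39],"delta_rot":[0,0,0]},
    {"travel":[-0.76,0,-0.33],"delta_rot":[0,0,0]},
    {"travel":[-0.78,0,-0.27],"delta_rot":[0,0,0]},
    {"travel":[-0.8,0,-0.21],"delta_rot":[0,0,0]},
  ],
)

```text
time: 57.3
tcp_pos: [0.5105, 0.1641, 0.2288]
tcp_rot: [[0.113, 0.987, 0.114], [0.696, -0.16, 0.7], [0.709, -0.0, -0.705]]
force: [5.8, 6.9, -7.3]
width: 0.0347
grip_force: 45.8
```

Run:
```python
from h import *
s=r.observe();print(s['tcp_pos'],s['force'],s['width'])
off=np.array([.0025,.0089,-.007]);h=s['tcp_pos']-off-O
x=h@U-.125;z=h[2]-.016;print('theta',np.arctan2(z,-x)-np.arctan2(.035,.26),np.hypot(x,z),h@V)
```

```text
[0.51049506 0.16407352 0.22882335] [ 5.76121668  6.8932032  -7.32839187] 0.03469299325704763
theta 0.8618299202184064 0.2619727251196679 -0.00029989398285869826
```

Following the arc well; continue, slower at the end.

Request:
jog_arm(
  commands=[
    {"travel":[-0.81,0,-0.14],"delta_rot":[0,0,0]},
    {"travel":[-0.82,0,-0.08],"delta_rot":[0,0,0]},
    {"travel":[-0.82,0,-0.01],"delta_rot":[0,0,0]},
    {"travel":[-0.83,0,0.04],"delta_rot":[0,0,0]},
    {"travel":[-0.81,0,0.12],"delta_rot":[0,0,0]},
  ],
)

```text
time: 57.8
tcp_pos: [0.4989, 0.0913, 0.1578]
tcp_rot: [[0.113, 0.987, 0.114], [0.697, -0.16, 0.699], [0.709, 0.001, -0.706]]
force: [1.4, -0.7, 2.9]
width: 0.0347
grip_force: 45.8
```

Request:
jog_arm(
  commands=[
    {"travel":[-0.81,0,0.18],"delta_rot":[0,0,0]},
    {"travel":[-0.79,0,0.24],"delta_rot":[0,0,0]},
    {"travel":[-0.76,0,0.3],"delta_rot":[0,0,0]},
    {"travel":[-0.37,0,0.18],"delta_rot":[0,0,0]},
    {"travel":[-0.37,0,0.18],"delta_rot":[0,0,0]},
  ],
)

```text
time: 58.3
tcp_pos: [0.4934, 0.0559, 0.0835]
tcp_rot: [[0.114, 0.987, 0.114], [0.697, -0.161, 0.699], [0.708, 0.0, -0.706]]
force: [-4.5, -6.8, 4.0]
width: 0.035
grip_force: 47.1
```

Request:
jog_arm(
  commands=[
    {"travel":[-0.36,0,0.21],"delta_rot":[0,0,0]},
    {"travel":[-0.35,0,0.21],"delta_rot":[0,0,0]},
    {"travel":[-0.34,0,0.23],"delta_rot":[0,0,0]},
    {"travel":[0,0,0],"delta_rot":[0,0,0]},
  ],
)

```text
time: 58.7
tcp_pos: [0.4922, 0.0489, 0.0527]
tcp_rot: [[0.114, 0.987, 0.114], [0.697, -0.162, 0.698], [0.707, -0.0, -0.707]]
force: [-2.7, -12.5, -0.6]
width: 0.0346
grip_force: 49.9
```

```bash
cat > th.py <<'E'
from h import *
s=r.observe();print(s['tcp_pos'],s['force'],s['width'])
off=np.array([.0025,.0089,-.007]);h=s['tcp_pos']-off-O
x=h@U-.125;z=h[2]-.016;print('theta',np.arctan2(z,-x)-np.arctan2(.035,.26),np.hypot(x,z),h@V)
E
python3 th.py
```

```text
[0.49222952 0.04888855 0.05271817] [ -2.73233141 -12.46398335  -0.62057742] 0.0346399301136473
theta 0.033328003755812186 0.26278960584526556 -0.0007014519932985959
```

Request:
jog_arm(
  commands=[
    {"travel":[-0.16,0,0.1],"delta_rot":[0,0,0]},
    {"travel":[-0.16,0,0.1],"delta_rot":[0,0,0]},
    {"travel":[0,0,0],"delta_rot":[0,0,0]},
  ],
)

```text
time: 59.0
tcp_pos: [0.492, 0.0474, 0.0441]
tcp_rot: [[0.114, 0.987, 0.114], [0.697, -0.161, 0.699], [0.708, 0.0, -0.706]]
force: [-0.4, -4.3, -1.4]
width: 0.0348
grip_force: 49.6
```

Request:
jog_arm(
  commands=[
    {"travel":[-0.1,0,0.08],"delta_rot":[0,0,0]},
    {"travel":[0,0,0],"delta_rot":[0,0,0]},
  ],
)

```text
time: 59.2
tcp_pos: [0.4919, 0.0469, 0.0411]
tcp_rot: [[0.114, 0.987, 0.114], [0.697, -0.161, 0.698], [0.708, 0.0, -0.707]]
force: [-1.5, -9.4, -2.6]
width: 0.0345
grip_force: 50.0
```

```bash
python3 th.py
```

```text
[0.49185762 0.04688022 0.04106076] [-1.52098673 -9.3743936  -2.64710261] 0.034486967909155224
theta -0.011663668276511358 0.2631300352890761 -0.0006557086712721749
```

Request:
jog_arm(
  commands=[
    {"travel":[-0.08,0,0.07],"delta_rot":[0,0,0]},
    {"travel":[0,0,0],"delta_rot":[0,0,0]},
  ],
)

```text
time: 59.4
tcp_pos: [0.4918, 0.0466, 0.0384]
tcp_rot: [[0.114, 0.987, 0.114], [0.698, -0.161, 0.698], [0.707, 0.0, -0.707]]
force: [-2.8, -9.5, -1.8]
width: 0.0345
grip_force: 50.4
```

Request:
jog_arm(
  commands=[
    {"travel":[-0.08,0,0.07],"delta_rot":[0,0,0]},
    {"travel":[0,0,0],"delta_rot":[0,0,0]},
  ],
)

```text
time: 59.6
tcp_pos: [0.4918, 0.0463, 0.0358]
tcp_rot: [[0.114, 0.987, 0.114], [0.698, -0.161, 0.698], [0.707, 0.0, -0.707]]
force: [-3.4, -12.0, -0.5]
width: 0.0343
grip_force: 50.9
```

```bash
python3 th.py
```

```text
[0.49179874 0.04625786 0.03575357] [ -3.39438874 -11.99806527  -0.5244611 ] 0.034256621895378016
theta -0.03197103221507161 0.26315676499715907 -0.0006971778718436269
```

Request:
jog_arm(
  commands=[
    {"travel":[0,0,0],"delta_rot":[0,0,0]},
    {"travel":[0,0,0],"delta_rot":[0,0,0]},
    {"travel":[0,0,0],"delta_rot":[0,0,0]},
    {"travel":[0,0,0],"delta_rot":[0,0,0]},
    {"travel":[0,0,0],"delta_rot":[0,0,0]},
  ],
  gripper=0,
)

```text
time: 60.1
tcp_pos: [0.4916, 0.0474, 0.0359]
tcp_rot: [[0.113, 0.987, 0.113], [0.697, -0.16, 0.699], [0.709, -0.0, -0.706]]
force: [-0.4, -0.0, -0.2]
width: 0.0853
grip_force: 0.0
```

Request:
jog_arm(
  commands=[
    {"travel":[0,0,-0.5],"delta_rot":[0,0,0]},
    {"travel":[0,0,-1],"delta_rot":[0,0,0]},
    {"travel":[0,0,-1],"delta_rot":[0,0,0]},
    {"travel":[0,0,-1],"delta_rot":[0,0,0]},
    {"travel":[0,0,0],"delta_rot":[0,0,0]},
  ],
)

```text
time: 60.6
tcp_pos: [0.4824, -0.0164, 0.0998]
tcp_rot: [[0.113, 0.987, 0.117], [0.698, -0.162, 0.698], [0.707, 0.003, -0.707]]
force: [-0.5, 0.2, -0.9]
width: 0.0855
grip_force: 0.0
```

Run:
```python
from h import *
c=save('wrist','closed.png')
m=cv2.inRange(cv2.cvtColor(c['color'],cv2.COLOR_RGB2HSV),(20,130,90),(35,255,255))
n,l,st,ce=cv2.connectedComponentsWithStats(m)
for i in range(1,n):
    if st[i,4]>80: print(st[i],ce[i].round(0))
def top(th): # front top edge corners
    x=-.24*np.cos(th)+.104*np.sin(th);z=.24*np.sin(th)+.104*np.cos(th)
    return [O+U*(.125+x)+Zw*(.016+z)+V*v for v in(.074,-.074)]
for th in(0,.05,.1):print(th,proj(c,hnd(th)).round(1),proj(c,top(th)).round(1).tolist())
print('board',proj(c,[O-U*.135+Zw*.015+V*v for v in(.08,-.08)]).round(1).tolist(),r.observe()['tcp_pos'])
```

```text
[246 166  22  10 181] [257. 171.]
[232 179  51  12 567] [257. 184.]
0 [[254.2 194.3]] [[127.1, 112.7], [379.2, 112.4]]
0.05 [[254.  183.8]] [[121.3, 91.1], [384.5, 90.8]]
0.1 [[253.8 171.6]] [[115.6, 67.4], [389.8, 67.0]]
board [[161.7, 212.6], [347.5, 212.3]] [ 0.48210339 -0.01517572  0.09860551]
```

View pics/closed.png

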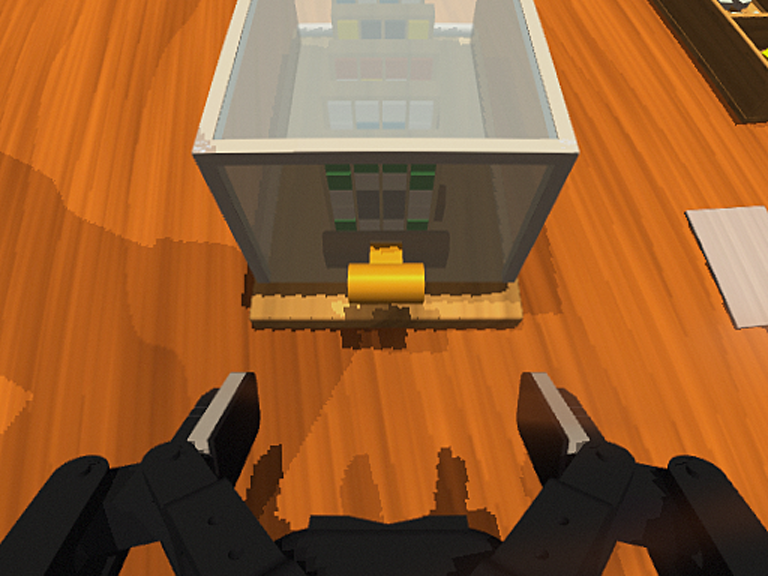

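Run:
```python
from h import *
c=cam('wrist')
for th in(0,.03,.06):
    P=[O+U*(.125-.24*np.cos(th))+Zw*(.016+.24*np.sin(th))+V*v for v in(.074,-.074)];print(th,(proj(c,P)*1.5).round(0).tolist())
R=tilt(U,0);T=O+U*(-.112)
plan((T+Zw*.19-U*.03,R),(T+Zw*.15,R),(T+Zw*.13,R))
```

```text
0 [[257.0, 288.0], [509.0, 287.0]]
0.03 [[254.0, 282.0], [512.0, 282.0]]
0.06 [[251.0, 276.0], [515.0, 275.0]]
[{"travel":[0.44, -0.01, -0.14],"delta_rot":[0.0, -1.0, 0.0]},{"travel":[0.42, -0.01, -0.18],"delta_rot":[0.0, -1.0, 0.0]},{"travel":[0.41, -0.01, -0.22],"delta_rot":[0.0, -1.0, 0.0]},{"travel":[0.39, -0.01, -0.25],"delta_rot":[0.0, -1.0, 0.0]},{"travel":[0.36, 0.0, -0.28],"delta_rot":[0.0, -1.0, 0.0]}]
[{"travel":[0.34, -0.01, -0.31],"delta_rot":[0.0, -1.0, 0.0]},{"travel":[0.31, 0.0, -0.34],"delta_rot":[0.0, -1.0, 0.0]},{"travel":[0.27, -0.01, -0.37],"delta_rot":[0.0, -1.0, 0.0]},{"travel":[0.24, 0.0, -0.39],"delta_rot":[0.0, -1.0, -0.01]},{"travel":[0.6, 0.0, 0.8],"delta_rot":[0.0, 0.0, 0.0]}]
[{"travel":[0.6, 0.0, 0.8],"delta_rot":[0.0, -0.02, 0.0]},{"travel":[0.0, 0.0, 0.8],"delta_rot":[0.0, 0.0, 0.0]}]
```

Request:
jog_arm(
  commands=[
    {"travel":[0.44,0,-0.14],"delta_rot":[0,-1,0]},
    {"travel":[0.42,0,-0.18],"delta_rot":[0,-1,0]},
    {"travel":[0.41,0,-0.22],"delta_rot":[0,-1,0]},
    {"travel":[0.39,0,-0.25],"delta_rot":[0,-1,0]},
    {"travel":[0.36,0,-0.28],"delta_rot":[0,-1,0]},
  ],
  gripper=255,
)

```text
time: 61.2
tcp_pos: [0.4856, 0.0127, 0.1489]
tcp_rot: [[0.151, 0.987, 0.054], [0.928, -0.16, 0.337], [0.341, -0.0, -0.94]]
force: [-0.2, 0.0, -0.3]
width: 0.0118
grip_force: 0.0
```

Request:
jog_arm(
  commands=[
    {"travel":[0.34,0,-0.31],"delta_rot":[0,-1,0]},
    {"travel":[0.31,0,-0.34],"delta_rot":[0,-1,0]},
    {"travel":[0.27,0,-0.37],"delta_rot":[0,-1,0]},
    {"travel":[0.24,0,-0.39],"delta_rot":[0,-1,0]},
    {"travel":[0,0,0],"delta_rot":[0,0,0]},
  ],
)

```text
time: 61.7
tcp_pos: [0.4895, 0.0346, 0.1905]
tcp_rot: [[0.156, 0.988, 0.001], [0.988, -0.156, 0.0], [0.0, 0.001, -1.0]]
force: [-0.7, 1.5, -0.2]
width: 0.0
grip_force: 0.0
```

Request:
jog_arm(
  commands=[
    {"travel":[0.6,0,0.8],"delta_rot":[0,0,0]},
    {"travel":[0.6,0,0.8],"delta_rot":[0,0,0]},
    {"travel":[0,0,0],"delta_rot":[0,0,0]},
    {"travel":[0,0,0],"delta_rot":[0,0,0]},
  ],
)

```text
time: 62.1
tcp_pos: [0.4935, 0.0619, 0.1494]
tcp_rot: [[0.16, 0.987, -0.002], [0.987, -0.16, 0.003], [0.003, -0.002, -1.0]]
force: [-0.1, 0.6, 0.5]
width: 0.0001
grip_force: 0.0
```

Request:
jog_arm(
  commands=[
    {"travel":[0,0,0.4],"delta_rot":[0,0,0]},
    {"travel":[0,0,0.4],"delta_rot":[0,0,0]},
    {"travel":[0,0,0],"delta_rot":[0,0,0]},
  ],
)

```text
time: 62.4
tcp_pos: [0.4934, 0.0617, 0.1285]
tcp_rot: [[0.161, 0.987, -0.002], [0.987, -0.161, 0.002], [0.002, -0.002, -1.0]]
force: [0.3, 0.4, -0.2]
width: -0.0001
grip_force: 0.0
```

Request:
jog_arm(
  commands=[
    {"travel":[0,0,0.1],"delta_rot":[0,0,0]},
    {"travel":[0,0,0.1],"delta_rot":[0,0,0]},
    {"travel":[0,0,0],"delta_rot":[0,0,0]},
  ],
)

```text
time: 62.7
tcp_pos: [0.494, 0.0621, 0.1248]
tcp_rot: [[0.16, 0.987, -0.0], [0.987, -0.16, 0.002], [0.002, -0.001, -1.0]]
force: [-0.1, 0.5, -0.1]
width: 0.0003
grip_force: 0.0
```

Request:
jog_arm(
  commands=[
    {"travel":[0,0,0.08],"delta_rot":[0,0,0]},
    {"travel":[0,0,0],"delta_rot":[0,0,0]},
  ],
)

```text
time: 62.9
tcp_pos: [0.494, 0.0621, 0.1228]
tcp_rot: [[0.16, 0.987, -0.0], [0.987, -0.16, 0.002], [0.002, -0.001, -1.0]]
force: [0.1, 0.1, 0.3]
width: -0.0002
grip_force: 0.0
```

Request:
jog_arm(
  commands=[
    {"travel":[0,0,0.06],"delta_rot":[0,0,0]},
    {"travel":[0,0,0],"delta_rot":[0,0,0]},
  ],
)

```text
time: 63.1
tcp_pos: [0.494, 0.0621, 0.1213]
tcp_rot: [[0.16, 0.987, -0.0], [0.987, -0.16, 0.002], [0.002, -0.001, -1.0]]
force: [1.4, 0.2, 0.5]
width: -0.0001
grip_force: 0.0
```

Request:
jog_arm(
  commands=[
    {"travel":[0,0,0.08],"delta_rot":[0,0,0]},
    {"travel":[0,0,0],"delta_rot":[0,0,0]},
  ],
)

```text
time: 63.3
tcp_pos: [0.4942, 0.0621, 0.12]
tcp_rot: [[0.16, 0.987, 0.001], [0.987, -0.16, 0.002], [0.002, 0.0, -1.0]]
force: [-1.0, 0.3, 7.9]
width: -0.0002
grip_force: 3.7
```

Request:
jog_arm(
  commands=[
    {"travel":[0,0,0.05],"delta_rot":[0,0,0]},
    {"travel":[0,0,0],"delta_rot":[0,0,0]},
  ],
)

```text
time: 63.5
tcp_pos: [0.4943, 0.0621, 0.1198]
tcp_rot: [[0.16, 0.987, 0.001], [0.987, -0.16, 0.002], [0.002, 0.001, -1.0]]
force: [-8.7, -0.8, 24.3]
width: -0.0001
grip_force: 11.8
```

Request:
jog_arm(
  commands=[
    {"travel":[0,0,-0.5],"delta_rot":[0,0,0]},
    {"travel":[0,0,-1],"delta_rot":[0,0,0]},
    {"travel":[0,0,-1],"delta_rot":[0,0,0]},
    {"travel":[0,0,-1],"delta_rot":[0,0,0]},
    {"travel":[0,0,0],"delta_rot":[0,0,0]},
  ],
)

```text
time: 64.0
tcp_pos: [0.4952, 0.0619, 0.2092]
tcp_rot: [[0.16, 0.987, 0.005], [0.987, -0.16, 0.002], [0.003, 0.004, -1.0]]
force: [0.9, -0.2, -0.9]
width: -0.0002
grip_force: 0.0
```

The front top edge reads 0.120 m and firm, so the cover is fully closed. Handing in.

```bash
python3 -c "
from station import r
print(r.hand_in())"
```

```text
the job is handed in; nothing more can be done
None
```

I opened the cover to its stop and stood all five plaques on the table (a, b, c, d and e; f was not there) upright in slots 2–6. I then lowered the cover gently until its front edge rested firmly at the closed height, and handed the job in at about 64 s; the hand-in returned no verdict.

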